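# Make up the stack on a tabla tuner's arbor jig

### The arm

A 6-joint arm with a two-finger parallel gripper is mounted at the origin on the work surface. World frame = base frame: x ahead of the robot, y to its left, z up, the work surface at z = 0. Lengths are in m, angles in degrees, forces in N, time in s.
With the tool pointing down it reaches from about 0.35 to 0.925 m from the base axis. Payload 6.4 kg.
Tool frame: the origin (TCP) lies midway between the tips of the shut fingers; the grasp point (between the pads) lies 19 mm behind it (r.grip_depth is the distance from the TCP to the grasp point, in m); z points along the fingers, x is the direction in which the jaws open and shut, and the axes are right-handed (so a half turn about z gives the same grasp; the last joint's range is limited). The gripper opens to 85 mm and grips with 20 to 120 N. Pads are 22 mm wide; open, the fingers measure 114 mm over their backs; the gripper's body (76 mm by 85 mm) begins 54 mm behind the grasp point. The pads swing forward as they close: fully open they stand 13 mm farther back than shut.
Start: joints at [-79.704, 14.043, 89.255, -0, 76.702, -9.975], TCP at [0.225, -0.61, 0.231] pointing down, gripper open.
Joint ranges: [-179.41, 179.41], [-58.25, 129.5], [7.25, 145.43], [-54.29, 234.29], [11.92, 165.04], [-157.13, 157.13]. Speed limits (degrees/s): [147.25, 147.25, 180, 180, 180, 180].

### API

Orientations are given as [roll, pitch, yaw] about the fixed x, y, z axes, in that order (R = Rz(yaw) Ry(pitch) Rx(roll)).
In Python, from workcell import r, camera gives the robot as it stands.
- The arm moves only by the tool play_rows, never from a script. Its argument "increments" is a list of rows, each a list of 5 numbers: the shift along the tool's x, y, z in units of 50 mm (1.0 is 50 mm), then the turn about the tool's z in degrees, then the opening, from 0 (shut) to 1 (fully open). In form: [[x, y, z, turn, grip], ...]. A call has 1 to 5 rows; each row is the pose to reach, as a shift and turn from the pose measured when the call began, along the tool's axes at that moment; what a row does not reach only later rows make up. A row lasts 1/10 s, in which the tool goes at most 50 mm and 8.59 degrees, less where a joint would pass 70% of its speed; a pose out of reach is approached as far as the arm can. A call with a gripper value outside its range is refused whole. The fingers move at their own pace and stop on an object; the grip force is fixed at half the most. Time passes only in rows, so rows that repeat a pose let the fingers close. It gives the time, the measured TCP pose, the force and the opening at its end, in the units of the state.
- r.get_obs(): the state, without advancing time (a new reading comes with each control period).
- camera(name): name is "scene" or "side" or "wrist"; returns a dict with "frame" (400x640x3 uint8, red, green, blue), "vertical_fov" (degrees; the focal length in pixels is half the picture's height over the tangent of half this angle, whatever the lens; pixels are square), "cx", "cy" (the principal point, pixels), "k1" (the pictures are not rectified: a ray, as slopes to the right and down, at radius r is drawn at 1 + k1 r^2 times it, then the intrinsics apply), "pose" (4x4, takes a point from camera to world coordinates); the wrist camera has in their place "T_tool_cam" (4x4, takes a point from camera to tool coordinates, whose origin is the TCP and whose axes are the tool frame's). Camera axes: x right, y down, z forward; pixel columns grow to the right and rows downward; lengths in m; the calibration is good to about 2 mm. A picture is of the moment at which its call begins: read the wrist's pose just before it. There is no depth.
- r.sign_off(): hands the job in, once; it reports no verdict.
The state is a dict: "time_s": time; "q": joint angles; "joint_velocities": joint speeds; "tau": joint torques, N m; "tool_pos": TCP position; "tcp_rot": TCP orientation; "contact_force": force on the tool from outside, world axes, zero at the start; "moment": the same for the moment, N m; "grip_width": finger opening in m.
Only numpy, scipy, OpenCV 4.12 (cv2) and the standard library are available. Lean on these libraries where they do the work, as an engineer would, in place of code of your own. Each camera call takes 0.05 s, during which the arm holds its last target.

### The job

Lift the red wooden cap off the upright bolt of the grey jig and leave it in the copper bowl, then thread onto the bolt first the rosewood spacer, next every steel washer that is on the bench, and last the brass bushing with its flange down, each lying flat and fully home on what is below it. When the stack is made, turn the black lock knob clockwise until it clicks past its detent towards its stop. Leave the tuning blocks, the hammer and the tuning fork where they lie.

Things in the scene. Friction and masses are not known exactly. Their poses are not given: they have to be found in the camera images.
- bolt_foot (a point): foot of the upright steel bolt on the grey cast-iron jig, on the bolt's axis, at the jig bed's top face (20 mm above the bench). Its z axis points up the bolt, its x axis lies along the jig's length, from the knob to the bolt. The jig is fixed; its bed measures 240 x 130 x 20 mm and its centre lies 60 mm behind this point (along minus x). The bolt is 20 mm in diameter and stands 72 mm above the bed, the last 6 mm tapering to 13 mm diameter.
- bolt_tip (a point): centre of the bolt's flat tip, 72 mm above bolt_foot.
- cap_center (a point): centre of the red wooden protective cap that starts on top of the bolt: a cylinder 40 mm in diameter and 40 mm tall with a blind hole 24 mm in diameter and 30 mm deep from below. The z axis is the cap's axis. As it sits, its top is 102 mm above the bench, and it lifts straight off (30 mm of engagement).
- bowl_in (a point): centre of the inner floor of the round copper bowl, which is 150 mm across the rim and 42 mm tall; it is fixed.
- spacer_center (a point): centre of the rosewood spacer: a dark wooden ring, 60 mm outside, 27 mm hole, 20 mm tall, starts flat on the bench. z is the ring's axis.
- bushing_center (a point): centre (half-way up) of the brass flanged bushing: 27 mm hole through, flange 60 mm across and 6 mm thick at the bottom, sleeve 40 mm across and 14 mm tall on it, 20 mm in all. Starts flange down; its z axis points from flange to sleeve.
- lock_knob (a joint): angle of the black lock knob on the jig, rad: starts near 0 and grows as it is turned clockwise seen from above. It turns easily at first; from about 0.55 rad a sprung detent resists (up to about 0.3 N m) and pushes it back, at about 0.85 rad it clicks past, is pushed on to about 1.1 rad by itself, and has its stop at 1.2 rad.
- knob_grip (a point): point on the knob's vertical turning axis, 120 mm from the bolt's axis, half-way up its grip bar (48 mm above the bench). The bar is 60 mm long along this point's x axis, 16 mm wide and 30 mm tall (33 to 63 mm above the bench) on a disc 64 mm across; the point turns with the knob.
- washer1_center (a point): centre of a flat steel washer: 60 mm outside, 27 mm hole, 8 mm thick, starts flat on the bench; z is its axis. Two to four of the four washers are present (None if absent); they are alike.
- washer2_center (a point): centre of a flat steel washer: 60 mm outside, 27 mm hole, 8 mm thick, starts flat on the bench; z is its axis. Two to four of the four washers are present (None if absent); they are alike.
- washer3_center (a point): centre of a flat steel washer: 60 mm outside, 27 mm hole, 8 mm thick, starts flat on the bench; z is its axis. Two to four of the four washers are present (None if absent); they are alike.
- washer4_center (a point): centre of a flat steel washer: 60 mm outside, 27 mm hole, 8 mm thick, starts flat on the bench; z is its axis. Two to four of the four washers are present (None if absent); they are alike.
- block1_center (a point): centre of a loose rosewood tuning block, 62 x 28 x 26 mm, long along x, lying on the bench; a bystander.
- block2_center (a point): centre of a loose rosewood tuning block, 62 x 28 x 26 mm, long along x, lying on the bench; a bystander.
- block3_center (a point): centre of a loose rosewood tuning block, 62 x 28 x 26 mm, long along x, lying on the bench; a bystander.
- block4_center (a point): centre of a loose rosewood tuning block, 62 x 28 x 26 mm, long along x, lying on the bench; a bystander.
- hammer_grip (a point): on the handle of the brass tuning hammer, 200 mm long, a bystander.
- fork_center (a point): middle of the steel tuning fork, 170 mm long along x, 11 mm thick, a bystander.
There are look-alikes about, which are no part of the job. What is shaped like the part that bears washer3_center but turquoise is not meant.

How it is judged (in metres and radians):
On the way, in this order (a step that is already met when the one before it is completed fails the run):
1. the red cap is off the bolt and in the copper bowl (horizontal distance between cap_center and bowl_in below 0.055 m and height (world z) of cap_center below 0.055 m), for 0.2 s.
2. the spacer is on the bolt, flat on the jig's bed (horizontal distance between spacer_center and bolt_foot below 0.008 m and z of spacer_center in the frame of bolt_foot between 0.006 and 0.013 m and angle between the z axis of spacer_center and the z axis of bolt_foot, either way round below 0.12 rad), for 0.2 s.
3. all washers present are on the bolt, flat above the spacer (horizontal distance between each of washer1_center, washer2_center, washer3_center, washer4_center and bolt_foot below 0.008 m and z of washer1_center in the frame of bolt_foot between 0.0205 and 0.051 m and angle between the z axis of each of washer1_center, washer2_center, washer3_center, washer4_center and the z axis of bolt_foot, either way round below 0.12 rad and z of washer2_center in the frame of bolt_foot between 0.0205 and 0.051 m and z of washer3_center in the frame of bolt_foot between 0.0205 and 0.051 m and z of washer4_center in the frame of bolt_foot between 0.0205 and 0.051 m), for 0.2 s.
4. the bushing is on the bolt above the washers, flange down (horizontal distance between bushing_center and bolt_foot below 0.008 m and z of bushing_center in the frame of bolt_foot between 0.025 and 0.065 m and angle between the z axis of bushing_center and the z axis of bolt_foot, either way round below 0.12 rad and angle between bushing_center's own z axis and vertical below 0.12 rad), for 0.2 s.
5. the lock knob has clicked past its detent (value of joint lock_knob above 1 rad), for 0.2 s.
At the end, for the whole second after the job is handed in: Cap in the bowl (within 55 mm of its middle, below 55 mm); spacer, all washers present, then bushing (flange down) on the bolt in that order, each within 8 mm of its axis, flat within 0.12 rad and down on what is below; knob above 1.0 rad (all of step 1 and all of step 2 and all of step 3 and all of step 4 and ((z of bushing_center in the frame of washer1_center above 0.008 m and angle between washer1_center's own z axis and vertical below 1 rad) or (z of bushing_center in the frame of washer1_center below -0.008 m and angle between washer1_center's own z axis and vertical above 2 rad)) and ((z of bushing_center in the frame of washer2_center above 0.008 m and angle between washer2_center's own z axis and vertical below 1 rad) or (z of bushing_center in the frame of washer2_center below -0.008 m and angle between washer2_center's own z axis and vertical above 2 rad)) and ((z of bushing_center in the frame of washer3_center above 0.008 m and angle between washer3_center's own z axis and vertical below 1 rad) or (z of bushing_center in the frame of washer3_center below -0.008 m and angle between washer3_center's own z axis and vertical above 2 rad)) and ((z of bushing_center in the frame of washer4_center above 0.008 m and angle between washer4_center's own z axis and vertical below 1 rad) or (z of bushing_center in the frame of washer4_center below -0.008 m and angle between washer4_center's own z axis and vertical above 2 rad)) and value of joint lock_knob above 1 rad); the robot touches nothing.
It fails at once if a tuning block, the hammer or the fork is moved more than 5 cm (distance of any of block1_center, block2_center, block3_center, block4_center, hammer_grip, fork_center from where it was at the start of the episode above 0.05 m).
Of washer1, washer2, washer3, washer4 only 2 to 4 are there at a start; the rules pass over those that are not, and their reading is None.
At some moment in a run one of spacer, washer1, washer2, washer3, washer4, bushing may be knocked a few centimetres aside while the robot is not near it.
It also fails if it takes over 210 s, if anything falls off the work surface, if the arm or the gripper's body presses on something with over 40 N, if the wrist force passes 120 N, or if a joint passes its speed limit or range.

## Working session

There is one attempt and no reset: what is moved stays moved. The work goes in short steps, Python scripts to look and compute and a tool call to move; the robot and the scene stay as the last step left them, time stands still between calls to the robot, and variables do not carry over. Pictures are saved under pics/ and viewed, and the job is handed in when it is done.

Besides the shell and the picture viewer there is one more tool, called after ">>>" by a JSON object that holds its "fn" and its "kwargs", one argument or row to a line. play_rows: Moves the arm, as the interface text tells. Its arguments: {"type":"object","properties":{"increments":{"type":"array","items":{"type":"array","items":{"type":"number"}}}},"required":["increments"]}

```bash
ls; mkdir -p pics; python3 - <<'E'
from workcell import r,camera
import cv2,json
print(r.get_obs(), r.grip_depth)
for n in("scene","side","wrist"):
    c=camera(n); cv2.imwrite(f"pics/a_{n}.png",c["frame"][:,:,::-1])
    print(n,{k:(v.tolist() if hasattr(v,'tolist') else v) for k,v in c.items() if k!="frame"})
E
```

```text
pics
{'time_s': 0.0, 'q': array([-7.97049202e+01,  1.40845215e+01,  8.93278111e+01,  1.29416512e-04,
        7.67023923e+01, -9.97538212e+00]), 'joint_velocities': array([-0.08056413, -0.03424327,  0.00215356, -0.05007282,  0.03363302,
       -0.02205812]), 'tau': array([ 1.22157289e-03, -4.29500556e+01, -3.26133549e+01, -5.85721364e-05,
        5.26999414e-03,  7.98488571e-06]), 'tool_pos': array([ 0.22509229, -0.60916083,  0.23014863]), 'tcp_rot': array([-1.79980003e+02,  1.12968688e-01, -6.97295483e+01]), 'contact_force': array([0.01041211, 0.80293574, 0.02227923]), 'moment': array([0.0074132 , 0.04204662, 0.0360892 ]), 'grip_width': 0.08519595856465582} 0.0187
scene {'vertical_fov': 52.966832853952624, 'cx': 321.9323829703484, 'cy': 191.74139011903122, 'k1': -0.05415613400749872, 'pose': [[-0.7842325092604338, 0.434183812199573, -0.4432423588094099, 1.0041959988760016], [0.6203354496288208, 0.5339525321174763, -0.5745246934459339, 0.638453849431304], [-0.012778941775139297, -0.7255198899197606, -0.6880825444508285, 0.8747929768706825], [0.0, 0.0, 0.0, 1.0]]}
side {'vertical_fov': 57.38781855802964, 'cx': 312.97412024853134, 'cy': 197.19583666401343, 'k1': -0.0751772539851296, 'pose': [[0.7301999726321887, -0.4425651238981252, 0.5205229207988714, -0.08791412246727937], [-0.6830579367270122, -0.4555968264723787, 0.5708444506015056, -0.6728965131392086], [-0.015487254184913375, -0.7723779145064511, -0.6349744106186307, 0.7941614505309427], [0.0, 0.0, 0.0, 1.0]]}
wrist {'vertical_fov': 71.6432821425062, 'cx': 320.52153276722163, 'cy': 199.9250054921316, 'k1': 0.004063384855838886, 'T_tool_cam': [[0.9999999817604366, 0.00018618116328559135, -4.2611014454697106e-05, -0.00043766367747399837], [-0.00016435990444507755, 0.9524969935840785, 0.30454794400736174, -0.07692206072789626], [9.728795365316297e-05, -0.30454793144899844, 0.9524970068116687, -0.14159732945079723], [0.0, 0.0, 0.0, 1.0]]}
```

View pics/a_scene.png

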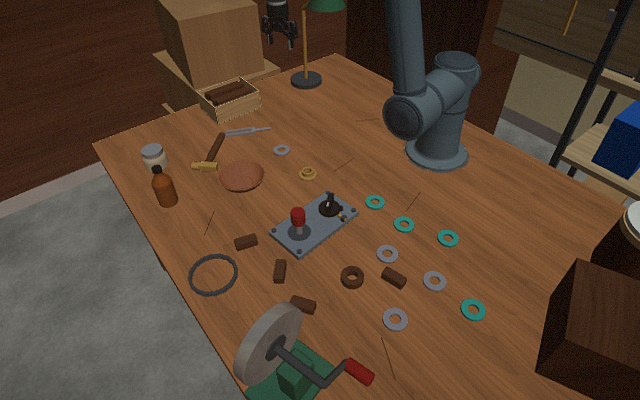

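View pics/a_side.png

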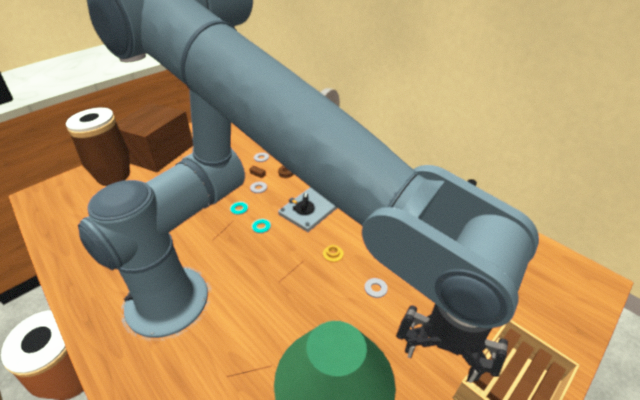

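View pics/a_wrist.png

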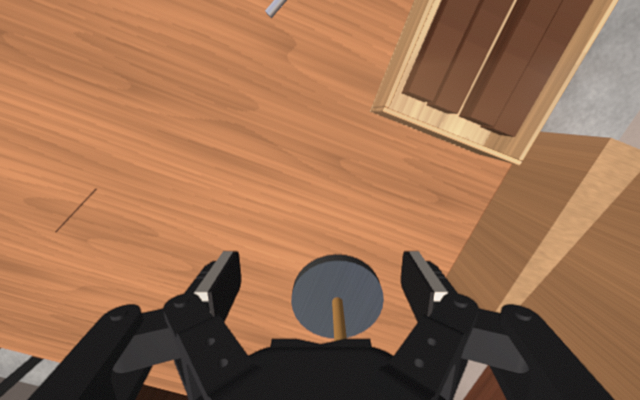

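```bash
cat > h.py <<'E'
from workcell import r,camera
import cv2,numpy as np
from scipy.spatial.transform import Rotation as Ro
def toolT():
    o=r.get_obs(); T=np.eye(4); T[:3,:3]=Ro.from_euler('xyz',o['tcp_rot'],degrees=True).as_matrix(); T[:3,3]=o['tool_pos']; return T
class Cam:
    def __init__(s,n):
        T=toolT(); c=camera(n); s.f=c['frame']; s.bgr=s.f[:,:,::-1].copy()
        s.P=T@c['T_tool_cam'] if n=='wrist' else c['pose']
        s.fl=200/np.tan(np.radians(c['vertical_fov'])/2); s.cx,s.cy,s.k=c['cx'],c['cy'],c['k1']
    def p2w(s,u,v,z):
        d=np.array([(u-s.cx)/s.fl,(v-s.cy)/s.fl]); x=d.copy()
        for _ in range(20): x=d/(1+s.k*(x@x))
        D=s.P[:3,:3]@np.array([*x,1]); o=s.P[:3,3]
        return o+D*(z-o[2])/D[2]
    def w2p(s,p):
        q=s.P[:3,:3].T@(np.asarray(p,float)-s.P[:3,3]); x=q[:2]/q[2]; x=x*(1+s.k*(x@x))
        return x*s.fl+[s.cx,s.cy]
    def rectify(s,cx,cy,z,half,n=600):
        # top-down map of plane z: x right -> world x, up -> world y
        g=np.linspace(-half,half,n); X,Y=np.meshgrid(cx+g,cy-g)
        p=np.stack([X.ravel(),Y.ravel(),np.full(X.size,z)],1)-s.P[:3,3]
        q=p@s.P[:3,:3]; x=q[:,:2]/q[:,2:]; x=x*(1+s.k*(x**2).sum(1,keepdims=True))
        x=x*s.fl+[s.cx,s.cy]
        m=x.reshape(n,n,2).astype(np.float32)
        return cv2.remap(s.bgr,m[...,0],m[...,1],cv2.INTER_LINEAR)
def goal(x,y,z,yaw=None):
    """yaw = world direction of tool x (deg), mod 180"""
    T=toolT(); d=T[:3,:3].T@(np.array([x,y,z])-T[:3,3])/0.05
    cur=np.degrees(np.arctan2(T[1,0],T[0,0])); t=0
    if yaw is not None:
        t=-((yaw-cur+90)%180-90)  # tool z is down
    o=r.get_obs()
    print('shift units',d.round(3),'turn',round(t,2),'cur yaw',round(cur,1),'pos',T[:3,3].round(4),'q6',o['q'][5].round(1),'t',round(o['time_s'],2))
E
python3 - <<'E'
from h import *
c=Cam('scene')
cv2.imwrite('pics/b1.png',cv2.resize(c.bgr[110:350,130:500],None,fx=2.1,fy=2.1,interpolation=cv2.INTER_CUBIC))
for n,u,v,z in [('w1',281,150,.008),('w2',387,254,.008),('w3',435,281,.008),('w4',395,319,.008),('sp',352,277,.02),('bu',307.5,172,.02),('captop',297.5,212,.102),('bowl',241,181,.03),('knob',329,206,.063),('hammer',212,150,.01),('bottle',165,190,0),('lamp',307,78,0),('b',246,242,.026),('b',280,271,.026),('b',303,305,.026),('b',394,278,.026),('fork',250,131,0.01),('jar',153,155,0)]:
    print(n,c.p2w(u,v,z).round(3))
E
```

```text
w1 [ 0.425 -0.345  0.008]
w2 [0.461 0.217 0.008]
w3 [0.427 0.355 0.008]
w4 [0.583 0.366 0.008]
sp [0.589 0.219 0.02 ]
bu [ 0.432 -0.179  0.02 ]
captop [0.605 0.014 0.102]
bowl [ 0.628 -0.267  0.03 ]
knob [0.502 0.019 0.063]
hammer [ 0.617 -0.499  0.01 ]
bottle [ 0.829 -0.418  0.   ]
lamp [ 0.027 -0.725  0.   ]
b [ 0.742 -0.045  0.026]
b [0.723 0.093 0.026]
b [0.735 0.208 0.026]
b [0.512 0.29  0.026]
fork [ 0.451 -0.514  0.01 ]
jar [ 0.791 -0.623  0.   ]
```

View pics/b1.png

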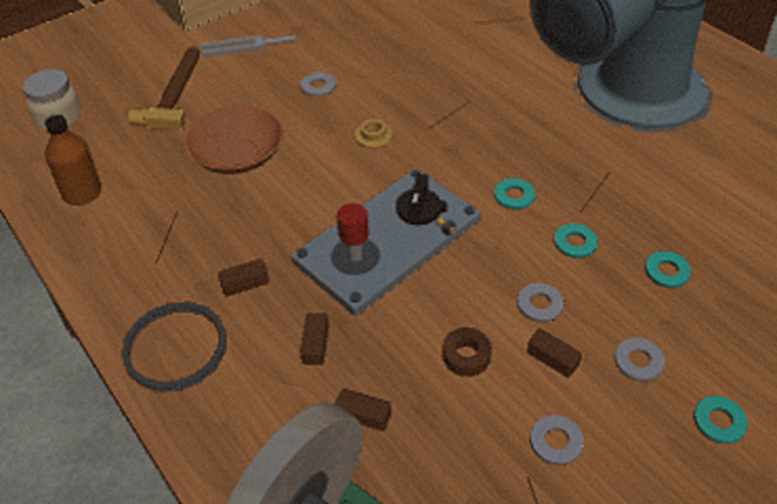

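```bash
python3 - <<'E'
from h import *
goal(.225,-.61,.34); goal(.52,0.05,.34,0)
E
```

```text
shift units [ 0.008  0.006 -2.189] turn 0 cur yaw -69.7 pos [ 0.2251 -0.6094  0.2306] q6 -10.0 t 0.2
shift units [-10.331 -10.101  -2.173] turn -69.73 cur yaw -69.7 pos [ 0.2251 -0.6094  0.2306] q6 -10.0 t 0.2
```

>>> {"fn": "play_rows", "kwargs": {
  "increments": [
    [0,0,-1,0,1],
    [0,0,-2,0,1],
    [-1,-0.98,-2.2,-8,1],
    [-1.7,-1.65,-2.2,-16,1],
    [-2.4,-2.3,-2.2,-24,1]
  ]
}}

```text
time_s: 0.7
tool_pos: [0.2853, -0.4713, 0.3412]
tcp_rot: [-180.0, -0.0, -45.5]
contact_force: [0.2, 0.1, 0.5]
grip_width: 0.0854
```

```bash
python3 - <<'E'
from h import *
goal(.52,0.05,.34,0)
E
```

```text
shift units [ -4.138 -10.658   0.026] turn -45.45 cur yaw -45.5 pos [ 0.2853 -0.4713  0.3412] q6 -25.2 t 0.7
```

>>> {"fn": "play_rows", "kwargs": {
  "increments": [
    [-0.36,-0.9,0,-8,1],
    [-0.7,-1.8,0,-16,1],
    [-1.05,-2.7,0,-24,1],
    [-1.4,-3.6,0,-32,1],
    [-1.75,-4.5,0,-40,1]
  ]
}}

```text
time_s: 1.2
tool_pos: [0.3846, -0.2492, 0.3412]
tcp_rot: [-180.0, -0.0, -5.2]
contact_force: [1.0, 0.2, -0.9]
grip_width: 0.0854
```

```bash
python3 - <<'E'
from h import *
goal(.52,0.05,.34,0)
E
```

```text
shift units [ 2.159 -6.203  0.026] turn -5.15 cur yaw -5.2 pos [ 0.3846 -0.2492  0.3412] q6 -42.0 t 1.2
```

```bash
python3 - <<'E'
from h import *
c=Cam('wrist'); cv2.imwrite('pics/c1.png',c.bgr); np.save('c1P.npy',c.P)
E
```

>>> {"fn": "play_rows", "kwargs": {
  "increments": [
    [0.35,-1,0,-5,1],
    [0.7,-2,0,-5,1],
    [1.05,-3,0,-5,1],
    [1.4,-4,0,-5,1],
    [1.75,-5,0,-5,1]
  ]
}}

```text
time_s: 1.75
tool_pos: [0.485, -0.0201, 0.3426]
tcp_rot: [-179.8, -0.2, 0.5]
contact_force: [0.2, -0.6, 0.3]
grip_width: 0.0857
```

>>> {"fn": "play_rows", "kwargs": {
  "increments": [
    [0.3,-0.7,0,0,1],
    [0.4,-1.2,0,0,1],
    [0.4,-1.2,0,0,1]
  ]
}}

```text
time_s: 2.05
tool_pos: [0.5046, 0.0426, 0.3425]
tcp_rot: [-179.8, -0.2, 0.7]
contact_force: [-0.2, -0.5, 0.7]
grip_width: 0.0851
```

```bash
python3 - <<'E'
from h import *
goal(.52,0.05,.34,0)
c=Cam('wrist'); cv2.imwrite('pics/c2.png',c.bgr)
E
```

```text
shift units [ 0.309 -0.143  0.052] turn 0.72 cur yaw 0.7 pos [0.5046 0.0426 0.3425] q6 -8.9 t 2.05
```

View pics/c1.png

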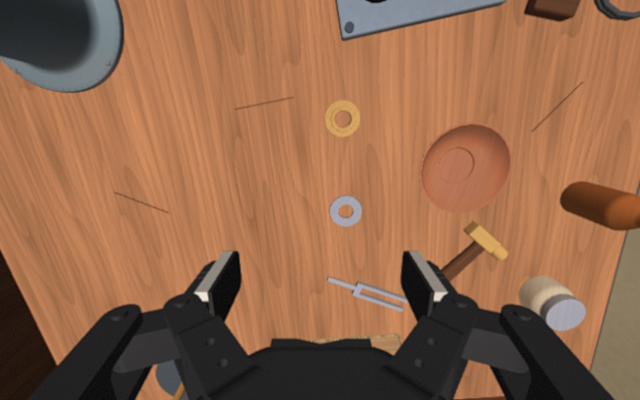

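View pics/c2.png

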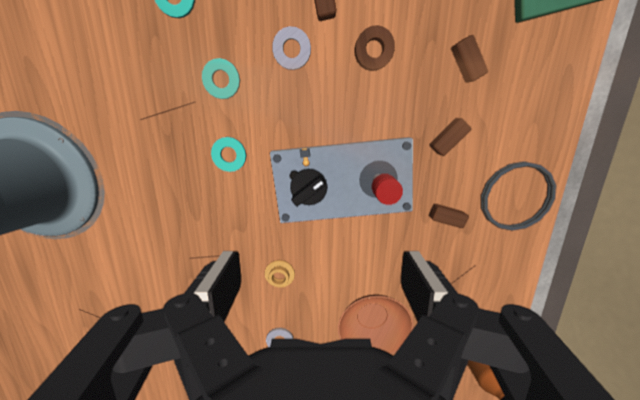

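```bash
python3 - <<'E'
from h import *
c=Cam('wrist')
im=c.rectify(.55,.03,.02,.17,800)[:600]
cv2.imwrite('pics/c3.png',im)   # px=.34/799
hsv=cv2.cvtColor(c.bgr,cv2.COLOR_BGR2HSV)
m=cv2.inRange(hsv,(0,190,60),(6,255,255))
n,l,s,ct=cv2.connectedComponentsWithStats(m)
for i in range(1,n):
    if s[i,4]>100: print(s[i],ct[i],c.p2w(*ct[i],.102))
E
```

```text
[373 179  29  23 236] [385.04661017 192.88983051] [0.59701963 0.00935062 0.102     ]
```

View pics/c3.png

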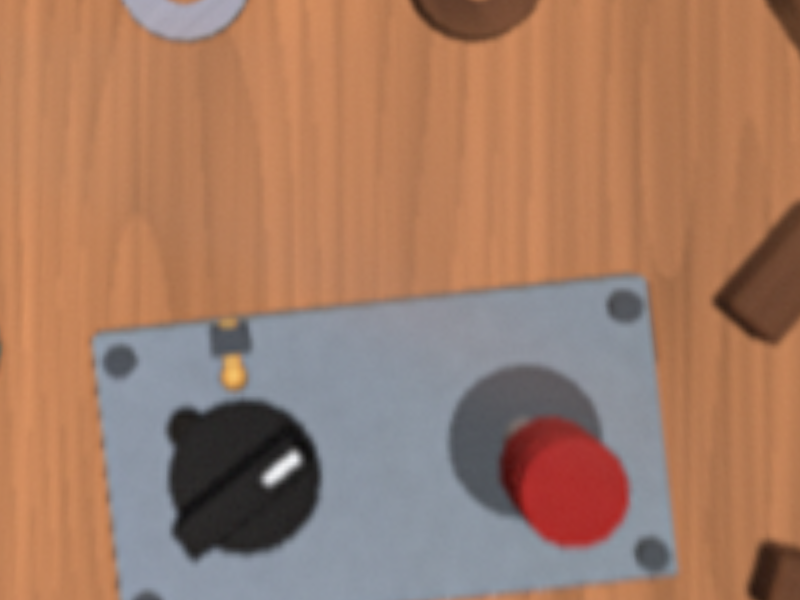

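```bash
python3 - <<'E'
from h import *
c=Cam('wrist')
s=.34/799
f=lambda u,v,z:c.p2w(*c.w2p([.55+(u-399.5)*s,.03-(v-399.5)*s,.02]),z)
print('cap',f(572,490,.102)); print('seat',f(526,441,.02))
for p in [(93,335),(645,275),(677,570)]: print(f(*p,.02))
print('knob disc',f(246,476,.033),'bar ends',f(186,536,.063),f(295,437,.063))
im=c.rectify(.55,.2,.008,.2,800)[:600]; cv2.imwrite('pics/c4.png',im)
print(c.P[:3,3])
E
```

```text
cap [0.60200652 0.01377658 0.102     ]
seat [0.60382979 0.01234043 0.02      ]
[0.41957447 0.05744681 0.02      ]
[0.65446809 0.08297872 0.02      ]
[ 0.66808511 -0.04255319  0.02      ]
knob disc [0.48517143 0.0008134  0.033     ] bar ends [ 0.46313546 -0.01458564  0.063     ] [0.50522415 0.0236417  0.063     ]
[0.50220777 0.11772387 0.48444698]
```

View pics/c4.png

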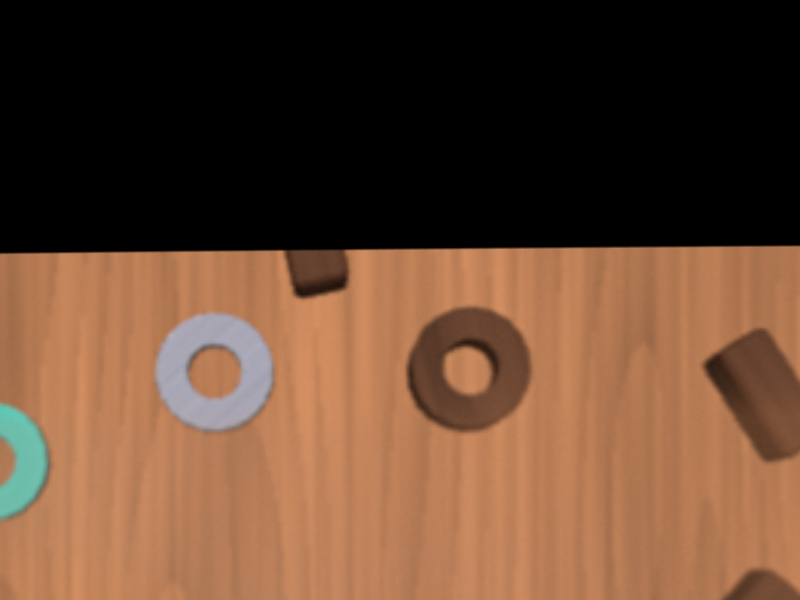

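```bash
python3 - <<'E'
from h import *
goal(.6025,.0137,.17); goal(.6025,.0137,.068)
E
```

```text
shift units [1.947 0.542 3.457] turn 0 cur yaw 0.4 pos [0.5044 0.0395 0.3426] q6 -8.9 t 2.2
shift units [1.941 0.548 5.497] turn 0 cur yaw 0.4 pos [0.5044 0.0395 0.3426] q6 -8.9 t 2.2
```

>>> {"fn": "play_rows", "kwargs": {
  "increments": [
    [0.7,0.2,0.7,0,1],
    [1.4,0.4,1.4,0,1],
    [1.94,0.55,2.1,0,1],
    [1.94,0.55,2.8,0,1],
    [1.94,0.55,3.4,0,1]
  ]
}}

```text
time_s: 2.7
tool_pos: [0.6018, 0.0113, 0.1705]
tcp_rot: [-179.8, -0.1, 0.3]
contact_force: [-0.1, 0.2, 0.7]
grip_width: 0.0854
```

```bash
python3 - <<'E'
from h import *
c=Cam('wrist'); cv2.imwrite('pics/d1.png',c.bgr)
goal(.6025,.0137,.068)
E
```

```text
shift units [ 0.098 -0.026  1.937] turn 0 cur yaw 0.3 pos [0.5984 0.0119 0.1649] q6 -10.1 t 2.75
```

View pics/d1.png

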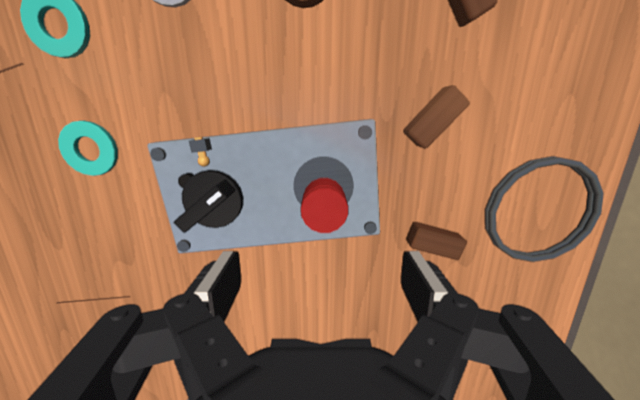

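```bash
python3 - <<'E'
from h import *
goal(.6025,.0137,.068)
c=Cam('wrist'); goal(.6025,.0137,.068)
c=Cam('wrist'); goal(.6025,.0137,.068)
hsv=cv2.cvtColor(c.bgr,cv2.COLOR_BGR2HSV)
m=cv2.inRange(hsv,(0,180,120),(8,255,255)); m|=cv2.inRange(hsv,(172,180,120),(180,255,255))
ys,xs=np.where(m); print(xs.min(),xs.max(),ys.min(),ys.max())
cv2.imwrite('pics/d2.png',cv2.resize(c.bgr[150:260,260:400],None,fx=5,fy=5))
E
```

```text
shift units [ 0.098 -0.026  1.937] turn 0 cur yaw 0.3 pos [0.5984 0.0119 0.1649] q6 -10.1 t 2.75
shift units [ 0.09  -0.022  1.988] turn 0 cur yaw 0.3 pos [0.5987 0.0121 0.1674] q6 -10.1 t 2.8
shift units [ 0.042 -0.024  2.057] turn 0 cur yaw 0.3 pos [0.6006 0.0121 0.1709] q6 -10.1 t 2.85
306 351 181 234
```

View pics/d2.png

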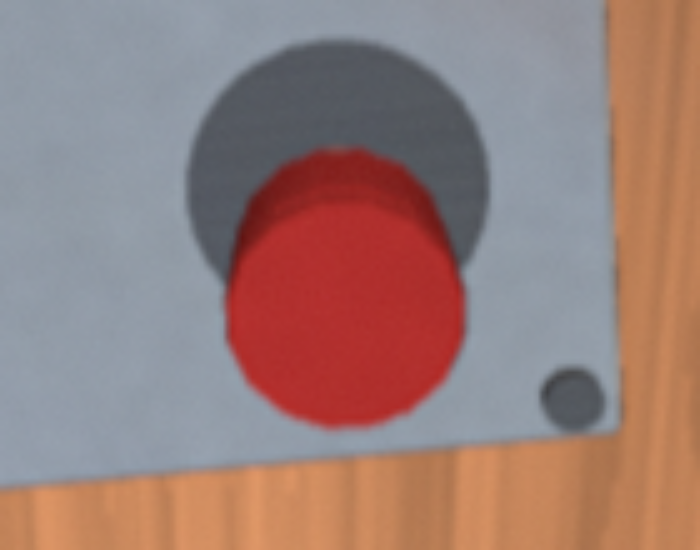

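```bash
python3 - <<'E'
from h import *
for i in range(3): c=Cam('wrist')
goal(.6025,.0137,.068)
cv2.imwrite('pics/d3.png',cv2.resize(c.bgr[150:260,260:400],None,fx=5,fy=5))
hsv=cv2.cvtColor(c.bgr,cv2.COLOR_BGR2HSV)
m=((cv2.inRange(hsv,(0,150,150),(8,255,255))|cv2.inRange(hsv,(172,150,150),(180,255,255)))>0)
ys,xs=np.where(m); print(xs.min(),xs.max(),ys.min(),ys.max(),c.p2w((xs.min()+xs.max())/2,ys.max()-(xs.max()-xs.min())/2,.102))
g=c.bgr[150:260,260:400].astype(int); print(c.bgr[212,329])
E
```

```text
shift units [-0.035 -0.021  2.154] turn 0 cur yaw 0.4 pos [0.6035 0.0125 0.1757] q6 -10.1 t 3.0
300 344 185 230 [0.60352637 0.01495376 0.102     ]
[ 46  50 177]
```

>>> {"fn": "play_rows", "kwargs": {
  "increments": [
    [0,-0.03,0.5,0,1],
    [0,-0.03,1.0,0,1],
    [0,-0.03,1.5,0,1],
    [0,-0.03,2.0,0,1],
    [0,-0.03,2.12,0,1]
  ]
}}

```text
time_s: 3.5
tool_pos: [0.6037, 0.0142, 0.0691]
tcp_rot: [-179.9, -0.3, 0.4]
contact_force: [0.2, 0.3, 0.2]
grip_width: 0.0855
```

>>> {"fn": "play_rows", "kwargs": {
  "increments": [
    [0,0,0,0,0.4],
    [0,0,0,0,0],
    [0,0,0,0,0],
    [0,0,0,0,0],
    [0,0,0,0,0]
  ]
}}

```text
time_s: 4.0
tool_pos: [0.6054, 0.0139, 0.0715]
tcp_rot: [-179.9, -0.6, 0.4]
contact_force: [-0.6, -0.4, 7.2]
grip_width: 0.039
```

>>> {"fn": "play_rows", "kwargs": {
  "increments": [
    [0,0,-0.4,0,0],
    [0,0,-1.0,0,0],
    [0,0,-1.7,0,0],
    [0,0,-2.4,0,0],
    [0,0,-2.7,0,0]
  ]
}}

```text
time_s: 4.5
tool_pos: [0.6059, 0.0134, 0.2111]
tcp_rot: [-180.0, -1.0, 0.4]
contact_force: [0.8, 0.4, 0.0]
grip_width: 0.0389
```

```bash
python3 - <<'E'
from h import *
for i in range(4):c=Cam('wrist')
goal(.627,-.2,.2); cv2.imwrite('pics/e1.png',c.bgr)
E
```

```text
shift units [0.444 4.279 0.097] turn 0 cur yaw 0.4 pos [0.6033 0.0138 0.2051] q6 -10.0 t 4.7
```

View pics/e1.png

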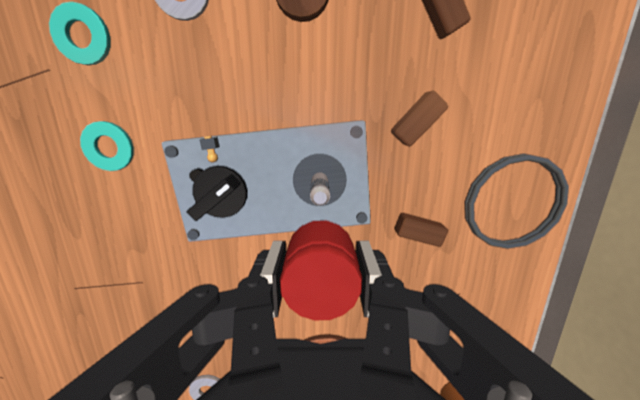

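```bash
python3 - <<'E'
from h import *
c=Cam('wrist'); print('bolt tip',c.p2w(320,197,.092))
s=Cam('scene'); cv2.imwrite('pics/e2.png',cv2.resize(s.bgr[130:230,190:330],None,fx=5,fy=5,interpolation=cv2.INTER_CUBIC))
P=np.load('c1P.npy'); c.P=P
print('bowl floor c1',c.p2w(457,163,.005),'w1',c.p2w(346,211,.008),'bu',c.p2w(343,118,.02))
goal(.622,-.265,.2)
E
```

```text
bolt tip [0.60258317 0.01358705 0.092     ]
bowl floor c1 [ 0.61882395 -0.27782615  0.005     ] w1 [ 0.42138898 -0.34785047  0.008     ] bu [ 0.42559499 -0.18481481  0.02      ]
shift units [0.347 5.58  0.065] turn 0 cur yaw 0.4 pos [0.6027 0.0139 0.2038] q6 -10.0 t 4.8
```

View pics/e2.png

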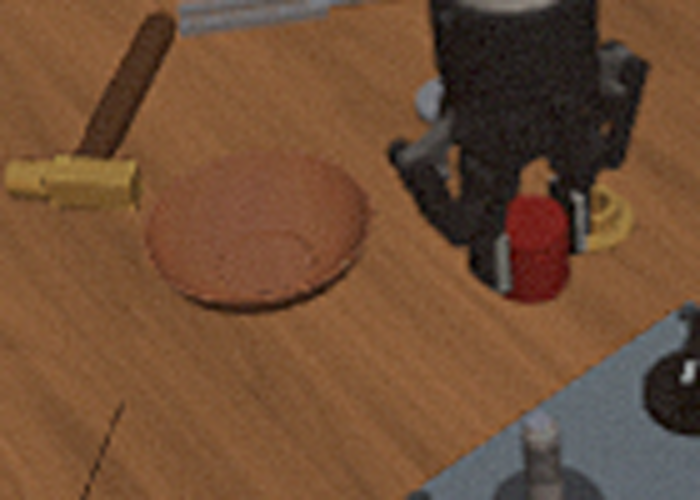

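```bash
python3 - <<'E'
from h import *
s=Cam('scene'); print(s.p2w(241.6,175.6,.042),s.p2w(245,180.5,.006))
E
```

```text
[ 0.61913478 -0.27578678  0.042     ] [ 0.60611942 -0.28697174  0.006     ]
```

>>> {"fn": "play_rows", "kwargs": {
  "increments": [
    [0,0.7,0,0,0],
    [0.1,1.5,0,0,0],
    [0.2,2.4,0,0,0],
    [0.25,3.3,0,0,0],
    [0.3,4.2,0,0,0]
  ]
}}

```text
time_s: 5.35
tool_pos: [0.6185, -0.1974, 0.2016]
tcp_rot: [-179.8, -0.2, 0.4]
contact_force: [0.3, 0.8, 0.4]
grip_width: 0.0388
```

```bash
python3 - <<'E'
from h import *
goal(.621,-.271,.2)
goal(.621,-.271,.03)
E
```

```text
shift units [0.04  1.472 0.026] turn 0 cur yaw 0.4 pos [ 0.6185 -0.1974  0.2016] q6 -28.3 t 5.35
shift units [0.028 1.485 3.426] turn 0 cur yaw 0.4 pos [ 0.6185 -0.1974  0.2016] q6 -28.3 t 5.35
```

>>> {"fn": "play_rows", "kwargs": {
  "increments": [
    [0,0.8,0,0,0],
    [0,1.4,0,0,0],
    [0,1.6,0.3,0,0],
    [0,1.6,1,0,0],
    [0,1.6,1.8,0,0]
  ]
}}

```text
time_s: 5.85
tool_pos: [0.6194, -0.2767, 0.1095]
tcp_rot: [-179.8, -0.2, 0.4]
contact_force: [-0.3, 0.2, -0.9]
grip_width: 0.0389
```

```bash
python3 - <<'E'
from h import *
s=Cam('scene');s=Cam('scene')
goal(.618,-.277,.03)
cv2.imwrite('pics/e3.png',cv2.resize(s.bgr[100:230,170:330],None,fx=4.5,fy=4.5,interpolation=cv2.INTER_CUBIC))
E
```

```text
shift units [0.084 0.1   1.438] turn 0 cur yaw 0.4 pos [ 0.6145 -0.2729  0.102 ] q6 -34.3 t 5.95
```

View pics/e3.png

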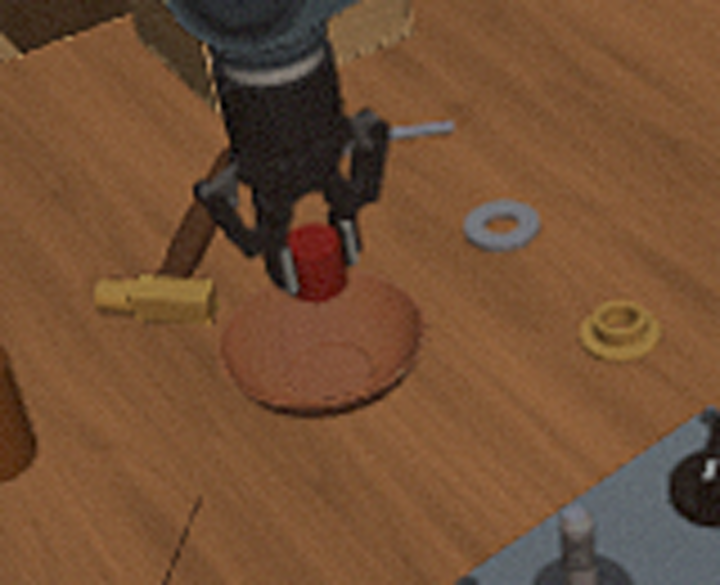

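>>> {"fn": "play_rows", "kwargs": {
  "increments": [
    [0.05,0.06,0.4,0,0],
    [0.05,0.06,0.8,0,0],
    [0.05,0.06,1.2,0,0],
    [0.05,0.06,1.4,0,0],
    [0.05,0.06,1.4,0,0]
  ]
}}

```text
time_s: 6.45
tool_pos: [0.6157, -0.2739, 0.0308]
tcp_rot: [-179.2, 0.7, 0.5]
contact_force: [0.6, 0.8, -0.9]
grip_width: 0.0389
```

>>> {"fn": "play_rows", "kwargs": {
  "increments": [
    [0,0,0,0,0.3],
    [0,0,0,0,0.6],
    [0,0,0,0,0.6],
    [0,0,-0.6,0,0.6],
    [0,0,-1.4,0,0.6]
  ]
}}

```text
time_s: 6.95
tool_pos: [0.615, -0.274, 0.0996]
tcp_rot: [-179.0, 0.9, 0.5]
contact_force: [0.4, -0.9, -0.2]
grip_width: 0.0515
```

>>> {"fn": "play_rows", "kwargs": {
  "increments": [
    [0,0,-0.7,0,0.8],
    [0,-0.5,-1.4,0,1],
    [0,-1.3,-2,0,1],
    [0,-2.2,-2,0,1],
    [0,-3.1,-2,0,1]
  ]
}}

```text
time_s: 7.45
tool_pos: [0.6163, -0.1199, 0.2052]
tcp_rot: [-179.1, 0.7, 0.4]
contact_force: [1.6, 0.3, -0.7]
grip_width: 0.0853
```

```bash
python3 - <<'E'
from h import *
s=Cam('scene');s=Cam('scene')
goal(.60,.219,.2)
cv2.imwrite('pics/e4.png',cv2.resize(s.bgr[100:230,170:330],None,fx=4.5,fy=4.5,interpolation=cv2.INTER_CUBIC))
E
```

```text
shift units [-0.219 -6.703  0.197] turn 0 cur yaw 0.8 pos [ 0.6156 -0.1161  0.2036] q6 -22.3 t 7.55
```

View pics/e4.png

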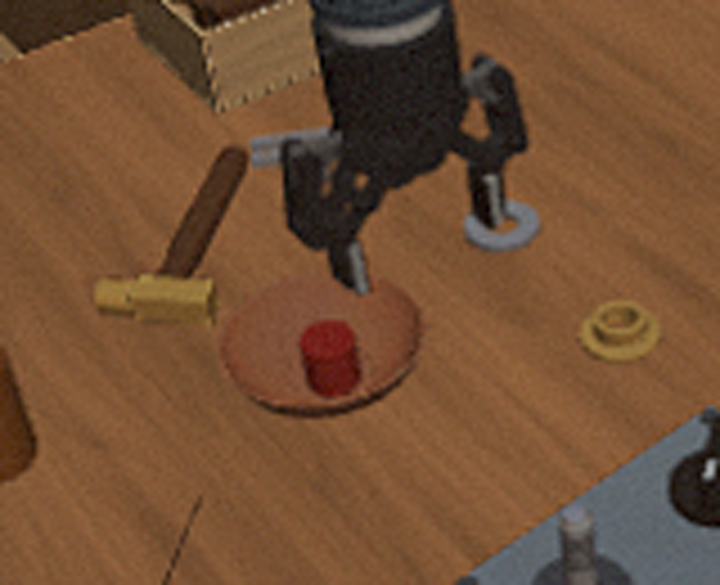

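>>> {"fn": "play_rows", "kwargs": {
  "increments": [
    [-0.1,-0.8,0,0,1],
    [-0.2,-1.7,0,0,1],
    [-0.3,-2.6,0,0,1],
    [-0.4,-3.5,0,0,1],
    [-0.5,-4.4,0,0,1]
  ]
}}

```text
time_s: 8.05
tool_pos: [0.5877, 0.1045, 0.2088]
tcp_rot: [-179.0, 0.8, 0.7]
contact_force: [-0.0, 0.6, 0.6]
grip_width: 0.0853
```

>>> {"fn": "play_rows", "kwargs": {
  "increments": [
    [0,-0.6,0,0,1],
    [0,-1.0,0,0,1],
    [0,-1.1,0,0,1],
    [0,-1.1,0,0,1],
    [0,-1.1,0,0,1]
  ]
}}

```text
time_s: 8.55
tool_pos: [0.5873, 0.1583, 0.2099]
tcp_rot: [-179.0, 0.8, 0.7]
contact_force: [-0.5, -0.5, -0.6]
grip_width: 0.0854
```

```bash
python3 - <<'E'
from h import *
c=Cam('wrist');c=Cam('wrist')
goal(.585,.214,.2)
cv2.imwrite('pics/f1.png',c.bgr)
cv2.imwrite('pics/f2.png',c.rectify(.55,.26,.02,.15,600))
E
```

```text
shift units [-0.03  -1.113  0.216] turn 0 cur yaw 0.6 pos [0.5872 0.1582 0.2098] q6 3.0 t 8.65
```

View pics/f1.png

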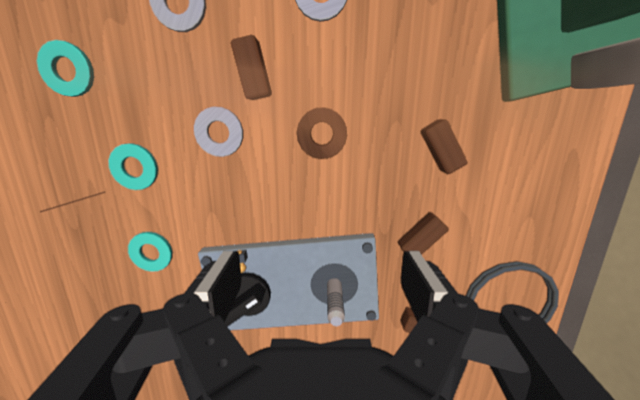

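View pics/f2.png

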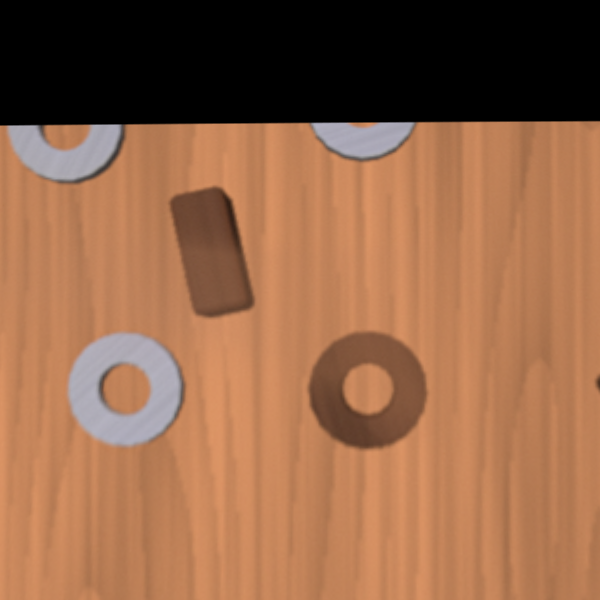

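```bash
python3 - <<'E'
from h import *
goal(.5843,.2147,.1)
goal(.5843,.2147,.004)
E
```

```text
shift units [-0.017 -1.092  2.216] turn 0 cur yaw 0.6 pos [0.5872 0.1582 0.2098] q6 3.0 t 8.65
shift units [ 0.008 -1.058  4.135] turn 0 cur yaw 0.6 pos [0.5872 0.1582 0.2098] q6 3.0 t 8.65
```

>>> {"fn": "play_rows", "kwargs": {
  "increments": [
    [0,-0.5,0.6,0,1],
    [0,-1.05,1.3,0,1],
    [0,-1.06,2.1,0,1],
    [0,-1.06,2.9,0,1],
    [0,-1.06,3.2,0,1]
  ]
}}

```text
time_s: 9.15
tool_pos: [0.5815, 0.2127, 0.0462]
tcp_rot: [-179.1, 1.2, 0.6]
contact_force: [-0.3, 0.7, -0.7]
grip_width: 0.0858
```

```bash
python3 - <<'E'
from h import *
for i in range(3):c=Cam('wrist')
goal(.5843,.2147,.004)
cv2.imwrite('pics/f3.png',c.bgr)
E
```

```text
shift units [ 0.005 -0.012  0.937] turn 0 cur yaw 0.6 pos [0.5847 0.2133 0.0508] q6 7.9 t 9.3
```

View pics/f3.png

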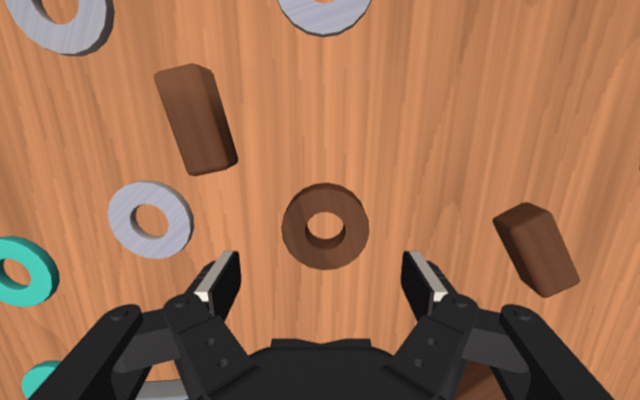

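Spacer centred between the open jaws (325,226). Descend and grip.

>>> {"fn": "play_rows", "kwargs": {
  "increments": [
    [0,-0.01,0.35,0,1],
    [0,-0.01,0.65,0,1],
    [0,-0.01,0.85,0,1],
    [0,-0.01,0.92,0,1],
    [0,-0.01,0.92,0,1]
  ]
}}

```text
time_s: 9.8
tool_pos: [0.5835, 0.2145, 0.004]
tcp_rot: [-179.0, 0.9, 0.6]
contact_force: [-0.4, -0.3, -1.4]
grip_width: 0.0856
```

>>> {"fn": "play_rows", "kwargs": {
  "increments": [
    [0,0,0,0,0.8],
    [0,0,0,0,0.6],
    [0,0,0,0,0.4],
    [0,0,0,0,0.4],
    [0,0,0,0,0.4]
  ]
}}

```text
time_s: 10.3
tool_pos: [0.5847, 0.2148, 0.0056]
tcp_rot: [-179.0, 0.7, 0.6]
contact_force: [-0.8, -0.3, 5.3]
grip_width: 0.0587
```

>>> {"fn": "play_rows", "kwargs": {
  "increments": [
    [0,0,-0.4,0,0.4],
    [0,0,-1.0,0,0.4],
    [0,0,-1.8,0,0.4],
    [0,0,-2.5,0,0.4],
    [0,0,-2.6,0,0.4]
  ]
}}

```text
time_s: 10.8
tool_pos: [0.5897, 0.213, 0.1415]
tcp_rot: [-178.9, 0.2, 0.6]
contact_force: [0.2, -0.5, 0.9]
grip_width: 0.0589
```

```bash
python3 - <<'E'
from h import *
for i in range(4):c=Cam('wrist')
goal(.603,.0138,.13)
cv2.imwrite('pics/f4.png',c.bgr)
E
```

```text
shift units [3.160e-01 3.974e+00 2.000e-03] turn 0 cur yaw 0.6 pos [0.5852 0.2123 0.1338] q6 8.0 t 11.0
```

View pics/f4.png

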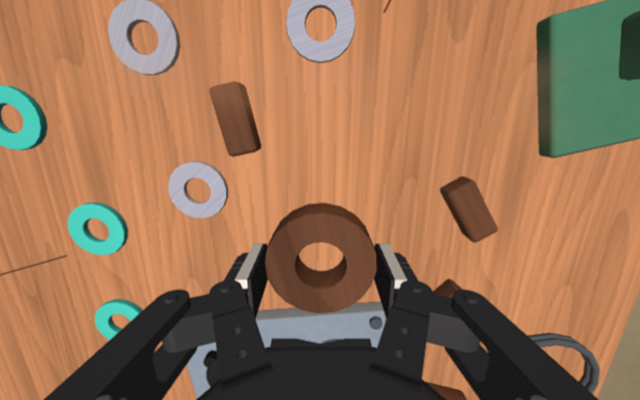

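```bash
python3 - <<'E'
from h import *
c=Cam('wrist');T=toolT()
w=c.p2w(322,257,T[2,3]+.0145); print('spacer in tool mm',(T[:3,:3].T@(w-T[:3,3])*1000).round(1))
for n,u,v in [('w2',198,190),('w4?',320,23),('w3',144,37)]: print(n,c.p2w(u,v,.008))
goal(.603,.0138,.135)
E
```

```text
spacer in tool mm [ -0.1  -6.2 -14.4]
w2 [0.45849162 0.21561787 0.008     ]
w4? [0.58009086 0.36378417 0.008     ]
w3 [0.42771554 0.35207915 0.008     ]
shift units [ 0.32   3.972 -0.109] turn 0 cur yaw 0.6 pos [0.5849 0.2123 0.1332] q6 8.0 t 11.05
```

```bash
python3 - <<'E'
from h import *
c=Cam('wrist');T=toolT()
im=c.rectify(T[0,3],T[1,3],T[2,3]+.0145,.06,600); cv2.line(im,(300,0),(300,599),(0,255,0)); cv2.line(im,(0,300),(599,300),(0,255,0))
cv2.imwrite('pics/f5.png',im); print(T[:3,3])
E
```

```text
[0.58496317 0.21225161 0.13313778]
```

View pics/f5.png

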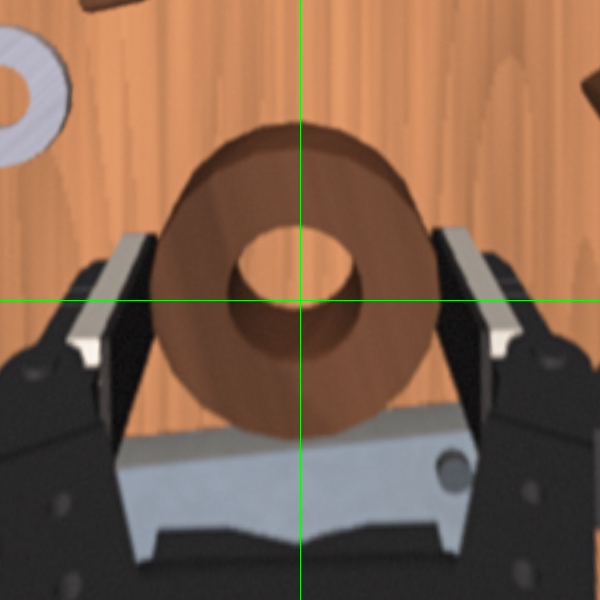

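>>> {"fn": "play_rows", "kwargs": {
  "increments": [
    [0.05,0.6,0,0,0.4],
    [0.15,1.4,0,0,0.4],
    [0.25,2.3,0,0,0.4],
    [0.3,3.1,0,0,0.4],
    [0.37,3.7,0,0,0.4]
  ]
}}

```text
time_s: 11.6
tool_pos: [0.6043, 0.0253, 0.1278]
tcp_rot: [-179.0, 1.2, 0.5]
contact_force: [-0.0, 0.6, -0.8]
grip_width: 0.059
```

>>> {"fn": "play_rows", "kwargs": {
  "increments": [
    [0,0.2,0,0,0.4],
    [0,0.25,0,0,0.4],
    [0,0.25,0,0,0.4]
  ]
}}

```text
time_s: 11.9
tool_pos: [0.6038, 0.0135, 0.1267]
tcp_rot: [-179.0, 1.2, 0.5]
contact_force: [0.1, 0.3, -1.0]
grip_width: 0.059
```

```bash
python3 - <<'E'
from h import *
for i in range(3): c=Cam('wrist')
T=toolT();goal(.604,.0126,.115)
cv2.imwrite('pics/g1.png',c.bgr)
s=Cam('scene');cv2.imwrite('pics/g2.png',cv2.resize(s.bgr[140:260,230:390],None,fx=4.5,fy=4.5,interpolation=cv2.INTER_CUBIC))
E
```

```text
shift units [0.001 0.037 0.247] turn 0 cur yaw 0.6 pos [0.6042 0.0142 0.1274] q6 -10.7 t 12.05
```

View pics/g1.png

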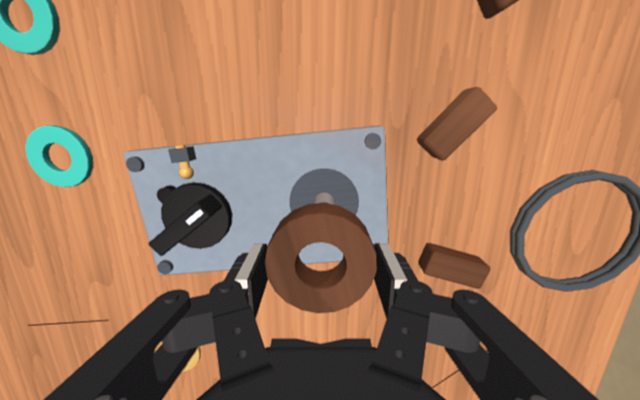

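View pics/g2.png

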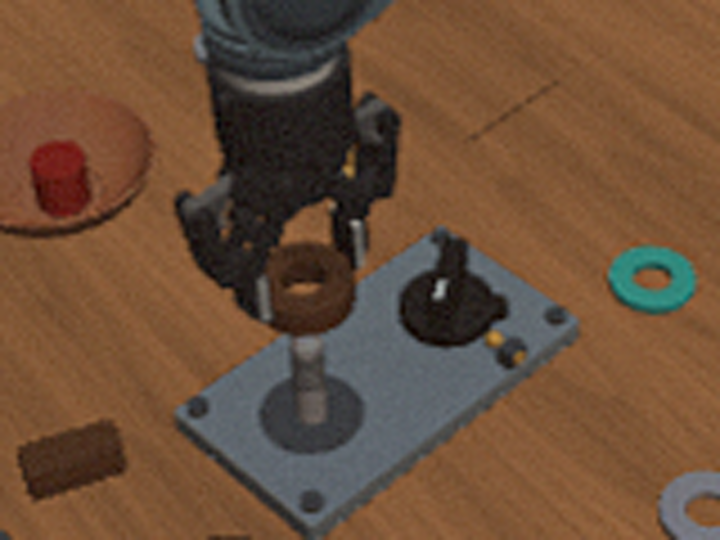

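>>> {"fn": "play_rows", "kwargs": {
  "increments": [
    [0,0.03,0.1,0,0.4],
    [0,0.03,0.3,0,0.4],
    [0,0.03,0.5,0,0.4],
    [0,0.03,0.75,0,0.4],
    [0,0.03,0.75,0,0.4]
  ]
}}

```text
time_s: 12.6
tool_pos: [0.6017, 0.0136, 0.087]
tcp_rot: [-178.9, 1.4, 0.6]
contact_force: [-0.3, -0.2, -0.3]
grip_width: 0.0586
```

```bash
python3 - <<'E'
from h import *
for i in range(3): c=Cam('wrist')
goal(.604,.0126,.03)
cv2.imwrite('pics/g3.png',cv2.resize(c.bgr[150:350,220:420],None,fx=3,fy=3))
E
```

```text
shift units [0.033 0.034 1.198] turn 0 cur yaw 0.6 pos [0.6036 0.0132 0.0899] q6 -10.8 t 12.75
```

View pics/g3.png

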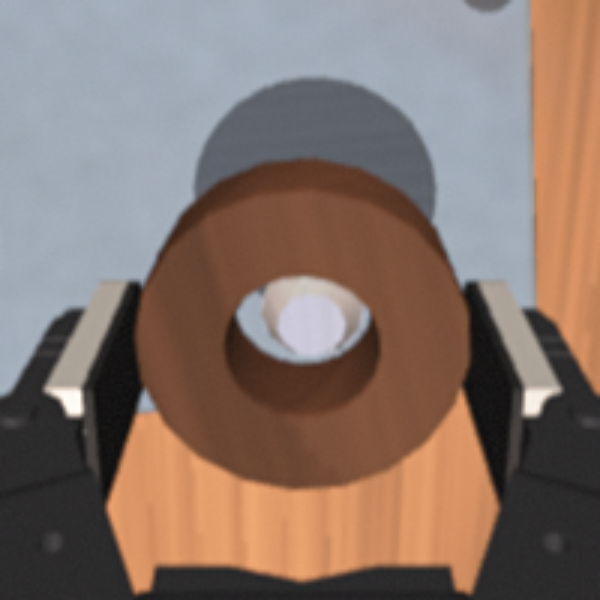

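>>> {"fn": "play_rows", "kwargs": {
  "increments": [
    [0.03,0.01,0.2,0,0.4],
    [0.04,0.01,0.45,0,0.4],
    [0.04,0.01,0.7,0,0.4],
    [0.05,0.01,0.95,0,0.4],
    [0.05,0.01,1.1,0,0.4]
  ]
}}

```text
time_s: 13.25
tool_pos: [0.6039, 0.0139, 0.0327]
tcp_rot: [-179.0, 1.3, 0.6]
contact_force: [0.6, -0.3, -0.8]
grip_width: 0.059
```

```bash
python3 - <<'E'
from h import *
for i in range(3): c=Cam('wrist')
goal(.604,.0126,.028); print(r.get_obs()['contact_force'])
cv2.imwrite('pics/g4.png',cv2.resize(c.bgr[150:350,220:420],None,fx=3,fy=3))
E
```

```text
shift units [-0.006  0.027  0.119] turn 0 cur yaw 0.6 pos [0.6044 0.0139 0.034 ] q6 -10.9 t 13.4
[ 0.64031678  1.15624104 -0.81611492]
```

View pics/g4.png

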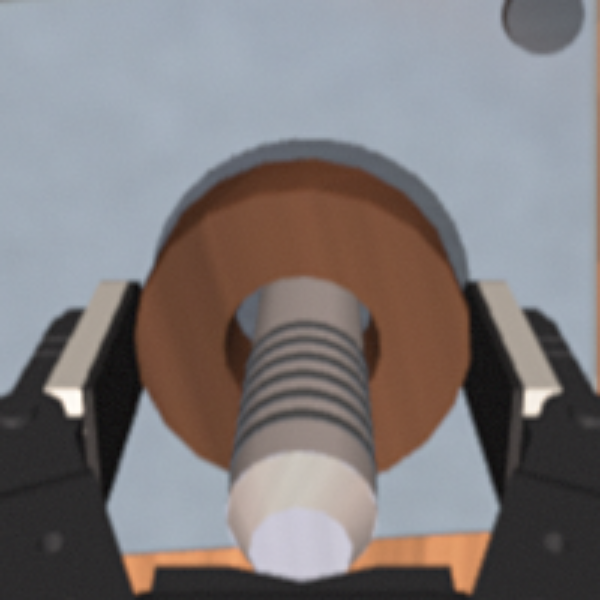

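>>> {"fn": "play_rows", "kwargs": {
  "increments": [
    [0,0.02,0.08,0,0.4],
    [0,0.02,0.14,0,0.4],
    [0,0.02,0.14,0,0.4],
    [0,0.02,0.14,0,0.4]
  ]
}}

```text
time_s: 13.8
tool_pos: [0.6044, 0.0129, 0.0272]
tcp_rot: [-179.0, 1.2, 0.6]
contact_force: [-0.2, 0.4, -1.0]
grip_width: 0.059
```

>>> {"fn": "play_rows", "kwargs": {
  "increments": [
    [0,0,0,0,0.75],
    [0,0,0,0,1],
    [0,0,0,0,1],
    [0,0,-0.2,0,1],
    [0,0,-0.5,0,1]
  ]
}}

```text
time_s: 14.3
tool_pos: [0.6043, 0.0126, 0.0523]
tcp_rot: [-179.0, 1.3, 0.6]
contact_force: [-0.2, -1.2, 0.9]
grip_width: 0.0854
```

>>> {"fn": "play_rows", "kwargs": {
  "increments": [
    [0,0,-0.5,0,1],
    [0,0,-1.1,0,1],
    [0,0,-1.8,0,1],
    [0,0,-2.2,0,1],
    [0,0,-2.2,0,1]
  ]
}}

```text
time_s: 14.8
tool_pos: [0.6098, 0.0101, 0.168]
tcp_rot: [-179.1, 0.8, 0.6]
contact_force: [0.7, 0.0, -0.2]
grip_width: 0.0852
```

```bash
python3 - <<'E'
from h import *
for i in range(3): c=Cam('wrist')
goal(.46,.2,.17); print(r.get_obs()['contact_force'])
cv2.imwrite('pics/g5.png',c.bgr)
im=c.rectify(.6,.014,.04,.06,600); cv2.imwrite('pics/g6.png',im)
E
```

```text
shift units [-2.888 -3.817 -0.027] turn 0 cur yaw 0.6 pos [0.6063 0.0108 0.1616] q6 -10.9 t 14.95
[-0.51016992  0.12242409 -1.07383284]
```

View pics/g5.png

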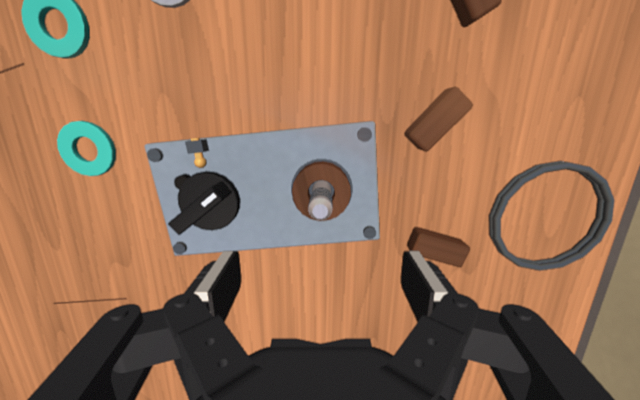

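View pics/g6.png

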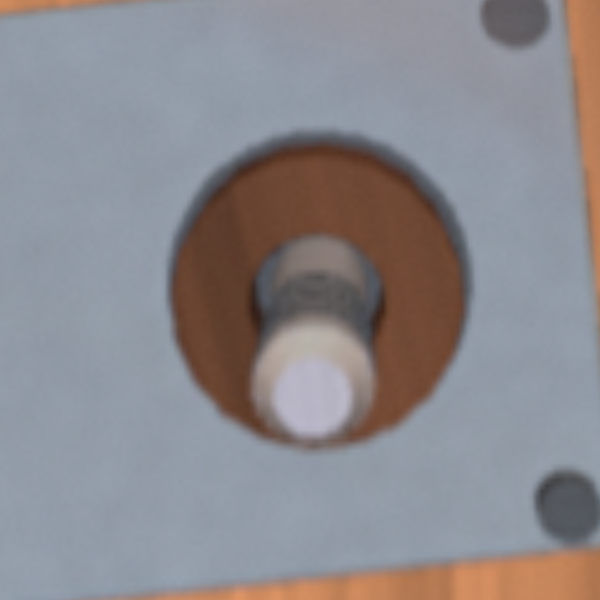

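>>> {"fn": "play_rows", "kwargs": {
  "increments": [
    [-0.5,-0.6,0,0,1],
    [-1.1,-1.4,0,0,1],
    [-1.7,-2.2,0,0,1],
    [-2.3,-3.0,0,0,1],
    [-2.7,-3.6,0,0,0.82]
  ]
}}

```text
time_s: 15.45
tool_pos: [0.4661, 0.1908, 0.1662]
tcp_rot: [-179.0, 1.6, 0.7]
contact_force: [0.1, -0.3, -0.1]
grip_width: 0.0729
```

>>> {"fn": "play_rows", "kwargs": {
  "increments": [
    [-0.1,-0.25,0.6,0,0.82],
    [-0.15,-0.4,1.2,0,0.82],
    [-0.15,-0.4,1.8,0,0.82],
    [-0.15,-0.4,2.0,0,0.82],
    [-0.15,-0.4,2.0,0,0.82]
  ]
}}

```text
time_s: 15.95
tool_pos: [0.4535, 0.212, 0.0645]
tcp_rot: [-179.0, 2.0, 0.7]
contact_force: [1.3, -0.6, 0.9]
grip_width: 0.0699
```

```bash
cat >> h.py <<'E'
def ring(z,cx,cy,half=.06,name=None,R=.030):
    "settle, then rectify at plane z and fit circle of radius R by edge/hough"
    for i in range(3): c=Cam('wrist')
    im=c.rectify(cx,cy,z,half,600); s=2*half/599
    g=cv2.medianBlur(cv2.cvtColor(im,cv2.COLOR_BGR2GRAY),5)
    rp=R/s
    h=cv2.HoughCircles(g,cv2.HOUGH_GRADIENT_ALT,1.5,50,param1=150,param2=0.5,minRadius=int(rp*.92),maxRadius=int(rp*1.08))
    T=toolT(); q=np.array([T[0,3],T[1,3]])
    if h is not None:
        for u,v,rr in h.reshape(-1,3)[:3]:
            print('ring',round(cx+(u-299.5)*s,4),round(cy-(v-299.5)*s,4),'R mm',round(rr*s*1000,1)); cv2.circle(im,(int(u),int(v)),int(rr),(0,255,0),1); cv2.circle(im,(int(u),int(v)),3,(0,255,0),-1)
    else: print('no ring')
    t=((q-[cx,cy])/s*[1,-1]+299.5).astype(int); cv2.drawMarker(im,tuple(map(int,t)),(255,0,0),0,20)
    if name: cv2.imwrite(name,im)
    print('F',r.get_obs()['contact_force'].round(1),'w',round(r.get_obs()['grip_width'],4),'rot',r.get_obs()['tcp_rot'].round(1))
    return c
E
python3 - <<'E'
from h import *
c=ring(.008,.4585,.2156,name='pics/h1.png')
goal(.4585,.2156,.004)
cv2.imwrite('pics/h2.png',c.bgr)
E
```

```text
no ring
F [ 0.7 -0.  -0.4] w 0.0702 rot [-178.9    1.5    0.6]
shift units [ 0.07  -0.038  1.282] turn 0 cur yaw 0.6 pos [0.4568 0.2125 0.0681] q6 9.9 t 16.1
```

View pics/h1.png

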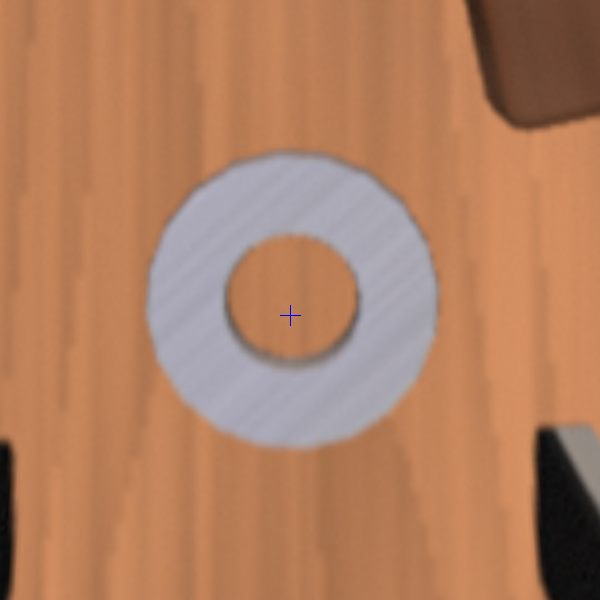

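View pics/h2.png

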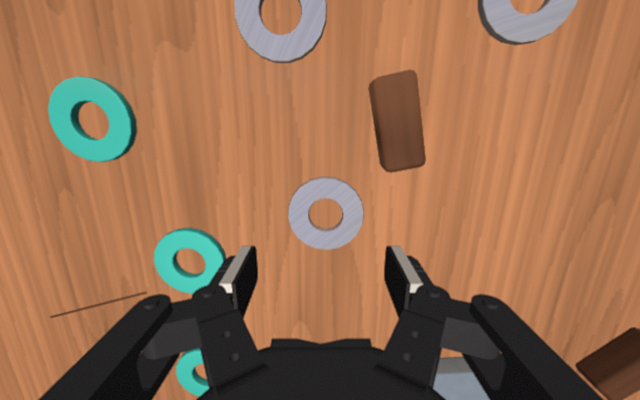

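```bash
python3 - <<'E'
from h import *
goal(.4572,.2153,.002)
E
```

```text
shift units [ 0.045 -0.032  1.323] turn 0 cur yaw 0.6 pos [0.4568 0.2125 0.0681] q6 9.9 t 16.1
```

>>> {"fn": "play_rows", "kwargs": {
  "increments": [
    [0.02,-0.03,0.4,0,0.82],
    [0.03,-0.03,0.8,0,0.82],
    [0.04,-0.03,1.15,0,0.82],
    [0.04,-0.03,1.32,0,0.82],
    [0.04,-0.03,1.32,0,0.82]
  ]
}}

```text
time_s: 16.6
tool_pos: [0.457, 0.215, 0.0021]
tcp_rot: [-178.9, 1.5, 0.6]
contact_force: [-0.2, 0.3, -0.5]
grip_width: 0.0697
```

>>> {"fn": "play_rows", "kwargs": {
  "increments": [
    [0,0,0,0,0.82],
    [0,0,0.04,0,0.82],
    [0,0,0.04,0,0.82],
    [0,0,0.08,0,0.82],
    [0,0,0.08,0,0.82]
  ]
}}

```text
time_s: 17.1
tool_pos: [0.4568, 0.2151, -0.0019]
tcp_rot: [-178.9, 1.6, 0.6]
contact_force: [0.3, 0.5, 0.3]
grip_width: 0.0702
```

```bash
python3 - <<'E'
from h import *
c=ring(.008,.4585,.2156,name='pics/h3.png')
goal(.4572,.2153,-.005)
cv2.imwrite('pics/h4.png',c.bgr)
s=Cam('scene'); cv2.imwrite('pics/h5.png',cv2.resize(s.bgr[200:300,330:450],None,fx=6,fy=6,interpolation=cv2.INTER_CUBIC))
E
```

```text
ring 0.4568 0.2161 R mm 29.3
F [-0.  -0.9  0.6] w 0.0701 rot [-178.9    1.5    0.6]
shift units [ 0.008 -0.002  0.063] turn 0 cur yaw 0.6 pos [ 0.4569  0.2151 -0.0018] q6 9.9 t 17.25
```

View pics/h4.png

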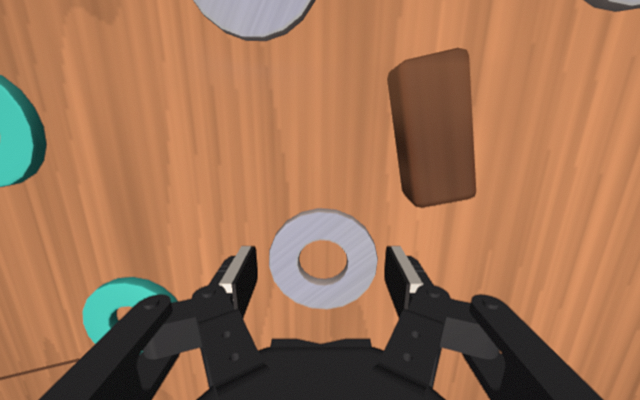

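View pics/h5.png

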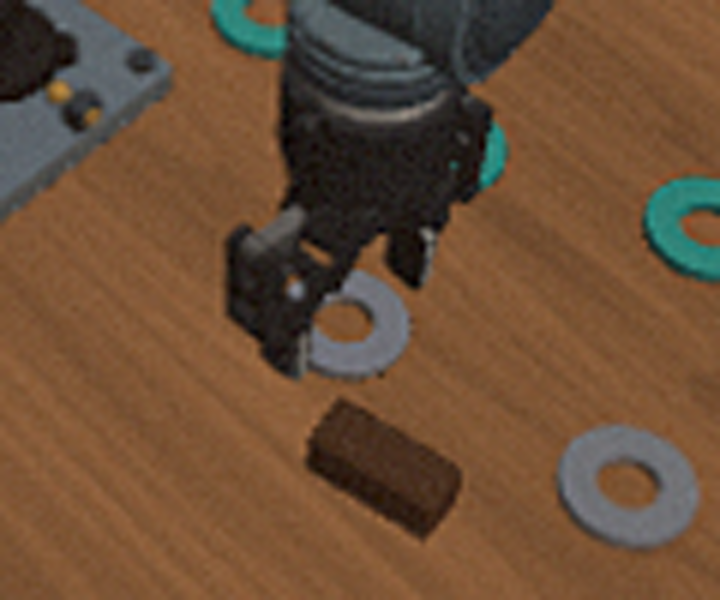

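>>> {"fn": "play_rows", "kwargs": {
  "increments": [
    [0,0,0.03,0,0.82],
    [0,0,0.06,0,0.82],
    [0,0,0.06,0,0.82]
  ]
}}

```text
time_s: 17.6
tool_pos: [0.4566, 0.2151, -0.0051]
tcp_rot: [-178.9, 1.6, 0.6]
contact_force: [-0.8, -0.1, 0.5]
grip_width: 0.0699
```

>>> {"fn": "play_rows", "kwargs": {
  "increments": [
    [0,0,0.02,0,0.82],
    [0,0,0.04,0,0.82],
    [0,0,0.04,0,0.82]
  ]
}}

```text
time_s: 17.9
tool_pos: [0.4567, 0.2152, -0.0066]
tcp_rot: [-179.0, 1.6, 0.6]
contact_force: [-3.2, 0.1, 5.2]
grip_width: 0.0703
```

```bash
python3 - <<'E'
from h import *
s=Cam('scene'); print(s.p2w(377.5,262.5,0),s.p2w(377.5,262.5,0.005))
goal(.4572,.2153,-.007); print(r.get_obs()['contact_force'])
E
```

```text
[0.49589481 0.21710007 0.        ] [0.49880008 0.21950837 0.005     ]
shift units [ 0.011 -0.002  0.007] turn 0 cur yaw 0.6 pos [ 0.4567  0.2152 -0.0066] q6 9.9 t 17.95
[-2.74409128 -1.44659276  5.90809377]
```

>>> {"fn": "play_rows", "kwargs": {
  "increments": [
    [0.01,0,-0.06,0,0.82],
    [0.01,0,-0.06,0,0.82],
    [0.01,0,-0.06,0,0.4],
    [0.01,0,-0.06,0,0.4],
    [0.01,0,-0.06,0,0.4]
  ]
}}

```text
time_s: 18.45
tool_pos: [0.4577, 0.2152, -0.0026]
tcp_rot: [-179.0, 1.6, 0.6]
contact_force: [-2.2, -1.8, 9.2]
grip_width: 0.0577
```

>>> {"fn": "play_rows", "kwargs": {
  "increments": [
    [0,0,-0.1,0,0.4],
    [0,0,-0.6,0,0.4],
    [0,0,-1.2,0,0.4],
    [0,0,-2.0,0,0.4],
    [0,0,-2.7,0,0.4]
  ]
}}

```text
time_s: 18.95
tool_pos: [0.4612, 0.2127, 0.1336]
tcp_rot: [-179.0, 1.6, 0.6]
contact_force: [0.7, 0.4, -1.0]
grip_width: 0.0576
```

>>> {"fn": "play_rows", "kwargs": {
  "increments": [
    [0,0,0,0,0.4],
    [0,0,0,0,0.4]
  ]
}}

```text
time_s: 19.15
tool_pos: [0.4614, 0.2128, 0.1341]
tcp_rot: [-179.0, 1.5, 0.6]
contact_force: [0.8, 0.6, -2.5]
grip_width: 0.0573
```

```bash
python3 - <<'E'
from h import *
T=toolT()
c=ring(T[2,3]+.0115,T[0,3],T[1,3],name='pics/h6.png')
goal(.603,.0138,.125)
cv2.imwrite('pics/h7.png',c.bgr)
E
```

```text
ring 0.46 0.2145 R mm 28.8
F [-0.1 -0.  -1.4] w 0.0576 rot [-179.     1.8    0.6]
shift units [ 2.824  4.003 -0.026] turn 0 cur yaw 0.6 pos [0.4598 0.2124 0.1316] q6 10.1 t 19.3
```

View pics/h6.png

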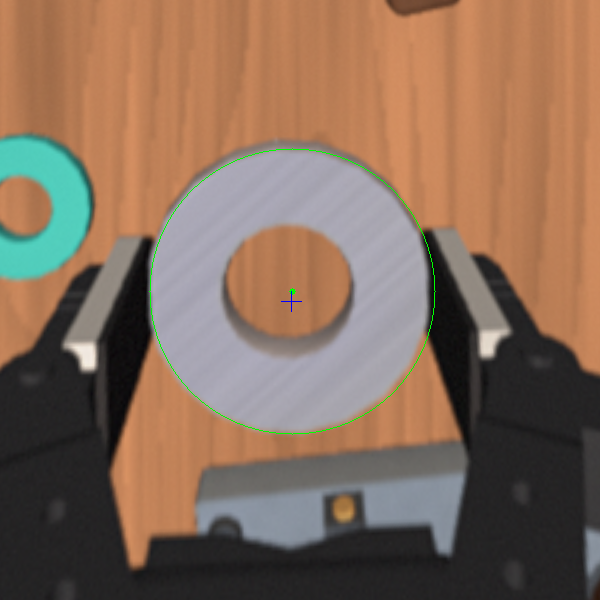

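View pics/h7.png

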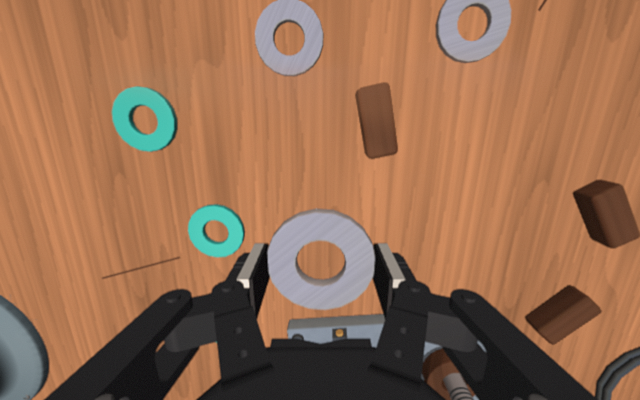

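>>> {"fn": "play_rows", "kwargs": {
  "increments": [
    [0.4,0.55,0,0,0.4],
    [1.0,1.4,0,0,0.4],
    [1.6,2.25,0,0,0.4],
    [2.2,3.1,0,0,0.4],
    [2.6,3.7,-0.05,0,0.4]
  ]
}}

```text
time_s: 19.8
tool_pos: [0.5916, 0.0268, 0.1244]
tcp_rot: [-179.0, 2.0, 0.6]
contact_force: [0.0, 0.8, -0.8]
grip_width: 0.0578
```

>>> {"fn": "play_rows", "kwargs": {
  "increments": [
    [0.1,0.15,0,0,0.4],
    [0.2,0.3,0,0,0.4],
    [0.2,0.3,0,0,0.4],
    [0.2,0.3,0,0,0.4]
  ]
}}

```text
time_s: 20.2
tool_pos: [0.6007, 0.0131, 0.1229]
tcp_rot: [-178.9, 2.1, 0.6]
contact_force: [-0.3, 0.4, -0.3]
grip_width: 0.0573
```

```bash
python3 - <<'E'
from h import *
c=Cam('wrist');c=Cam('wrist');c=Cam('wrist')
goal(.6033,.0118,.107)
goal(.6033,.0118,.09)
cv2.imwrite('pics/i1.png',c.bgr)
E
```

```text
shift units [0.056 0.033 0.331] turn 0 cur yaw 0.7 pos [0.6011 0.0131 0.1237] q6 -10.8 t 20.35
shift units [0.068 0.039 0.671] turn 0 cur yaw 0.7 pos [0.6011 0.0131 0.1237] q6 -10.8 t 20.35
```

View pics/i1.png

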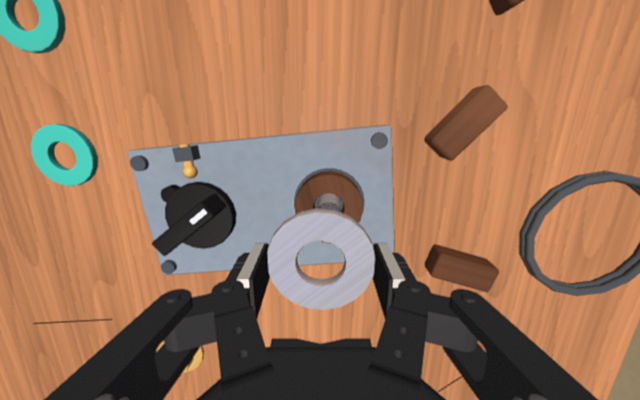

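>>> {"fn": "play_rows", "kwargs": {
  "increments": [
    [0.03,0.03,0.2,0,0.4],
    [0.05,0.03,0.4,0,0.4],
    [0.06,0.03,0.56,0,0.4],
    [0.06,0.03,0.56,0,0.4],
    [0.06,0.03,0.56,0,0.4]
  ]
}}

```text
time_s: 20.85
tool_pos: [0.6028, 0.0122, 0.095]
tcp_rot: [-179.0, 2.1, 0.7]
contact_force: [-0.7, -0.2, -0.9]
grip_width: 0.0576
```

```bash
python3 - <<'E'
from h import *
c=Cam('wrist');c=Cam('wrist')
goal(.6033,.0118,.08)
cv2.imwrite('pics/i2.png',cv2.resize(c.bgr[150:350,220:420],None,fx=3,fy=3))
E
```

```text
shift units [0.009 0.011 0.317] turn 0 cur yaw 0.7 pos [0.6034 0.0121 0.0959] q6 -10.9 t 20.95
```

View pics/i2.png

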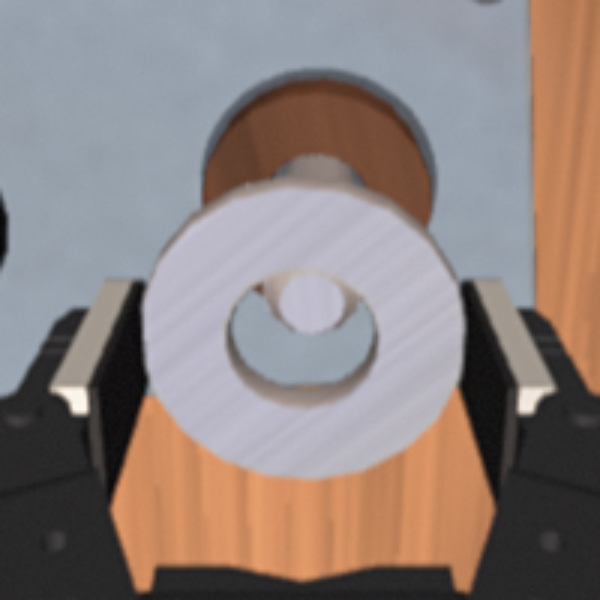

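```bash
python3 - <<'E'
from h import *
c=Cam('wrist')
f=lambda u,v,z:c.p2w(220+u/3,150+v/3,z)
T=toolT()
print('tip',f(311,303,.092),'hole bottom',f(304,317,T[2,3]+.0025), 'hole top',f(303,339-0,T[2,3]+.0105))
goal(.6033,.0118,.08)
E
```

```text
tip [0.60404644 0.01227577 0.092     ] hole bottom [0.60288882 0.01270643 0.09856914] hole top [0.6029727  0.01261614 0.10656914]
shift units [0.007 0.011 0.321] turn 0 cur yaw 0.7 pos [0.6035 0.0121 0.0961] q6 -10.8 t 21.0
```

>>> {"fn": "play_rows", "kwargs": {
  "increments": [
    [0.02,0.01,0.1,0,0.4],
    [0.02,0.01,0.3,0,0.4],
    [0.03,0.01,0.55,0,0.4],
    [0.04,0.01,0.8,0,0.4],
    [0.04,0.01,1.0,0,0.4]
  ]
}}

```text
time_s: 21.5
tool_pos: [0.6028, 0.0126, 0.044]
tcp_rot: [-178.9, 2.1, 0.7]
contact_force: [-0.8, 0.1, -1.7]
grip_width: 0.0573
```

```bash
python3 - <<'E'
from h import *
c=Cam('wrist');c=Cam('wrist')
goal(.6045,.012,.04)
cv2.imwrite('pics/i3.png',cv2.resize(c.bgr[150:350,220:420],None,fx=3,fy=3))
E
```

```text
shift units [0.053 0.017 0.066] turn 0 cur yaw 0.7 pos [0.602  0.0127 0.0434] q6 -10.9 t 21.6
```

View pics/i3.png

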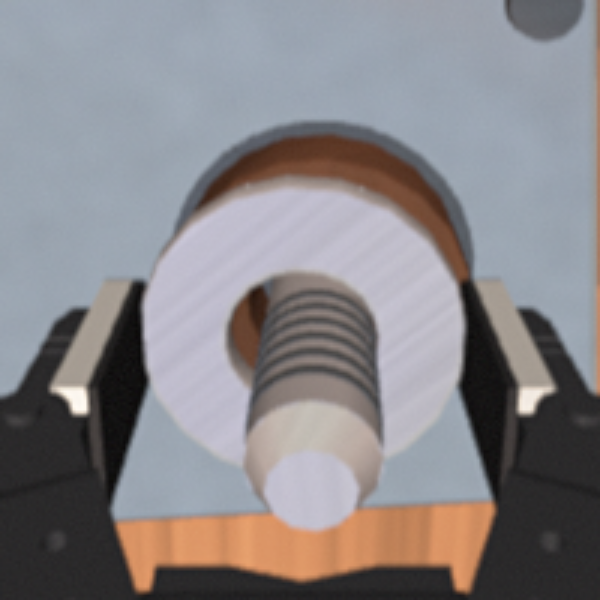

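>>> {"fn": "play_rows", "kwargs": {
  "increments": [
    [0.05,0.01,0,0,0.4],
    [0.05,0.01,0.04,0,0.4],
    [0.05,0.01,0.07,0,0.4],
    [0.05,0.01,0.07,0,0.4]
  ]
}}

```text
time_s: 22.0
tool_pos: [0.6044, 0.0123, 0.0399]
tcp_rot: [-178.9, 2.2, 0.7]
contact_force: [0.5, -0.3, -0.4]
grip_width: 0.0575
```

>>> {"fn": "play_rows", "kwargs": {
  "increments": [
    [0,0,0,0,0.75],
    [0,0,0,0,1],
    [0,0,0,0,1],
    [0,0,-0.2,0,1],
    [0,0,-0.5,0,1]
  ]
}}

```text
time_s: 22.5
tool_pos: [0.6048, 0.012, 0.0651]
tcp_rot: [-178.9, 2.3, 0.7]
contact_force: [-0.2, -0.6, -0.7]
grip_width: 0.0854
```

>>> {"fn": "play_rows", "kwargs": {
  "increments": [
    [0,0,-0.5,0,1],
    [0,0,-1.1,0,1],
    [0,0,-1.8,0,1],
    [0,0,-2.2,0,1],
    [0,0,-2.2,0,1]
  ]
}}

```text
time_s: 23.0
tool_pos: [0.6122, 0.0094, 0.1808]
tcp_rot: [-179.0, 1.8, 0.7]
contact_force: [0.8, -0.4, 0.3]
grip_width: 0.0855
```

```bash
python3 - <<'E'
from h import *
c=ring(.048,.603,.014,name='pics/i4.png')
cv2.imwrite('pics/i5.png',c.bgr)
goal(.427,.32,.18)
E
```

```text
ring 0.6052 0.0184 R mm 29.6
F [ 0.3  0.2 -0.7] w 0.0857 rot [-178.9    2.4    0.7]
shift units [-3.563 -6.24   0.156] turn 0 cur yaw 0.7 pos [0.6087 0.01   0.1743] q6 -10.8 t 23.15
```

View pics/i4.png

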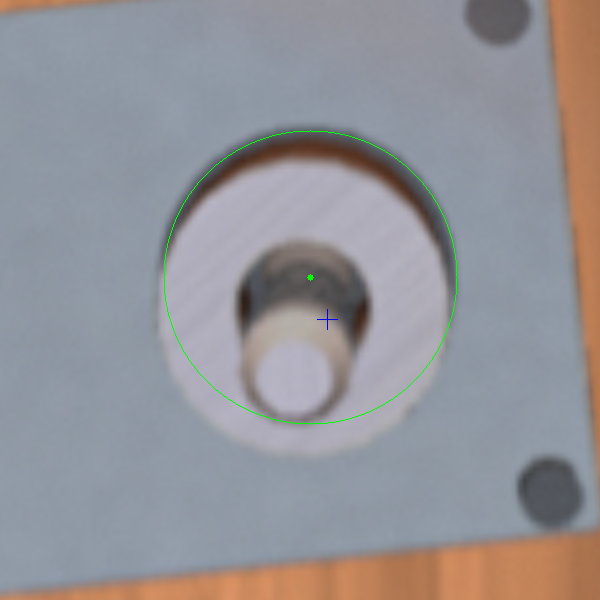

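>>> {"fn": "play_rows", "kwargs": {
  "increments": [
    [-0.4,-0.7,0,0,1],
    [-0.9,-1.5,0,0,1],
    [-1.3,-2.3,0,0,1],
    [-1.8,-3.1,0,0,1],
    [-2.3,-3.9,0,0,1]
  ]
}}

```text
time_s: 23.65
tool_pos: [0.4894, 0.2048, 0.1811]
tcp_rot: [-178.9, 2.6, 0.6]
contact_force: [-0.6, 0.2, -0.1]
grip_width: 0.0854
```

>>> {"fn": "play_rows", "kwargs": {
  "increments": [
    [-0.4,-0.8,0.3,0,1],
    [-0.9,-1.6,0.7,0,0.82],
    [-1.2,-2.2,1.2,0,0.82],
    [-1.25,-2.35,1.5,0,0.82],
    [-1.25,-2.35,1.5,0,0.82]
  ]
}}

```text
time_s: 24.15
tool_pos: [0.4193, 0.3224, 0.1075]
tcp_rot: [-179.1, 3.0, 0.8]
contact_force: [0.1, -0.4, 1.1]
grip_width: 0.0698
```

```bash
python3 - <<'E'
from h import *
c=ring(.008,.4277,.352,name='pics/j1.png')
cv2.imwrite('pics/j2.png',c.bgr)
goal(.4277,.352,.065)
E
```

```text
no ring
F [0.5 0.8 0.3] w 0.07 rot [-178.9    2.6    0.6]
shift units [ 0.133 -0.579  0.938] turn 0 cur yaw 0.6 pos [0.4234 0.3221 0.1116] q6 22.5 t 24.3
```

View pics/j1.png

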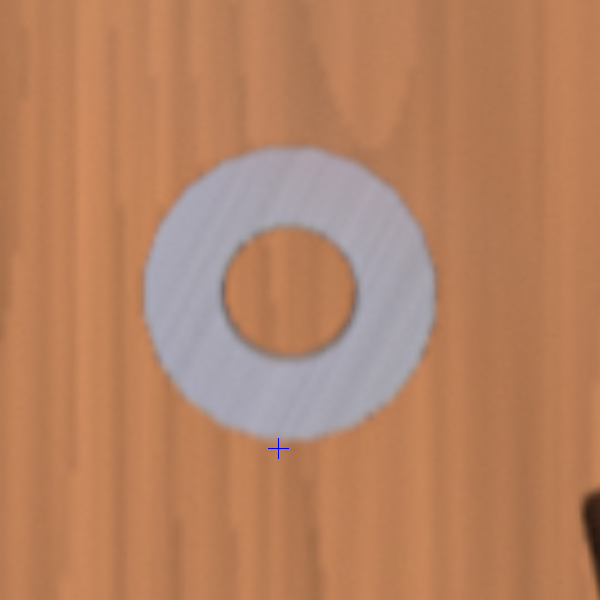

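View pics/j2.png

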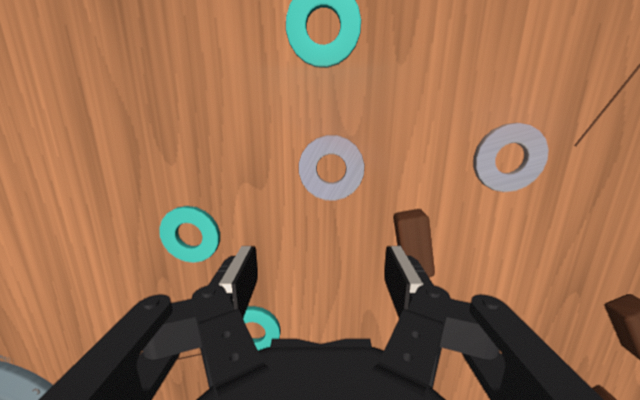

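>>> {"fn": "play_rows", "kwargs": {
  "increments": [
    [0,0,-0.8,0,0.82],
    [0,0,-1.6,0,0.82],
    [0,0,-2.4,0,0.82]
  ]
}}

```text
time_s: 24.6
tool_pos: [0.4301, 0.3187, 0.2343]
tcp_rot: [-178.9, 2.5, 0.4]
contact_force: [-0.7, 0.6, 0.5]
grip_width: 0.0702
```

>>> {"fn": "play_rows", "kwargs": {
  "increments": [
    [0,0,0,0,0.82],
    [0,0,0,0,0.82],
    [0,0,0,0,0.82],
    [0,0,0,0,0.82],
    [0,0,0,0,0.82]
  ]
}}

```text
time_s: 25.1
tool_pos: [0.4295, 0.3183, 0.2327]
tcp_rot: [-179.0, 2.6, 0.4]
contact_force: [0.5, 0.3, -0.4]
grip_width: 0.0702
```

>>> {"fn": "play_rows", "kwargs": {
  "increments": [
    [0.8,0,0,0,0.82],
    [1.6,0,0,0,0.82]
  ]
}}

```text
time_s: 25.3
tool_pos: [0.5094, 0.3189, 0.228]
tcp_rot: [-179.0, 2.7, 0.5]
contact_force: [0.2, 1.4, 0.2]
grip_width: 0.0702
```

>>> {"fn": "play_rows", "kwargs": {
  "increments": [
    [0.8,0,0,0,0.82],
    [0.8,0,0,0,0.82]
  ]
}}

```text
time_s: 25.5
tool_pos: [0.5522, 0.3183, 0.2235]
tcp_rot: [-179.1, 2.8, 0.3]
contact_force: [-0.1, 0.2, -0.3]
grip_width: 0.07
```

>>> {"fn": "play_rows", "kwargs": {
  "increments": [
    [0,0,0,0,0.82],
    [0,0,0,0,0.82],
    [0,0,0,0,0.82],
    [0,0,0,0,0.82]
  ]
}}

```text
time_s: 25.9
tool_pos: [0.5515, 0.3185, 0.2239]
tcp_rot: [-179.1, 2.8, 0.4]
contact_force: [1.0, 0.8, -0.5]
grip_width: 0.0701
```

>>> {"fn": "play_rows", "kwargs": {
  "increments": [
    [0,0,0.3,0,0.82],
    [0,0,0.8,0,0.82],
    [0,0,1.4,0,0.82],
    [0,0,1.6,0,0.82],
    [0,0,1.6,0,0.82]
  ]
}}

```text
time_s: 26.4
tool_pos: [0.5459, 0.3194, 0.1415]
tcp_rot: [-179.1, 3.0, 0.4]
contact_force: [-0.8, -1.0, -0.0]
grip_width: 0.07
```

>>> {"fn": "play_rows", "kwargs": {
  "increments": [
    [0,0,-0.5,0,0.82],
    [0,0,-1.3,0,0.82],
    [0,0,-2.2,0,0.82],
    [0,0,-2.4,0,0.82],
    [0,0,-2.4,0,0.82]
  ]
}}

```text
time_s: 26.9
tool_pos: [0.5541, 0.3183, 0.2663]
tcp_rot: [-179.0, 2.6, 0.4]
contact_force: [-0.9, -0.9, -0.6]
grip_width: 0.0698
```

>>> {"fn": "play_rows", "kwargs": {
  "increments": [
    [0,0,0.1,0,0.82],
    [0,0,0.2,0,0.82],
    [0,0,0.3,0,0.82],
    [0,0,0.3,0,0.82],
    [0,0,0.3,0,0.82]
  ]
}}

```text
time_s: 27.4
tool_pos: [0.553, 0.3184, 0.2501]
tcp_rot: [-179.0, 2.7, 0.4]
contact_force: [-0.0, -0.1, 0.3]
grip_width: 0.0704
```

>>> {"fn": "play_rows", "kwargs": {
  "increments": [
    [0,0,0.2,0,0.82],
    [0,0,0.7,0,0.82],
    [0,0,1.2,0,0.82],
    [0,0,1.6,0,0.82],
    [0,0,1.8,0,0.82]
  ]
}}

```text
time_s: 27.9
tool_pos: [0.5473, 0.3195, 0.1571]
tcp_rot: [-179.1, 2.9, 0.4]
contact_force: [-0.2, -0.3, -0.6]
grip_width: 0.0699
```

>>> {"fn": "play_rows", "kwargs": {
  "increments": [
    [0,0,0.1,0,0.82],
    [0,0,0.1,0,0.82],
    [0,0,0.1,0,0.82],
    [0,0,0.1,0,0.82],
    [0,0,0.1,0,0.82]
  ]
}}

```text
time_s: 28.4
tool_pos: [0.5476, 0.3197, 0.1532]
tcp_rot: [-179.1, 2.8, 0.4]
contact_force: [0.7, -0.3, -0.5]
grip_width: 0.0699
```

>>> {"fn": "play_rows", "kwargs": {
  "increments": [
    [0,0,-1,0,0.82],
    [0,0,-2,0,0.82],
    [0,0,-3,0,0.82],
    [0,0,-3,0,0.82]
  ]
}}

```text
time_s: 28.8
tool_pos: [0.5586, 0.3185, 0.3137]
tcp_rot: [-178.8, 1.9, 0.4]
contact_force: [-0.1, 0.2, 0.4]
grip_width: 0.07
```

>>> {"fn": "play_rows", "kwargs": {
  "increments": [
    [0,0,0,0,0.82],
    [0,0,0,0,0.82],
    [0,0,0,0,0.82],
    [0,0,0,0,0.82]
  ]
}}

```text
time_s: 29.2
tool_pos: [0.558, 0.3183, 0.3117]
tcp_rot: [-178.8, 2.1, 0.4]
contact_force: [0.4, -0.7, -0.4]
grip_width: 0.0699
```

>>> {"fn": "play_rows", "kwargs": {
  "increments": [
    [0,0,-1,0,0.82],
    [0,0,-2,0,0.82],
    [0,0,-3,0,0.82],
    [0,0,-3,0,0.82]
  ]
}}

```text
time_s: 29.6
tool_pos: [0.5648, 0.3156, 0.4703]
tcp_rot: [-178.6, 1.3, 0.4]
contact_force: [-0.3, 0.6, 0.3]
grip_width: 0.0701
```

>>> {"fn": "play_rows", "kwargs": {
  "increments": [
    [0,0,0.1,0,0.82],
    [0,0,0.4,0,0.82],
    [0,0,0.8,0,0.82],
    [0,0,1.2,0,0.82],
    [0,0,1.7,0,0.82]
  ]
}}

```text
time_s: 30.1
tool_pos: [0.5619, 0.3175, 0.3811]
tcp_rot: [-178.6, 1.6, 0.4]
contact_force: [-0.1, 0.5, -0.3]
grip_width: 0.07
```

>>> {"fn": "play_rows", "kwargs": {
  "increments": [
    [0,0,0.5,0,0.82],
    [0,0,1.0,0,0.82],
    [0,0,1.5,0,0.82],
    [0,0,1.7,0,0.82],
    [0,0,1.7,0,0.82]
  ]
}}

```text
time_s: 30.6
tool_pos: [0.5578, 0.3189, 0.2918]
tcp_rot: [-178.8, 1.9, 0.4]
contact_force: [1.0, -0.4, 0.5]
grip_width: 0.0701
```

>>> {"fn": "play_rows", "kwargs": {
  "increments": [
    [0,0,0,0,0.82],
    [0,0,0,0,0.82],
    [0,0,0,0,0.82]
  ]
}}

```text
time_s: 30.9
tool_pos: [0.5582, 0.3191, 0.293]
tcp_rot: [-178.7, 1.8, 0.4]
contact_force: [-0.1, 0.6, 0.0]
grip_width: 0.0701
```

>>> {"fn": "play_rows", "kwargs": {
  "increments": [
    [0,0,-1,0,0.82],
    [0,0,-2,0,0.82],
    [0,0,-3,0,0.82],
    [0,0,-3,0,0.82]
  ]
}}

```text
time_s: 31.3
tool_pos: [0.5648, 0.3163, 0.454]
tcp_rot: [-178.4, 0.9, 0.4]
contact_force: [-0.1, 0.6, 0.6]
grip_width: 0.0699
```

>>> {"fn": "play_rows", "kwargs": {
  "increments": [
    [0,0,0.1,0,0.82],
    [0,0,0.4,0,0.82],
    [0,0,0.8,0,0.82],
    [0,0,1.2,0,0.82],
    [0,0,1.7,0,0.82]
  ]
}}

```text
time_s: 31.8
tool_pos: [0.5626, 0.3184, 0.3653]
tcp_rot: [-178.5, 1.1, 0.4]
contact_force: [0.3, 0.0, 0.8]
grip_width: 0.0698
```

```bash
python3 - <<'E'
from h import *
goal(.58,.33,.11)
E
```

```text
shift units [ 0.445 -0.095  5.104] turn 0 cur yaw 0.4 pos [0.5626 0.3184 0.3653] q6 18.4 t 31.8
```

>>> {"fn": "play_rows", "kwargs": {
  "increments": [
    [0.1,0,0.6,0,0.82],
    [0.2,-0.05,1.4,0,0.82],
    [0.3,-0.1,2.2,0,0.82],
    [0.4,-0.1,3.0,0,0.82],
    [0.44,-0.1,3.6,0,0.82]
  ]
}}

```text
time_s: 32.3
tool_pos: [0.5782, 0.3273, 0.1784]
tcp_rot: [-178.6, 1.5, 0.4]
contact_force: [0.8, 0.4, -0.2]
grip_width: 0.0705
```

>>> {"fn": "play_rows", "kwargs": {
  "increments": [
    [0,0,0.4,0,0.82],
    [0,0,0.9,0,0.82],
    [0,0,1.3,0,0.82],
    [0,0,1.4,0,0.82],
    [0,0,1.4,0,0.82]
  ]
}}

```text
time_s: 32.8
tool_pos: [0.5742, 0.3283, 0.1056]
tcp_rot: [-178.7, 1.8, 0.4]
contact_force: [1.1, -0.2, -0.4]
grip_width: 0.0701
```

```bash
python3 - <<'E'
from h import *
c=ring(.008,.58,.364,name='pics/k1.png')
cv2.imwrite('pics/k2.png',c.bgr)
goal(.58,.364,.065)
E
```

```text
no ring
F [-0.2  0.3 -0.1] w 0.0703 rot [-178.6    1.4    0.4]
shift units [ 0.091 -0.675  0.904] turn 0 cur yaw 0.4 pos [0.5768 0.3291 0.1094] q6 18.1 t 32.95
```

View pics/k1.png

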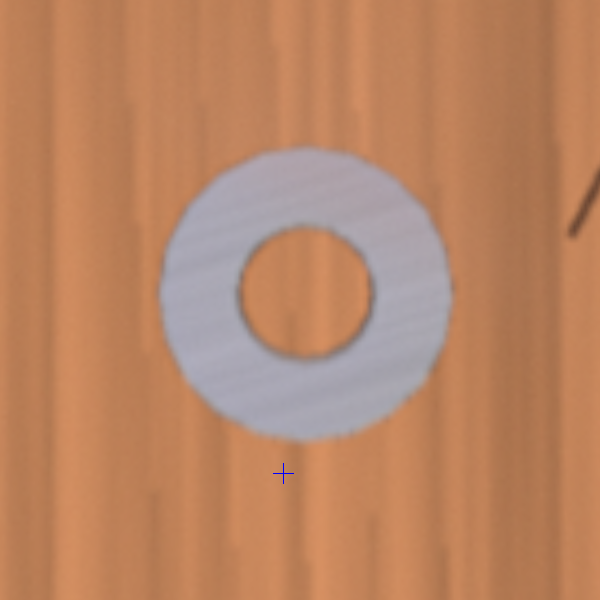

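View pics/k2.png

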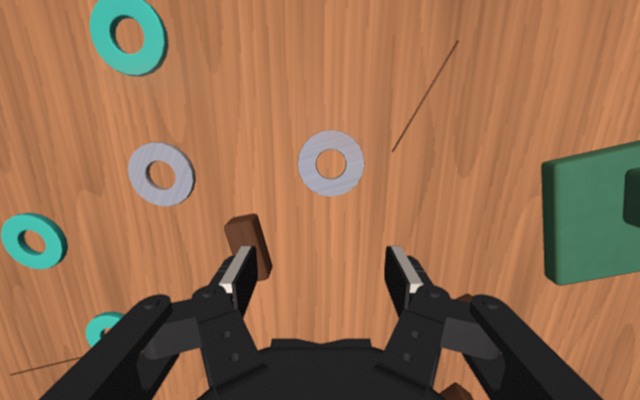

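```bash
python3 - <<'E'
from h import *
goal(.5813,.3651,.05)
goal(.5813,.3651,-.004)
E
```

```text
shift units [ 0.124 -0.69   1.203] turn 0 cur yaw 0.4 pos [0.5768 0.3291 0.1094] q6 18.1 t 32.95
shift units [ 0.151 -0.664  2.283] turn 0 cur yaw 0.4 pos [0.5768 0.3291 0.1094] q6 18.1 t 32.95
```

>>> {"fn": "play_rows", "kwargs": {
  "increments": [
    [0.05,-0.35,0.3,0,0.82],
    [0.12,-0.69,0.8,0,0.82],
    [0.13,-0.68,1.3,0,0.82],
    [0.14,-0.67,1.8,0,0.82],
    [0.15,-0.67,2.1,0,0.82]
  ]
}}

```text
time_s: 33.45
tool_pos: [0.5811, 0.3652, 0.0042]
tcp_rot: [-178.6, 1.5, 0.4]
contact_force: [0.2, 0.0, -0.5]
grip_width: 0.0702
```

>>> {"fn": "play_rows", "kwargs": {
  "increments": [
    [0,0,0,0,0.82],
    [0,0,0,0,0.82],
    [0,0,0,0,0.82]
  ]
}}

```text
time_s: 33.75
tool_pos: [0.5825, 0.3656, 0.0062]
tcp_rot: [-178.6, 1.3, 0.4]
contact_force: [-0.5, -0.4, -0.3]
grip_width: 0.07
```

```bash
python3 - <<'E'
from h import *
c=ring(.008,.5813,.3651,name='pics/k3.png')
goal(.5813,.3651,-.0035)
E
```

```text
ring 0.5814 0.3638 R mm 29.6
F [ 0.4 -0.7 -0.2] w 0.0701 rot [-178.6    1.3    0.4]
shift units [-0.011  0.012  0.184] turn 0 cur yaw 0.4 pos [0.5821 0.3655 0.0057] q6 20.5 t 33.9
```

View pics/k3.png

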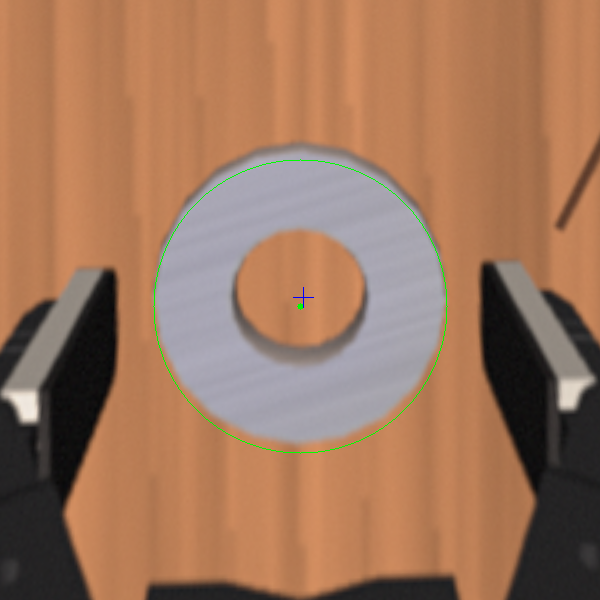

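>>> {"fn": "play_rows", "kwargs": {
  "increments": [
    [-0.01,0.01,0.1,0,0.82],
    [-0.01,0.01,0.17,0,0.82],
    [-0.01,0.01,0.17,0,0.82],
    [-0.01,0.01,0.17,0,0.82]
  ]
}}

```text
time_s: 34.3
tool_pos: [0.5811, 0.3651, -0.0032]
tcp_rot: [-178.6, 1.4, 0.4]
contact_force: [-0.8, 1.2, -0.2]
grip_width: 0.07
```

>>> {"fn": "play_rows", "kwargs": {
  "increments": [
    [0,0,0,0,0.6],
    [0,0,0,0,0.4],
    [0,0,0,0,0.4],
    [0,0,0,0,0.4]
  ]
}}

```text
time_s: 34.7
tool_pos: [0.5819, 0.3654, -0.0018]
tcp_rot: [-178.6, 1.3, 0.4]
contact_force: [-2.1, -1.5, 5.1]
grip_width: 0.0578
```

>>> {"fn": "play_rows", "kwargs": {
  "increments": [
    [0,0,-0.3,0,0.4],
    [0,0,-0.9,0,0.4],
    [0,0,-1.7,0,0.4],
    [0,0,-2.4,0,0.4],
    [0,0,-2.7,0,0.4]
  ]
}}

```text
time_s: 35.2
tool_pos: [0.5872, 0.3629, 0.1387]
tcp_rot: [-178.4, 0.9, 0.4]
contact_force: [0.7, -0.3, -1.0]
grip_width: 0.0579
```

>>> {"fn": "play_rows", "kwargs": {
  "increments": [
    [0,0,0,0,0.4],
    [0,0,0,0,0.4]
  ]
}}

```text
time_s: 35.4
tool_pos: [0.587, 0.3628, 0.1384]
tcp_rot: [-178.4, 0.9, 0.4]
contact_force: [-0.6, -0.4, -1.2]
grip_width: 0.058
```

```bash
python3 - <<'E'
from h import *
T=toolT()
c=ring(T[2,3]+.0115,T[0,3],T[1,3],name='pics/k4.png')
goal(.6035,.0118,.125)
E
```

```text
ring 0.5847 0.3654 R mm 28.6
F [-0.4 -0.6 -0.3] w 0.0578 rot [-178.5    1.1    0.4]
shift units [0.307 7.017 0.029] turn 0 cur yaw 0.4 pos [0.5858 0.3624 0.136 ] q6 20.6 t 35.55
```

View pics/k4.png

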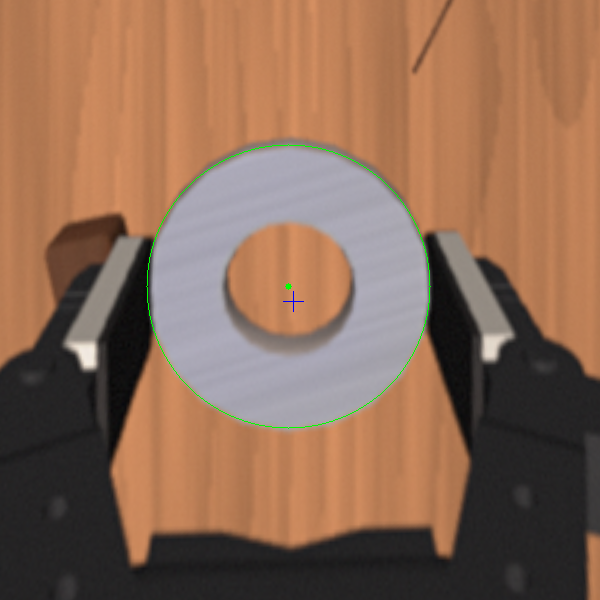

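>>> {"fn": "play_rows", "kwargs": {
  "increments": [
    [0,0.6,0,0,0.4],
    [0.05,1.5,0,0,0.4],
    [0.1,2.4,0,0,0.4],
    [0.15,3.3,0,0,0.4],
    [0.2,4.2,0,0,0.4]
  ]
}}

```text
time_s: 36.05
tool_pos: [0.596, 0.1508, 0.1283]
tcp_rot: [-178.5, 1.3, 0.4]
contact_force: [0.6, -0.4, -1.6]
grip_width: 0.0579
```

```bash
python3 - <<'E'
from h import *
goal(.6045,.011,.118)
E
```

```text
shift units [0.152 2.802 0.129] turn 0 cur yaw 0.4 pos [0.596  0.1508 0.1283] q6 1.9 t 36.05
```

>>> {"fn": "play_rows", "kwargs": {
  "increments": [
    [0.05,0.7,0,0,0.4],
    [0.1,1.5,0,0,0.4],
    [0.15,2.2,0,0,0.4],
    [0.15,2.7,0,0,0.4],
    [0.15,2.8,0,0,0.4]
  ]
}}

```text
time_s: 36.55
tool_pos: [0.6037, 0.0085, 0.1227]
tcp_rot: [-178.5, 1.5, 0.3]
contact_force: [-0.2, 0.1, -0.8]
grip_width: 0.058
```

>>> {"fn": "play_rows", "kwargs": {
  "increments": [
    [0,0,0,0,0.4],
    [0,0,0,0,0.4]
  ]
}}

```text
time_s: 36.75
tool_pos: [0.6029, 0.0092, 0.1215]
tcp_rot: [-178.5, 1.6, 0.3]
contact_force: [0.3, 0.6, -0.9]
grip_width: 0.0576
```

```bash
python3 - <<'E'
from h import *
goal(.6045,.011,.096)
E
```

```text
shift units [ 0.046 -0.021  0.509] turn 0 cur yaw 0.3 pos [0.6029 0.0092 0.1215] q6 -11.2 t 36.75
```

>>> {"fn": "play_rows", "kwargs": {
  "increments": [
    [0.02,-0.02,0.2,0,0.4],
    [0.04,-0.02,0.4,0,0.4],
    [0.04,-0.02,0.5,0,0.4],
    [0.04,-0.02,0.5,0,0.4]
  ]
}}

```text
time_s: 37.15
tool_pos: [0.6031, 0.0116, 0.0947]
tcp_rot: [-178.4, 1.8, 0.3]
contact_force: [-0.8, 0.5, -0.5]
grip_width: 0.0578
```

```bash
python3 - <<'E'
from h import *
c=Cam('wrist');c=Cam('wrist')
goal(.6045,.011,.08)
cv2.imwrite('pics/k5.png',cv2.resize(c.bgr[150:350,220:420],None,fx=3,fy=3))
E
```

```text
shift units [0.016 0.012 0.324] turn 0 cur yaw 0.3 pos [0.6041 0.0112 0.0962] q6 -11.1 t 37.25
```

View pics/k5.png

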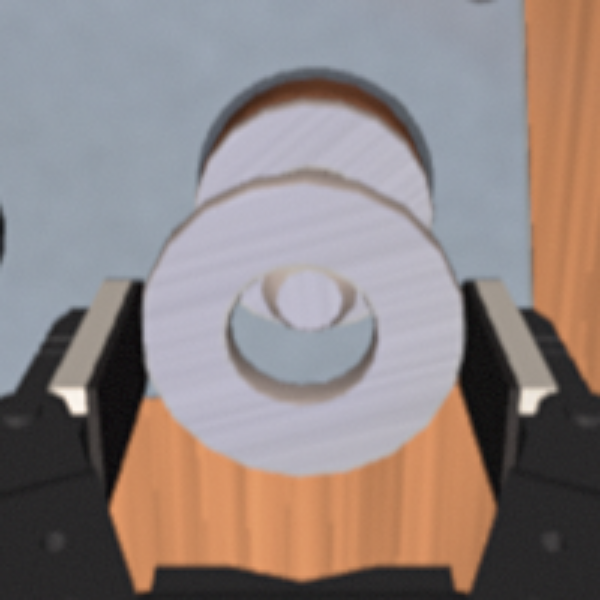

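>>> {"fn": "play_rows", "kwargs": {
  "increments": [
    [0.02,0.01,0.1,0,0.4],
    [0.02,0.01,0.3,0,0.4],
    [0.03,0.01,0.5,0,0.4],
    [0.04,0.01,0.7,0,0.4],
    [0.05,0.02,0.85,0,0.4]
  ]
}}

```text
time_s: 37.75
tool_pos: [0.6047, 0.0115, 0.052]
tcp_rot: [-178.4, 1.7, 0.3]
contact_force: [-0.8, 1.1, -0.5]
grip_width: 0.0579
```

>>> {"fn": "play_rows", "kwargs": {
  "increments": [
    [0,0,0,0,0.4],
    [0,0,0,0,0.4]
  ]
}}

```text
time_s: 37.95
tool_pos: [0.6044, 0.0115, 0.0515]
tcp_rot: [-178.4, 1.8, 0.3]
contact_force: [0.7, 0.5, -0.3]
grip_width: 0.0583
```

```bash
python3 - <<'E'
from h import *
c=Cam('wrist')
goal(.605,.011,.048)
cv2.imwrite('pics/k6.png',cv2.resize(c.bgr[150:350,220:420],None,fx=3,fy=3))
E
```

```text
shift units [0.005 0.011 0.081] turn 0 cur yaw 0.3 pos [0.6049 0.0114 0.0521] q6 -11.2 t 38.0
```

View pics/k6.png

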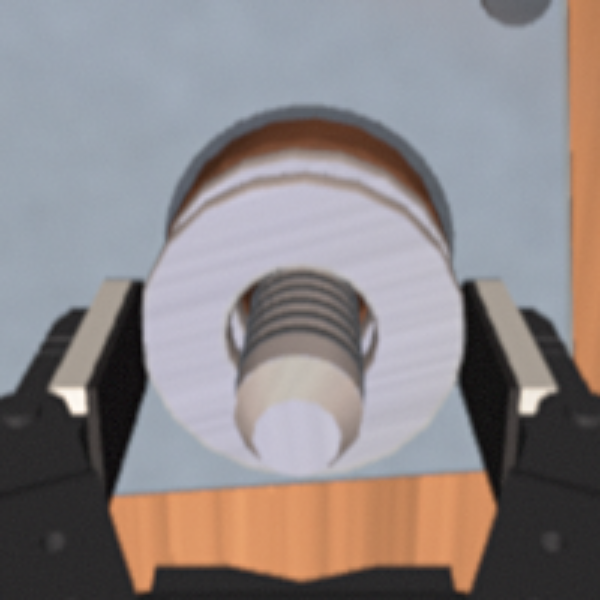

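Well centred on the bolt; lower 4 mm and release.

>>> {"fn": "play_rows", "kwargs": {
  "increments": [
    [0,0,0.05,0,0.4],
    [0,0,0.08,0,0.4],
    [0,0,0.08,0,0.4]
  ]
}}

```text
time_s: 38.3
tool_pos: [0.6047, 0.0115, 0.048]
tcp_rot: [-178.4, 1.7, 0.3]
contact_force: [-0.6, -0.2, -1.4]
grip_width: 0.058
```

>>> {"fn": "play_rows", "kwargs": {
  "increments": [
    [0,0,0,0,0.75],
    [0,0,0,0,1],
    [0,0,0,0,1],
    [0,0,-0.2,0,1],
    [0,0,-0.5,0,1]
  ]
}}

```text
time_s: 38.8
tool_pos: [0.6048, 0.011, 0.0732]
tcp_rot: [-178.4, 1.8, 0.3]
contact_force: [-0.3, -0.0, 0.3]
grip_width: 0.085
```

>>> {"fn": "play_rows", "kwargs": {
  "increments": [
    [0,0,-0.7,0,1],
    [0,0,-1.6,0,1],
    [0,0,-2.5,0,1],
    [0,0,-2.5,0,1]
  ]
}}

```text
time_s: 39.2
tool_pos: [0.6136, 0.0066, 0.2083]
tcp_rot: [-178.6, 0.9, 0.3]
contact_force: [1.2, -0.4, 0.3]
grip_width: 0.0854
```

>>> {"fn": "play_rows", "kwargs": {
  "increments": [
    [0,0,0,0,1],
    [0,0,0,0,1],
    [0,0,0,0,1]
  ]
}}

```text
time_s: 39.5
tool_pos: [0.6131, 0.0068, 0.2077]
tcp_rot: [-178.6, 0.9, 0.3]
contact_force: [0.8, -0.4, -0.5]
grip_width: 0.0852
```

```bash
python3 - <<'E'
from h import *
c=ring(.056,.603,.014,name='pics/k7.png')
goal(.4258,.32,.13)
E
```

```text
no ring
F [-0.  -0.1  0.3] w 0.0856 rot [-178.6    1.     0.3]
shift units [-3.682 -6.241  1.762] turn 0 cur yaw 0.3 pos [0.6129 0.0068 0.207 ] q6 -11.1 t 39.65
```

View pics/k7.png

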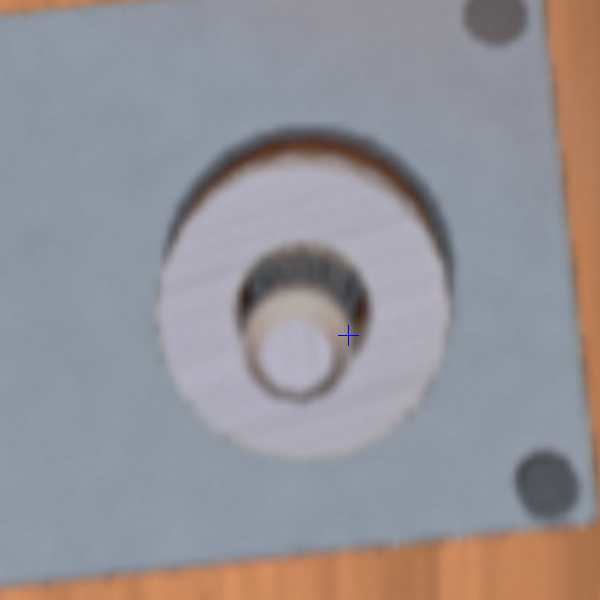

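>>> {"fn": "play_rows", "kwargs": {
  "increments": [
    [-0.4,-0.7,0,0,1],
    [-0.9,-1.5,0,0,1],
    [-1.4,-2.3,0,0,1],
    [-1.8,-3.1,0,0,1],
    [-2.3,-3.9,0.1,0,0.82]
  ]
}}

```text
time_s: 40.15
tool_pos: [0.4962, 0.2026, 0.2089]
tcp_rot: [-178.6, 1.0, 0.3]
contact_force: [-0.5, 0.3, -0.1]
grip_width: 0.0736
```

>>> {"fn": "play_rows", "kwargs": {
  "increments": [
    [-0.5,-0.8,0.3,0,0.82],
    [-1.0,-1.6,0.7,0,0.82],
    [-1.3,-2.1,1.2,0,0.82],
    [-1.35,-2.25,1.6,0,0.82],
    [-1.35,-2.25,1.7,0,0.82]
  ]
}}

```text
time_s: 40.65
tool_pos: [0.4239, 0.3171, 0.1247]
tcp_rot: [-178.7, 1.3, 0.4]
contact_force: [-0.6, -0.8, -0.5]
grip_width: 0.0698
```

>>> {"fn": "play_rows", "kwargs": {
  "increments": [
    [0,0,0,0,0.82],
    [0,0,0,0,0.82],
    [0,0,0,0,0.82]
  ]
}}

```text
time_s: 40.95
tool_pos: [0.425, 0.3167, 0.1258]
tcp_rot: [-178.7, 1.2, 0.3]
contact_force: [-0.3, 0.0, 0.1]
grip_width: 0.0701
```

```bash
python3 - <<'E'
from h import *
c=ring(.008,.4258,.3533,name='pics/l1.png')
cv2.imwrite('pics/l2.png',c.bgr)
goal(.4258,.3533,.003)
E
```

```text
no ring
F [-0.9  0.3 -0. ] w 0.0701 rot [-178.7    1.2    0.4]
shift units [ 0.076 -0.671  2.469] turn 0 cur yaw 0.4 pos [0.4248 0.3169 0.1257] q6 22.4 t 41.1
```

View pics/l1.png

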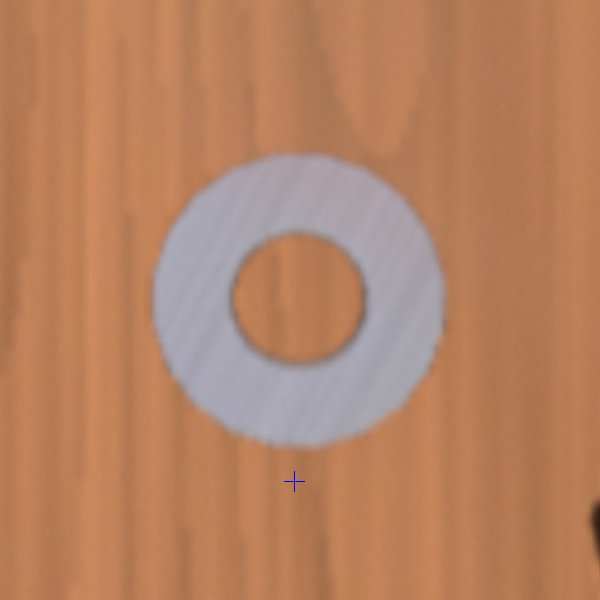

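View pics/l2.png

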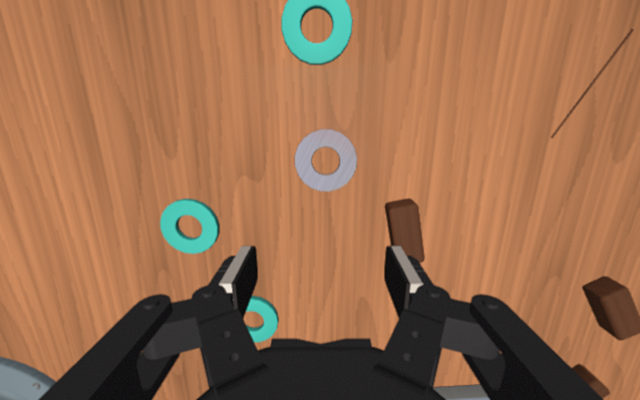

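>>> {"fn": "play_rows", "kwargs": {
  "increments": [
    [0.02,-0.35,0.2,0,0.82],
    [0.04,-0.66,0.7,0,0.82],
    [0.06,-0.67,1.4,0,0.82],
    [0.07,-0.67,2.1,0,0.82],
    [0.08,-0.67,2.4,0,0.82]
  ]
}}

```text
time_s: 41.6
tool_pos: [0.4243, 0.3522, 0.0036]
tcp_rot: [-178.8, 1.5, 0.3]
contact_force: [-0.6, -0.2, 0.3]
grip_width: 0.0699
```

>>> {"fn": "play_rows", "kwargs": {
  "increments": [
    [0,0,0,0,0.82],
    [0,0,0,0,0.82],
    [0,0,0,0,0.82]
  ]
}}

```text
time_s: 41.9
tool_pos: [0.4258, 0.3528, 0.0055]
tcp_rot: [-178.7, 1.3, 0.3]
contact_force: [1.7, -0.0, -0.0]
grip_width: 0.0699
```

```bash
python3 - <<'E'
from h import *
c=ring(.008,.4258,.3533,name='pics/l3.png')
goal(.4258,.3533,-.003)
E
```

```text
ring 0.4256 0.355 R mm 28.9
F [-0.   0.1  0.7] w 0.0702 rot [-178.7    1.3    0.3]
shift units [ 0.012 -0.009  0.164] turn 0 cur yaw 0.3 pos [0.4254 0.3527 0.0052] q6 25.4 t 42.05
```

View pics/l3.png

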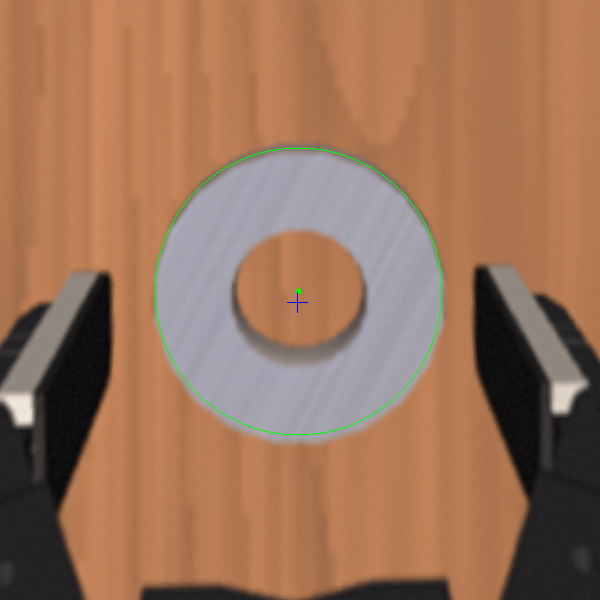

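>>> {"fn": "play_rows", "kwargs": {
  "increments": [
    [0,-0.01,0.1,0,0.82],
    [0,-0.01,0.16,0,0.82],
    [0,-0.01,0.16,0,0.82],
    [0,-0.01,0.16,0,0.82]
  ]
}}

```text
time_s: 42.45
tool_pos: [0.425, 0.3533, -0.003]
tcp_rot: [-178.7, 1.3, 0.3]
contact_force: [-0.1, 0.3, -0.0]
grip_width: 0.0703
```

>>> {"fn": "play_rows", "kwargs": {
  "increments": [
    [0,0,0,0,0.6],
    [0,0,0,0,0.4],
    [0,0,0,0,0.4],
    [0,0,0,0,0.4]
  ]
}}

```text
time_s: 42.85
tool_pos: [0.4255, 0.3535, -0.0017]
tcp_rot: [-178.7, 1.3, 0.4]
contact_force: [-3.3, -3.1, 9.5]
grip_width: 0.0579
```

>>> {"fn": "play_rows", "kwargs": {
  "increments": [
    [0,0,-0.3,0,0.4],
    [0,0,-0.9,0,0.4],
    [0,0,-1.7,0,0.4],
    [0,0,-2.5,0,0.4],
    [0,0,-2.8,0,0.4]
  ]
}}

```text
time_s: 43.35
tool_pos: [0.4308, 0.3514, 0.1425]
tcp_rot: [-178.5, 1.0, 0.4]
contact_force: [0.1, -0.1, -1.2]
grip_width: 0.0577
```

>>> {"fn": "play_rows", "kwargs": {
  "increments": [
    [0,0,0,0,0.4],
    [0,0,0,0,0.4]
  ]
}}

```text
time_s: 43.55
tool_pos: [0.4304, 0.3512, 0.1417]
tcp_rot: [-178.6, 1.0, 0.4]
contact_force: [-0.2, -0.3, -2.2]
grip_width: 0.0576
```

```bash
python3 - <<'E'
from h import *
T=toolT()
c=ring(T[2,3]+.0115,T[0,3],T[1,3],name='pics/l4.png')
goal(.6045,.011,.125)
E
```

```text
ring 0.4287 0.3541 R mm 28.7
F [-0.5 -0.3 -1.8] w 0.0577 rot [-178.7    1.2    0.4]
shift units [3.463 6.82  0.07 ] turn 0 cur yaw 0.4 pos [0.4295 0.3507 0.1401] q6 25.6 t 43.7
```

View pics/l4.png

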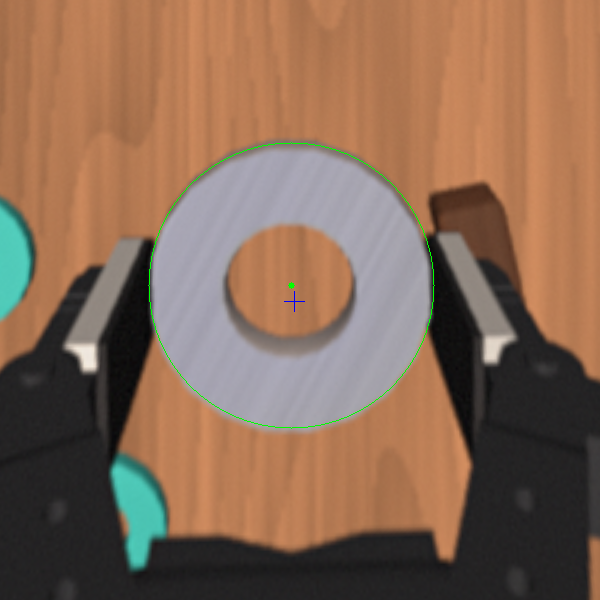

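>>> {"fn": "play_rows", "kwargs": {
  "increments": [
    [0.3,0.6,0,0,0.4],
    [0.7,1.4,0,0,0.4],
    [1.1,2.2,0,0,0.4],
    [1.5,3.0,0,0,0.4],
    [1.9,3.8,0,0,0.4]
  ]
}}

```text
time_s: 44.2
tool_pos: [0.5251, 0.1597, 0.1318]
tcp_rot: [-178.7, 1.4, 0.4]
contact_force: [0.5, 0.2, -0.7]
grip_width: 0.0581
```

```bash
python3 - <<'E'
from h import *
goal(.6045,.011,.118)
E
```

```text
shift units [1.575 2.989 0.169] turn 0 cur yaw 0.4 pos [0.5251 0.1597 0.1318] q6 3.4 t 44.2
```

>>> {"fn": "play_rows", "kwargs": {
  "increments": [
    [0.4,0.75,0,0,0.4],
    [0.8,1.5,0,0,0.4],
    [1.2,2.3,0,0,0.4],
    [1.5,2.8,0.05,0,0.4],
    [1.57,2.97,0.1,0,0.4]
  ]
}}

```text
time_s: 44.7
tool_pos: [0.6047, 0.0093, 0.1196]
tcp_rot: [-178.7, 1.5, 0.2]
contact_force: [-0.3, 0.7, -1.1]
grip_width: 0.0575
```

>>> {"fn": "play_rows", "kwargs": {
  "increments": [
    [0,0,0,0,0.4],
    [0,0,0,0,0.4]
  ]
}}

```text
time_s: 44.9
tool_pos: [0.6034, 0.01, 0.1181]
tcp_rot: [-178.6, 1.6, 0.2]
contact_force: [-0.3, -0.6, -1.1]
grip_width: 0.0579
```

```bash
python3 - <<'E'
from h import *
goal(.6045,.011,.096)
E
```

```text
shift units [ 0.034 -0.008  0.442] turn 0 cur yaw 0.2 pos [0.6034 0.01   0.1181] q6 -10.9 t 44.9
```

>>> {"fn": "play_rows", "kwargs": {
  "increments": [
    [0.02,0,0.15,0,0.4],
    [0.03,0,0.35,0,0.4],
    [0.04,0,0.44,0,0.4],
    [0.04,0,0.44,0,0.4]
  ]
}}

```text
time_s: 45.3
tool_pos: [0.6037, 0.0113, 0.0946]
tcp_rot: [-178.6, 1.8, 0.3]
contact_force: [0.3, -0.5, -1.7]
grip_width: 0.0577
```

```bash
python3 - <<'E'
from h import *
c=Cam('wrist');c=Cam('wrist')
goal(.6045,.011,.058)
cv2.imwrite('pics/l5.png',cv2.resize(c.bgr[150:350,220:420],None,fx=3,fy=3))
E
```

```text
shift units [0.018 0.015 0.758] turn 0 cur yaw 0.2 pos [0.6047 0.0108 0.0959] q6 -10.9 t 45.4
```

View pics/l5.png

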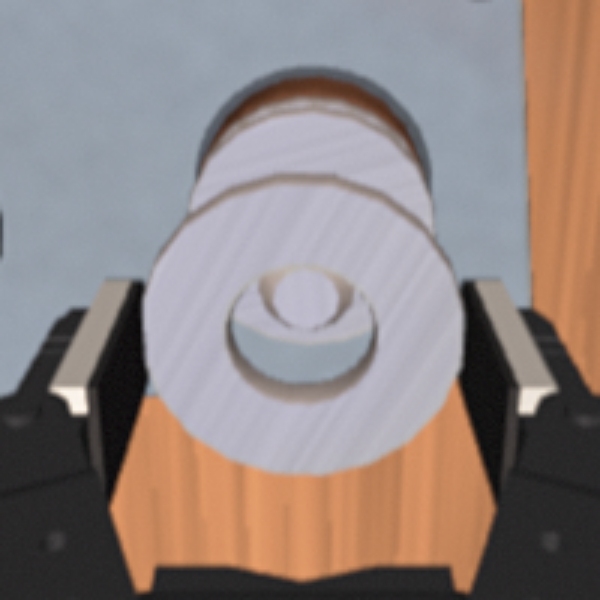

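>>> {"fn": "play_rows", "kwargs": {
  "increments": [
    [0.01,0.01,0.1,0,0.4],
    [0.02,0.01,0.3,0,0.4],
    [0.03,0.01,0.5,0,0.4],
    [0.03,0.01,0.7,0,0.4],
    [0.03,0.01,0.76,0,0.4]
  ]
}}

```text
time_s: 45.9
tool_pos: [0.6038, 0.0115, 0.0557]
tcp_rot: [-178.6, 1.8, 0.2]
contact_force: [-0.0, -0.6, -1.0]
grip_width: 0.058
```

>>> {"fn": "play_rows", "kwargs": {
  "increments": [
    [0,0,0,0,0.4],
    [0,0,0,0,0.4]
  ]
}}

```text
time_s: 46.1
tool_pos: [0.6036, 0.0115, 0.0554]
tcp_rot: [-178.6, 1.9, 0.2]
contact_force: [0.1, -0.3, -1.0]
grip_width: 0.0576
```

```bash
python3 - <<'E'
from h import *
c=Cam('wrist')
goal(.605,.011,.056)
cv2.imwrite('pics/l6.png',cv2.resize(c.bgr[150:350,220:420],None,fx=3,fy=3))
E
```

```text
shift units [ 0.022  0.01  -0.004] turn 0 cur yaw 0.2 pos [0.6039 0.0115 0.0558] q6 -10.9 t 46.15
```

View pics/l6.png

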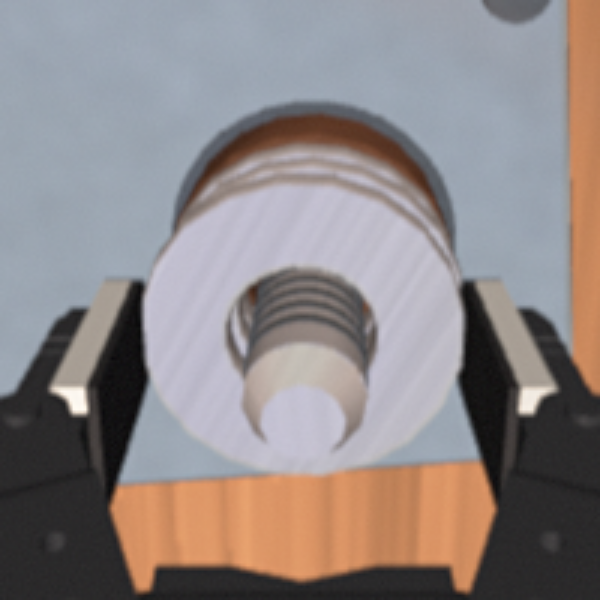

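Release, up (kick for level).

>>> {"fn": "play_rows", "kwargs": {
  "increments": [
    [0.02,0,0,0,0.4],
    [0.02,0,0,0,0.75],
    [0.02,0,0,0,1],
    [0.02,0,0,0,1],
    [0.02,0,-0.2,0,1]
  ]
}}

```text
time_s: 46.65
tool_pos: [0.6041, 0.0114, 0.0649]
tcp_rot: [-178.5, 2.0, 0.2]
contact_force: [0.4, 0.9, -0.6]
grip_width: 0.0855
```

>>> {"fn": "play_rows", "kwargs": {
  "increments": [
    [0,0,-0.7,0,1],
    [0,0,-1.6,0,1],
    [0,0,-2.5,0,1],
    [0,0,-2.5,0,1]
  ]
}}

```text
time_s: 47.05
tool_pos: [0.6132, 0.0074, 0.1991]
tcp_rot: [-178.7, 1.1, 0.2]
contact_force: [0.5, -0.1, 0.6]
grip_width: 0.0854
```

>>> {"fn": "play_rows", "kwargs": {
  "increments": [
    [0,0,0,0,1],
    [0,0,0,0,1],
    [0,0,0,0,1]
  ]
}}

```text
time_s: 47.35
tool_pos: [0.6126, 0.0076, 0.1981]
tcp_rot: [-178.7, 1.2, 0.2]
contact_force: [0.4, -0.4, -0.3]
grip_width: 0.0855
```

```bash
python3 - <<'E'
from h import *
c=ring(.064,.603,.014,name='pics/l7.png')
goal(.4214,-.385,.15)
s=Cam('scene'); cv2.imwrite('pics/l8.png',cv2.resize(s.bgr[110:350,130:500],None,fx=2.1,fy=2.1,interpolation=cv2.INTER_CUBIC))
print(s.p2w(281.5,150,.008), s.p2w(308,172,.02))
E
```

```text
no ring
F [-0.8  0.4  0.2] w 0.0856 rot [-178.7    1.3    0.2]
shift units [-3.83   7.858  0.859] turn 0 cur yaw 0.2 pos [0.6125 0.0075 0.1977] q6 -10.9 t 47.5
[ 0.42370928 -0.34375862  0.008     ] [ 0.43074139 -0.17749067  0.02      ]
```

View pics/l7.png

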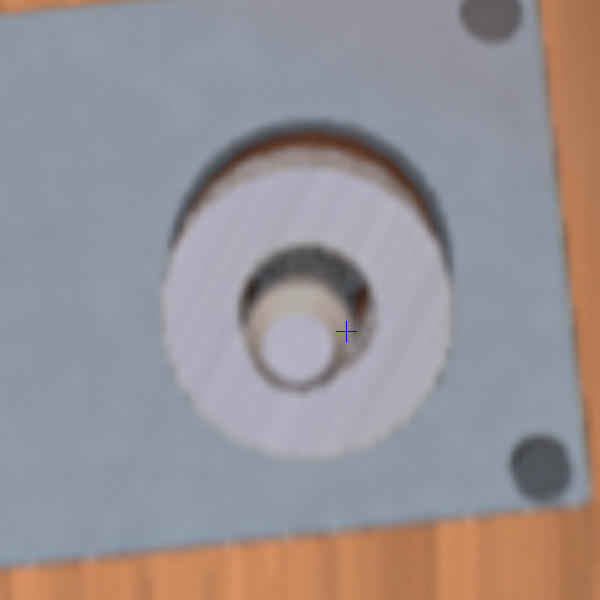

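View pics/l8.png

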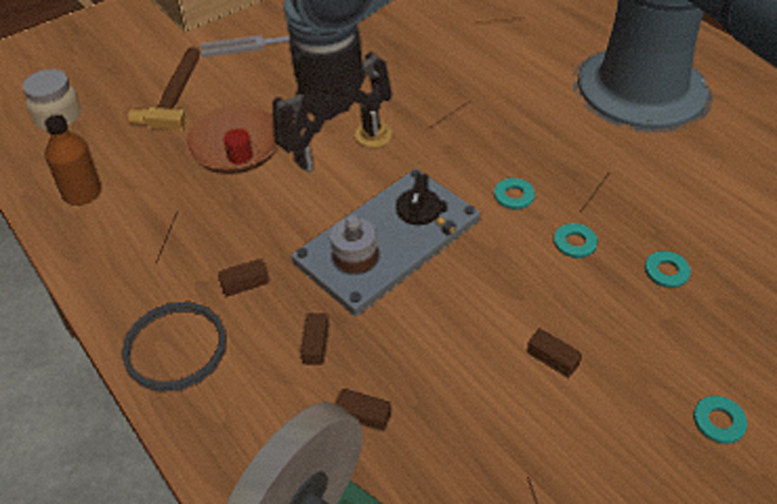

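>>> {"fn": "play_rows", "kwargs": {
  "increments": [
    [-0.3,0.6,0,0,1],
    [-0.7,1.4,0,0,1],
    [-1.1,2.3,0,0,1],
    [-1.5,3.1,0,0,1],
    [-1.9,3.9,0,0,1]
  ]
}}

```text
time_s: 48.05
tool_pos: [0.5171, -0.1891, 0.195]
tcp_rot: [-178.7, 1.3, 0.2]
contact_force: [0.9, -0.3, -0.4]
grip_width: 0.0858
```

>>> {"fn": "play_rows", "kwargs": {
  "increments": [
    [-0.4,0.8,0,0,0.82],
    [-0.8,1.6,0,0,0.82],
    [-1.2,2.5,0.1,0,0.82],
    [-1.6,3.3,0.3,0,0.82],
    [-1.8,3.7,0.5,0,0.82]
  ]
}}

```text
time_s: 48.55
tool_pos: [0.4254, -0.3767, 0.1673]
tcp_rot: [-178.7, 1.3, 0.1]
contact_force: [0.4, 0.6, -0.1]
grip_width: 0.0702
```

>>> {"fn": "play_rows", "kwargs": {
  "increments": [
    [0,0.1,0.3,0,0.82],
    [0,0.2,0.5,0,0.82],
    [0,0.2,0.5,0,0.82],
    [0,0.2,0.5,0,0.82]
  ]
}}

```text
time_s: 48.95
tool_pos: [0.4255, -0.385, 0.1417]
tcp_rot: [-178.6, 1.3, 0.2]
contact_force: [0.6, 0.1, 0.1]
grip_width: 0.0706
```

```bash
python3 - <<'E'
from h import *
c=ring(.008,.4214,-.348,name='pics/m1.png')
cv2.imwrite('pics/m2.png',c.bgr)
goal(.4214,-.348,.003)
E
```

```text
no ring
F [0.3 0.5 1. ] w 0.0701 rot [-1.788e+02  1.200e+00  1.000e-01]
shift units [-0.025 -0.692  2.814] turn 0 cur yaw 0.1 pos [ 0.4258 -0.3856  0.1429] q6 -53.4 t 49.1
```

View pics/m1.png

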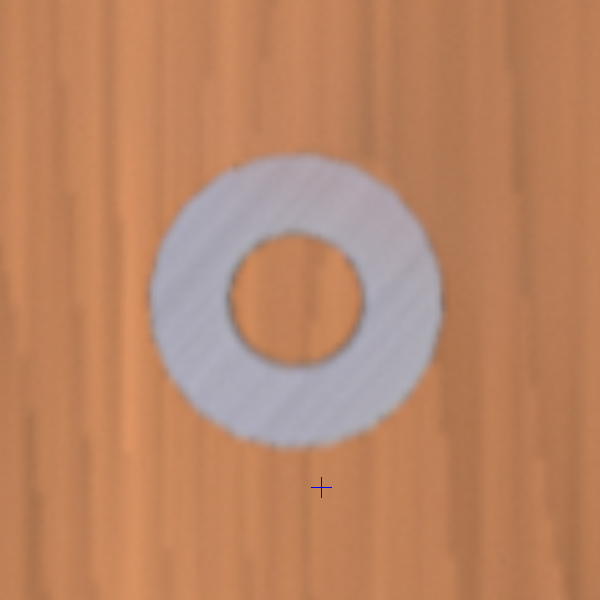

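View pics/m2.png

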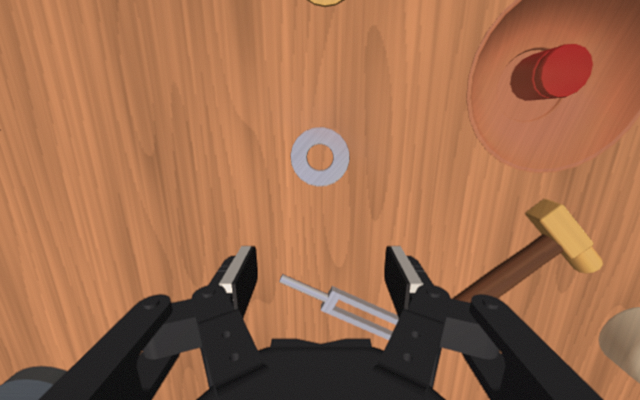

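>>> {"fn": "play_rows", "kwargs": {
  "increments": [
    [-0.02,-0.35,0.2,0,0.82],
    [-0.04,-0.7,0.8,0,0.82],
    [-0.04,-0.7,1.6,0,0.82],
    [-0.04,-0.7,2.3,0,0.82],
    [-0.04,-0.7,2.7,0,0.82]
  ]
}}

```text
time_s: 49.6
tool_pos: [0.4202, -0.346, 0.0066]
tcp_rot: [-178.6, 1.3, 0.2]
contact_force: [0.2, -0.3, 1.1]
grip_width: 0.07
```

>>> {"fn": "play_rows", "kwargs": {
  "increments": [
    [0,0,0,0,0.82],
    [0,0,0,0,0.82],
    [0,0,0,0,0.82]
  ]
}}

```text
time_s: 49.9
tool_pos: [0.4214, -0.347, 0.0085]
tcp_rot: [-178.8, 1.2, 0.2]
contact_force: [0.4, 0.5, 0.9]
grip_width: 0.0697
```

```bash
python3 - <<'E'
from h import *
c=ring(.008,.4207,-.3483,name='pics/m3.png')
goal(.4207,-.3483,-.003)
E
```

```text
ring 0.4211 -0.3475 R mm 29.3
F [-0.5 -0.3  0.5] w 0.07 rot [-178.8    1.2    0.2]
shift units [-0.002  0.033  0.223] turn 0 cur yaw 0.2 pos [ 0.421  -0.3469  0.0082] q6 -51.4 t 50.05
```

View pics/m3.png

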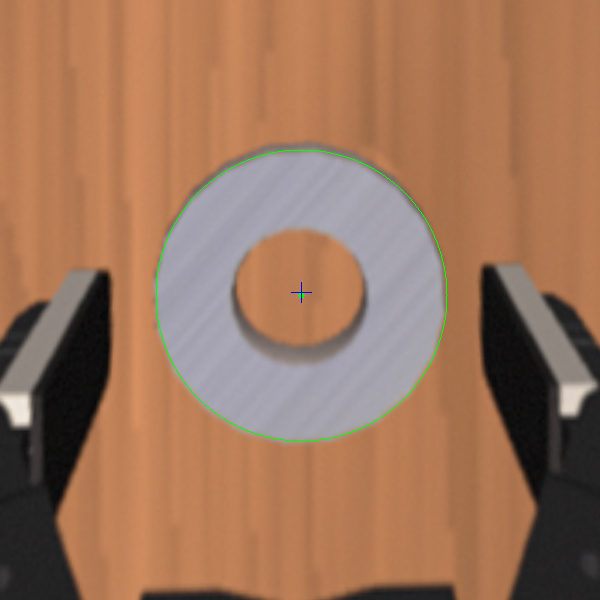

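>>> {"fn": "play_rows", "kwargs": {
  "increments": [
    [0,0.02,0.1,0,0.82],
    [0,0.02,0.2,0,0.82],
    [0,0.02,0.22,0,0.82],
    [0,0.02,0.22,0,0.82]
  ]
}}

```text
time_s: 50.45
tool_pos: [0.4205, -0.3473, -0.0034]
tcp_rot: [-178.7, 1.3, 0.2]
contact_force: [1.1, -0.0, -0.4]
grip_width: 0.07
```

>>> {"fn": "play_rows", "kwargs": {
  "increments": [
    [0,0,0,0,0.6],
    [0,0,0,0,0.4],
    [0,0,0,0,0.4],
    [0,0,0,0,0.4]
  ]
}}

```text
time_s: 50.85
tool_pos: [0.4209, -0.3478, -0.0026]
tcp_rot: [-178.8, 1.2, 0.2]
contact_force: [0.1, 0.2, 5.6]
grip_width: 0.0576
```

>>> {"fn": "play_rows", "kwargs": {
  "increments": [
    [0,0,-0.3,0,0.4],
    [0,0,-0.9,0,0.4],
    [0,0,-1.7,0,0.4],
    [0,0,-2.5,0,0.4],
    [0,0,-2.8,0,0.4]
  ]
}}

```text
time_s: 51.35
tool_pos: [0.4256, -0.3528, 0.1426]
tcp_rot: [-179.1, 0.9, 0.2]
contact_force: [0.9, -0.7, -0.6]
grip_width: 0.0573
```

>>> {"fn": "play_rows", "kwargs": {
  "increments": [
    [0,0,0,0,0.4],
    [0,0,0,0,0.4]
  ]
}}

```text
time_s: 51.55
tool_pos: [0.4255, -0.3526, 0.1423]
tcp_rot: [-179.1, 1.0, 0.2]
contact_force: [-0.1, 0.4, -2.0]
grip_width: 0.0578
```

```bash
python3 - <<'E'
from h import *
T=toolT()
c=ring(T[2,3]+.0115,T[0,3],T[1,3],name='pics/m4.png')
goal(.6045,.011,.135)
E
```

```text
ring 0.4238 -0.3488 R mm 28.9
F [ 0.5 -0.2 -1. ] w 0.0572 rot [-178.9    1.1    0.2]
shift units [ 3.626 -7.237  0.17 ] turn 0 cur yaw 0.2 pos [ 0.4246 -0.3516  0.1403] q6 -51.4 t 51.7
```

View pics/m4.png

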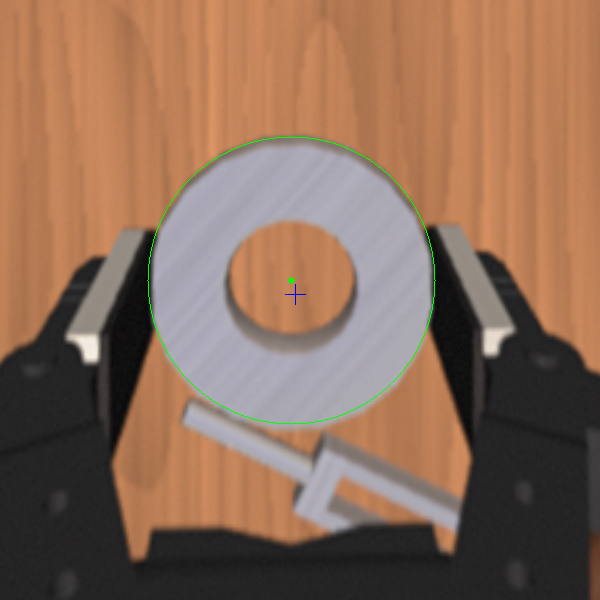

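>>> {"fn": "play_rows", "kwargs": {
  "increments": [
    [0.3,-0.6,0,0,0.4],
    [0.7,-1.4,0,0,0.4],
    [1.1,-2.2,0,0,0.4],
    [1.5,-3.0,0,0,0.4],
    [1.9,-3.8,0,0,0.4]
  ]
}}

```text
time_s: 52.2
tool_pos: [0.5185, -0.1592, 0.1401]
tcp_rot: [-178.8, 1.3, 0.2]
contact_force: [0.9, -0.5, -0.8]
grip_width: 0.0572
```

```bash
python3 - <<'E'
from h import *
goal(.6045,.011,.12)
E
```

```text
shift units [ 1.739 -3.39   0.433] turn 0 cur yaw 0.2 pos [ 0.5185 -0.1592  0.1401] q6 -29.6 t 52.2
```

>>> {"fn": "play_rows", "kwargs": {
  "increments": [
    [0.4,-0.75,0,0,0.4],
    [0.8,-1.6,0,0,0.4],
    [1.2,-2.4,0.1,0,0.4],
    [1.6,-3.1,0.2,0,0.4],
    [1.74,-3.35,0.35,0,0.4]
  ]
}}

```text
time_s: 52.7
tool_pos: [0.605, 0.0121, 0.1224]
tcp_rot: [-178.8, 1.4, 0.4]
contact_force: [0.2, -1.0, -0.9]
grip_width: 0.058
```

>>> {"fn": "play_rows", "kwargs": {
  "increments": [
    [0,0,0,0,0.4],
    [0,0,0,0,0.4],
    [0,0,0,0,0.4]
  ]
}}

```text
time_s: 53.0
tool_pos: [0.6043, 0.0108, 0.122]
tcp_rot: [-178.8, 1.4, 0.3]
contact_force: [0.0, -0.3, -0.9]
grip_width: 0.0574
```

```bash
python3 - <<'E'
from h import *
goal(.6045,.011,.096)
E
```

```text
shift units [0.016 0.007 0.52 ] turn 0 cur yaw 0.3 pos [0.6043 0.0108 0.122 ] q6 -10.8 t 53.0
```

>>> {"fn": "play_rows", "kwargs": {
  "increments": [
    [0,0,0.15,0,0.4],
    [0.02,0.01,0.35,0,0.4],
    [0.02,0.01,0.5,0,0.4],
    [0.02,0.01,0.52,0,0.4]
  ]
}}

```text
time_s: 53.4
tool_pos: [0.6034, 0.0107, 0.0941]
tcp_rot: [-178.8, 1.6, 0.3]
contact_force: [-0.1, -0.1, -1.5]
grip_width: 0.0578
```

```bash
python3 - <<'E'
from h import *
c=Cam('wrist');c=Cam('wrist')
goal(.6045,.011,.065)
cv2.imwrite('pics/m5.png',cv2.resize(c.bgr[150:350,220:420],None,fx=3,fy=3))
E
```

```text
shift units [0.02  0.009 0.607] turn 0 cur yaw 0.3 pos [0.6043 0.0108 0.0954] q6 -10.9 t 53.5
```

View pics/m5.png

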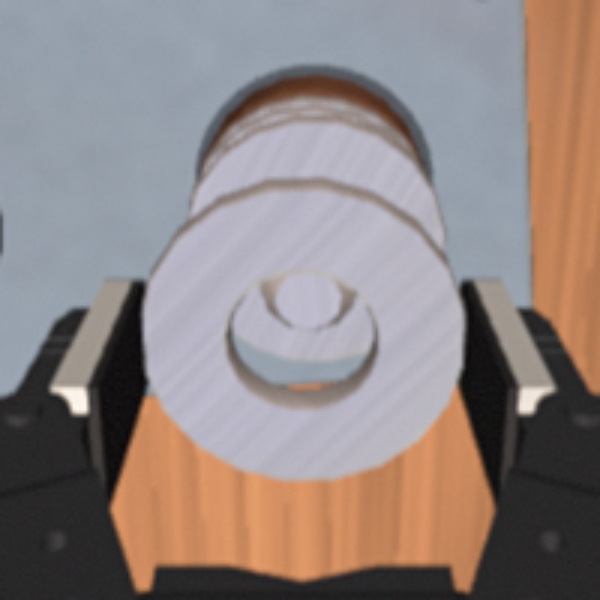

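>>> {"fn": "play_rows", "kwargs": {
  "increments": [
    [0.01,0,0.1,0,0.4],
    [0.02,0,0.25,0,0.4],
    [0.02,0,0.4,0,0.4],
    [0.03,0,0.55,0,0.4],
    [0.03,0,0.6,0,0.4]
  ]
}}

```text
time_s: 54.0
tool_pos: [0.6042, 0.0116, 0.0638]
tcp_rot: [-178.8, 1.6, 0.3]
contact_force: [-0.3, 0.5, -1.5]
grip_width: 0.058
```

>>> {"fn": "play_rows", "kwargs": {
  "increments": [
    [0,0,0,0,0.4],
    [0,0,0,0,0.4]
  ]
}}

```text
time_s: 54.2
tool_pos: [0.6041, 0.0116, 0.0637]
tcp_rot: [-178.8, 1.6, 0.3]
contact_force: [0.0, 0.3, -1.1]
grip_width: 0.058
```

```bash
python3 - <<'E'
from h import *
c=Cam('wrist')
goal(.605,.011,.063)
cv2.imwrite('pics/m6.png',cv2.resize(c.bgr[150:350,220:420],None,fx=3,fy=3))
E
```

```text
shift units [0.014 0.013 0.019] turn 0 cur yaw 0.3 pos [0.6043 0.0116 0.064 ] q6 -10.8 t 54.25
```

View pics/m6.png

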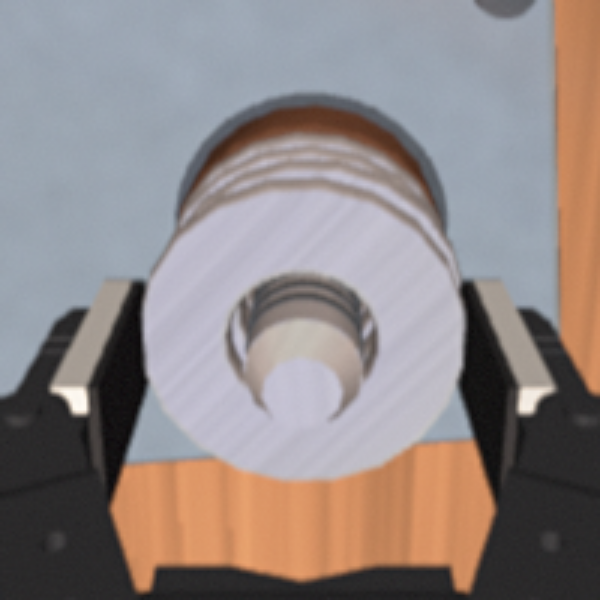

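>>> {"fn": "play_rows", "kwargs": {
  "increments": [
    [0,0,0,0,0.4],
    [0,0,0,0,0.75],
    [0,0,0,0,1],
    [0,0,0,0,1],
    [0,0,-0.2,0,1]
  ]
}}

```text
time_s: 54.75
tool_pos: [0.6035, 0.0116, 0.073]
tcp_rot: [-178.7, 1.8, 0.3]
contact_force: [0.7, 0.3, 0.3]
grip_width: 0.0855
```

>>> {"fn": "play_rows", "kwargs": {
  "increments": [
    [0,0,-0.7,0,1],
    [0,0,-1.6,0,1],
    [0,0,-2.5,0,1],
    [0,0,-2.5,0,1]
  ]
}}

```text
time_s: 55.15
tool_pos: [0.612, 0.008, 0.2074]
tcp_rot: [-178.9, 0.9, 0.3]
contact_force: [0.2, 0.1, 1.0]
grip_width: 0.0856
```

>>> {"fn": "play_rows", "kwargs": {
  "increments": [
    [0,0,0,0,1],
    [0,0,0,0,1],
    [0,0,0,0,1]
  ]
}}

```text
time_s: 55.45
tool_pos: [0.6114, 0.0082, 0.2063]
tcp_rot: [-178.9, 1.0, 0.3]
contact_force: [0.5, -0.3, 0.5]
grip_width: 0.0852
```

```bash
python3 - <<'E'
from h import *
c=ring(.072,.603,.014,name='pics/m7.png')
goal(.4256,-.22,.17)
s=Cam('scene'); cv2.imwrite('pics/m8.png',cv2.resize(s.bgr[110:290,230:430],None,fx=3.3,fy=3.3,interpolation=cv2.INTER_CUBIC))
E
```

```text
no ring
F [-0.2 -0.1 -0.4] w 0.0853 rot [-178.9    1.     0.3]
shift units [-3.723  4.558  0.696] turn 0 cur yaw 0.3 pos [0.6112 0.0082 0.2059] q6 -10.8 t 55.6
```

View pics/m7.png

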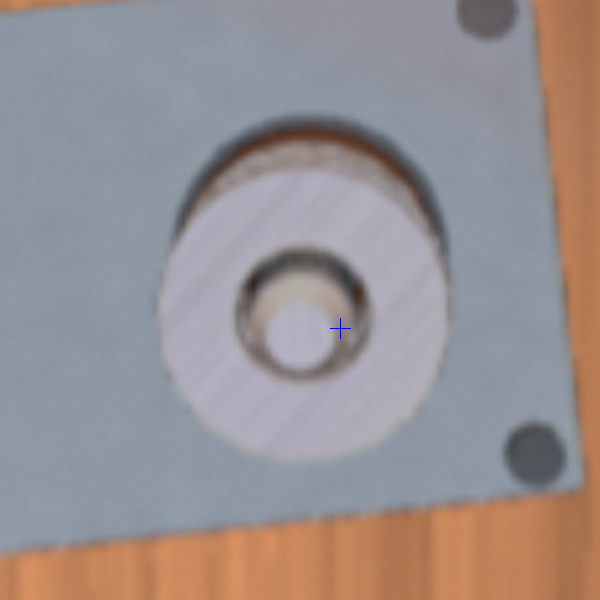

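View pics/m8.png

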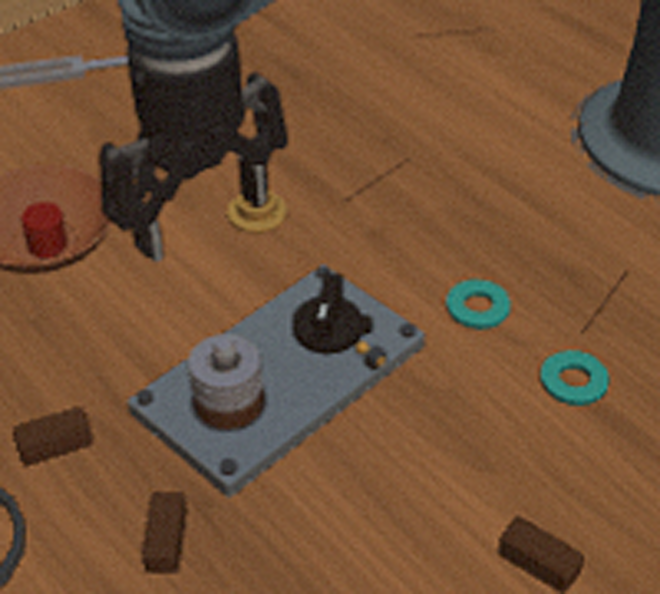

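>>> {"fn": "play_rows", "kwargs": {
  "increments": [
    [-0.4,0.5,0,0,1],
    [-1.0,1.2,0,0,1],
    [-1.6,1.9,0,0,1],
    [-2.2,2.6,0,0,1],
    [-2.8,3.4,0,0,1]
  ]
}}

```text
time_s: 56.15
tool_pos: [0.4707, -0.1631, 0.2048]
tcp_rot: [-178.9, 1.0, 0.4]
contact_force: [0.7, -0.7, 0.7]
grip_width: 0.0856
```

>>> {"fn": "play_rows", "kwargs": {
  "increments": [
    [-0.5,0.6,0.2,0,0.7],
    [-0.8,1.0,0.6,0,0.7],
    [-0.9,1.2,1.0,0,0.7],
    [-0.9,1.2,1.1,0,0.7],
    [-0.9,1.2,1.1,0,0.7]
  ]
}}

```text
time_s: 56.65
tool_pos: [0.4247, -0.2217, 0.1485]
tcp_rot: [-178.7, 1.1, 0.3]
contact_force: [0.2, 0.1, 0.5]
grip_width: 0.0599
```

```bash
python3 - <<'E'
from h import *
c=ring(.02,.4256,-.1848,name='pics/n1.png',R=.02)
cv2.imwrite('pics/n2.png',c.bgr)
goal(.4256,-.1848,.06)
E
```

```text
no ring
F [-0.  -0.3  1. ] w 0.06 rot [-178.9    1.     0.4]
shift units [ 0.027 -0.712  1.822] turn 0 cur yaw 0.4 pos [ 0.4261 -0.2221  0.1504] q6 -41.7 t 56.8
```

View pics/n1.png

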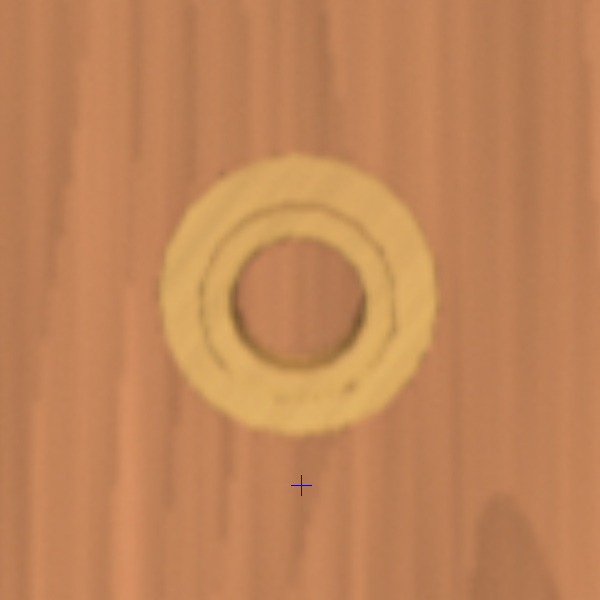

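View pics/n2.png

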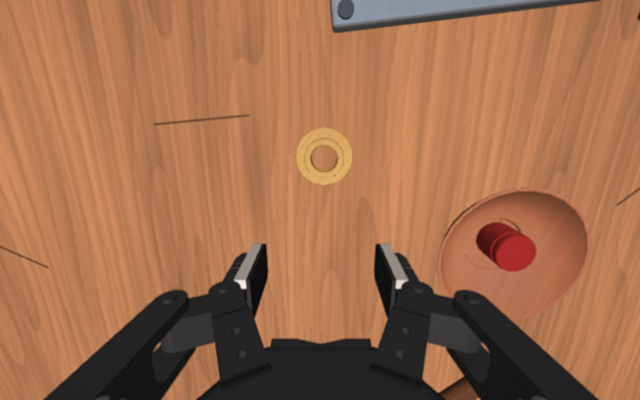

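>>> {"fn": "play_rows", "kwargs": {
  "increments": [
    [0,-0.35,0.2,0,0.7],
    [0.02,-0.69,0.7,0,0.7],
    [0.03,-0.69,1.4,0,0.7],
    [0.03,-0.68,2.1,0,0.7],
    [0.03,-0.68,2.35,0,0.7]
  ]
}}

```text
time_s: 57.3
tool_pos: [0.4235, -0.1829, 0.0306]
tcp_rot: [-178.7, 1.2, 0.5]
contact_force: [0.0, -0.4, 0.0]
grip_width: 0.0598
```

>>> {"fn": "play_rows", "kwargs": {
  "increments": [
    [0,0,0,0,0.7],
    [0,0,0,0,0.7],
    [0,0,0,0,0.7]
  ]
}}

```text
time_s: 57.6
tool_pos: [0.4248, -0.1836, 0.0322]
tcp_rot: [-178.8, 1.1, 0.6]
contact_force: [0.4, -0.5, -0.3]
grip_width: 0.0601
```

```bash
python3 - <<'E'
from h import *
c=ring(.02,.4255,-.1853,name='pics/n3.png',R=.02)
goal(.4255,-.1853,.007)
E
```

```text
ring 0.4244 -0.1848 R mm 19.8
F [-0.2  0.   0.7] w 0.0598 rot [-178.8    1.1    0.5]
shift units [0.03  0.044 0.497] turn 0 cur yaw 0.5 pos [ 0.4245 -0.1836  0.0319] q6 -38.4 t 57.75
```

View pics/n3.png

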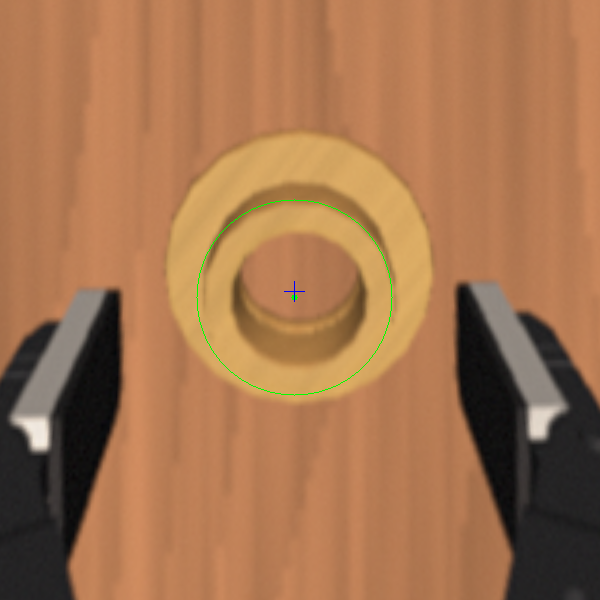

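>>> {"fn": "play_rows", "kwargs": {
  "increments": [
    [0.02,0.03,0.15,0,0.7],
    [0.03,0.03,0.35,0,0.7],
    [0.03,0.03,0.48,0,0.7],
    [0.03,0.03,0.48,0,0.7]
  ]
}}

```text
time_s: 58.15
tool_pos: [0.4243, -0.1838, 0.0063]
tcp_rot: [-178.7, 1.2, 0.5]
contact_force: [-0.0, 0.2, 0.1]
grip_width: 0.0598
```

>>> {"fn": "play_rows", "kwargs": {
  "increments": [
    [0,0,0,0,0.5],
    [0,0,0,0,0.3],
    [0,0,0,0,0.2],
    [0,0,0,0,0.2],
    [0,0,0,0,0.2]
  ]
}}

```text
time_s: 58.65
tool_pos: [0.4245, -0.1839, 0.0065]
tcp_rot: [-178.7, 1.2, 0.5]
contact_force: [0.1, 0.2, 1.0]
grip_width: 0.0378
```

>>> {"fn": "play_rows", "kwargs": {
  "increments": [
    [0,0,-0.3,0,0.2],
    [0,0,-0.9,0,0.2],
    [0,0,-1.7,0,0.2],
    [0,0,-2.4,0,0.2],
    [0,0,-2.6,0,0.2]
  ]
}}

```text
time_s: 59.15
tool_pos: [0.4292, -0.1883, 0.1401]
tcp_rot: [-178.9, 0.9, 0.5]
contact_force: [0.1, -0.2, -2.1]
grip_width: 0.0378
```

>>> {"fn": "play_rows", "kwargs": {
  "increments": [
    [0,0,0,0,0.2],
    [0,0,0,0,0.2]
  ]
}}

```text
time_s: 59.35
tool_pos: [0.4286, -0.1878, 0.1389]
tcp_rot: [-178.9, 1.0, 0.5]
contact_force: [0.1, 0.0, -1.7]
grip_width: 0.0376
```

```bash
python3 - <<'E'
from h import *
T=toolT()
c=ring(T[2,3]+.012,T[0,3],T[1,3],name='pics/n4.png',R=.02)
goal(.6045,.011,.14)
E
```

```text
ring 0.4278 -0.1882 R mm 19.7
F [-0.4 -0.2 -2.1] w 0.0381 rot [-178.8    1.1    0.5]
shift units [ 3.564 -3.937 -0.025] turn 0 cur yaw 0.5 pos [ 0.428  -0.1874  0.138 ] q6 -38.4 t 59.5
```

View pics/n4.png

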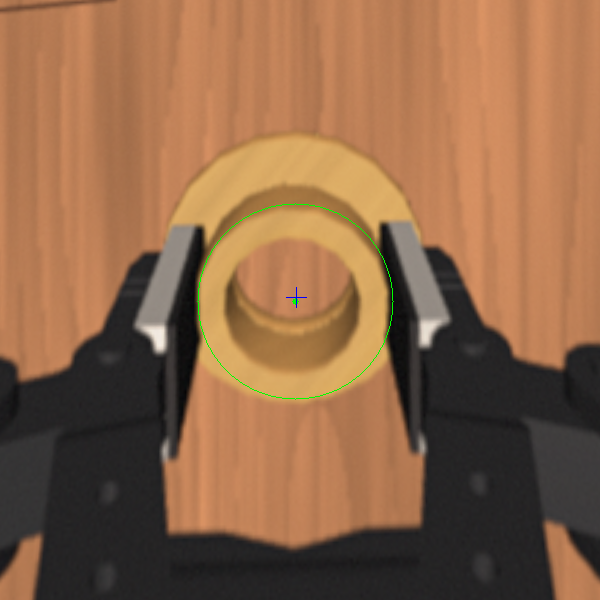

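>>> {"fn": "play_rows", "kwargs": {
  "increments": [
    [0.5,-0.5,-0.1,0,0.2],
    [1.1,-1.2,-0.1,0,0.2],
    [1.7,-1.9,-0.1,0,0.2],
    [2.3,-2.6,-0.1,0,0.2],
    [2.9,-3.3,-0.1,0,0.2]
  ]
}}

```text
time_s: 60.0
tool_pos: [0.5718, -0.0194, 0.1419]
tcp_rot: [-178.8, 1.2, 0.5]
contact_force: [1.4, -1.1, -1.4]
grip_width: 0.0381
```

```bash
python3 - <<'E'
from h import *
goal(.6043,.0155,.128)
E
```

```text
shift units [ 0.662 -0.687  0.279] turn 0 cur yaw 0.5 pos [ 0.5718 -0.0194  0.1419] q6 -14.6 t 60.0
```

>>> {"fn": "play_rows", "kwargs": {
  "increments": [
    [0.4,-0.4,0.1,0,0.2],
    [0.6,-0.62,0.2,0,0.2],
    [0.66,-0.68,0.2,0,0.2],
    [0.66,-0.68,0.2,0,0.2],
    [0.66,-0.68,0.2,0,0.2]
  ]
}}

```text
time_s: 60.5
tool_pos: [0.6036, 0.014, 0.1317]
tcp_rot: [-178.8, 1.3, 0.4]
contact_force: [-0.4, 0.1, -1.0]
grip_width: 0.0378
```

```bash
python3 - <<'E'
from h import *
c=Cam('wrist');c=Cam('wrist')
goal(.6043,.0155,.106)
cv2.imwrite('pics/o1.png',cv2.resize(c.bgr[150:350,220:420],None,fx=3,fy=3))
E
```

```text
shift units [ 0.02  -0.02   0.524] turn 0 cur yaw 0.4 pos [0.6039 0.0139 0.1322] q6 -10.7 t 60.6
```

View pics/o1.png

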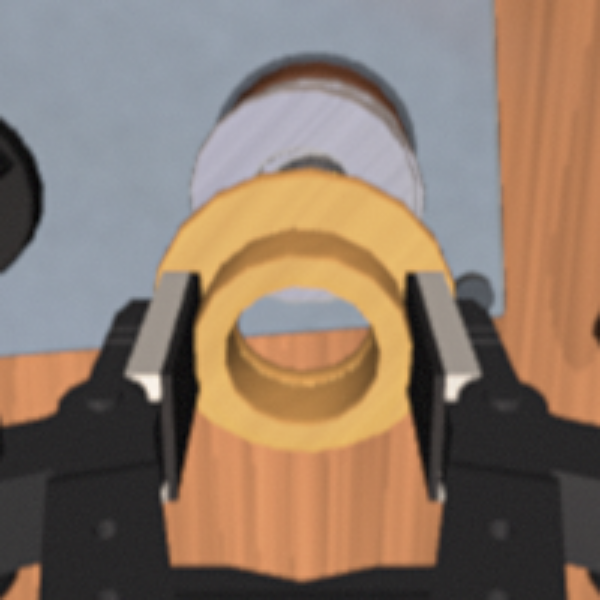

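>>> {"fn": "play_rows", "kwargs": {
  "increments": [
    [0,-0.02,0.15,0,0.2],
    [0.01,-0.02,0.35,0,0.2],
    [0.02,-0.02,0.5,0,0.2],
    [0.02,-0.02,0.5,0,0.2],
    [0.02,-0.02,0.5,0,0.2]
  ]
}}

```text
time_s: 61.1
tool_pos: [0.604, 0.0155, 0.1066]
tcp_rot: [-178.8, 1.3, 0.4]
contact_force: [0.6, -0.9, -1.5]
grip_width: 0.038
```

```bash
python3 - <<'E'
from h import *
c=Cam('wrist');c=Cam('wrist')
goal(.6043,.0155,.09)
cv2.imwrite('pics/o2.png',cv2.resize(c.bgr[150:350,220:420],None,fx=3,fy=3))
E
```

```text
shift units [0.002 0.007 0.349] turn 0 cur yaw 0.4 pos [0.6046 0.0155 0.1074] q6 -10.6 t 61.2
```

View pics/o2.png

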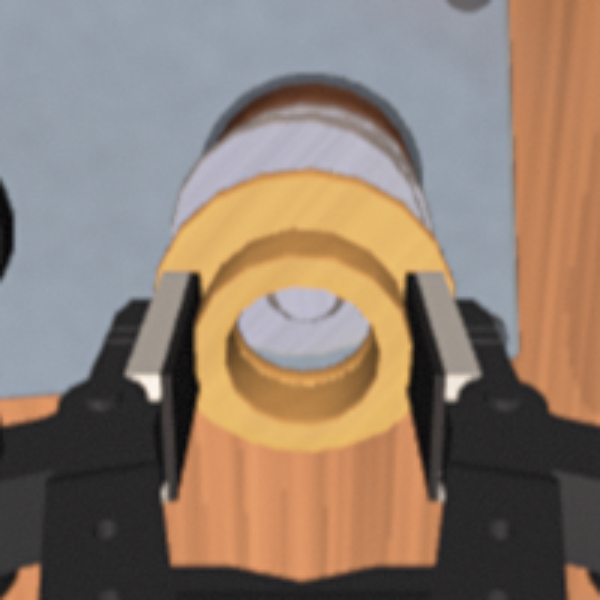

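```bash
python3 - <<'E'
from h import *
c=Cam('wrist'); T=toolT()
f=lambda u,v,z:c.p2w(220+u/3,150+v/3,z)
print('tip',f(305,288,.092),'hole top c',f(303,339,T[2,3]+.0135),T[:3,3])
z=T[2,3]-.0065
print('hole bottom bottom-edge',f(305,385,z))
E
```

```text
tip [0.60390717 0.01326612 0.092     ] hole top c [0.60402119 0.0176649  0.12107512] [0.60465734 0.01547727 0.10757512]
hole bottom bottom-edge [ 0.60421981 -0.00409618  0.10107512]
```

>>> {"fn": "play_rows", "kwargs": {
  "increments": [
    [0,0.02,0.1,0,0.2],
    [0,0.02,0.2,0,0.2],
    [0,0.02,0.3,0,0.2],
    [0,0.02,0.4,0,0.2],
    [0,0.02,0.4,0,0.2]
  ]
}}

```text
time_s: 61.75
tool_pos: [0.6034, 0.015, 0.0863]
tcp_rot: [-178.8, 1.3, 0.4]
contact_force: [0.3, 0.4, -1.0]
grip_width: 0.0382
```

```bash
python3 - <<'E'
from h import *
c=Cam('wrist');c=Cam('wrist')
goal(.6043,.0145,.08); print(r.get_obs()['contact_force'])
cv2.imwrite('pics/o3.png',cv2.resize(c.bgr[150:350,220:420],None,fx=3,fy=3))
E
```

```text
shift units [0.007 0.012 0.146] turn 0 cur yaw 0.4 pos [0.6041 0.0149 0.0873] q6 -10.7 t 61.85
[-0.34439229 -0.5303017  -0.80593735]
```

View pics/o3.png

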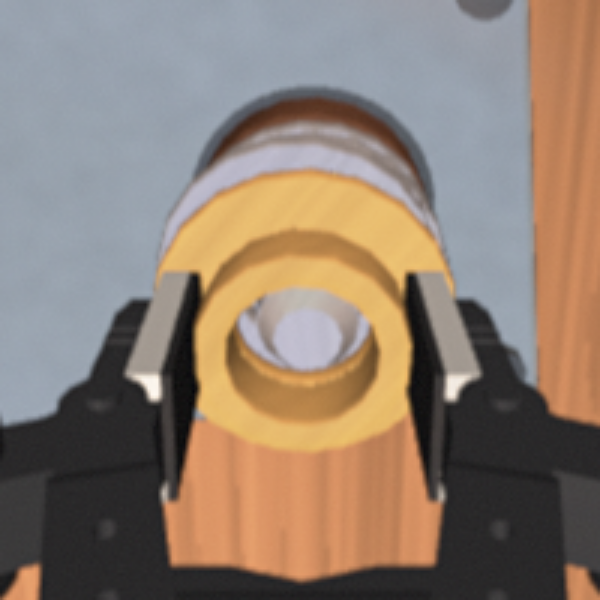

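>>> {"fn": "play_rows", "kwargs": {
  "increments": [
    [0.01,0.01,0.05,0,0.2],
    [0.01,0.01,0.1,0,0.2],
    [0.01,0.01,0.14,0,0.2],
    [0.01,0.01,0.14,0,0.2]
  ]
}}

```text
time_s: 62.25
tool_pos: [0.6042, 0.0146, 0.0798]
tcp_rot: [-178.8, 1.3, 0.4]
contact_force: [-0.3, 0.2, -1.1]
grip_width: 0.0381
```

>>> {"fn": "play_rows", "kwargs": {
  "increments": [
    [0,0,0,0,0.45],
    [0,0,0,0,0.7],
    [0,0,0,0,0.8],
    [0,0,-0.1,0,0.8],
    [0,0,-0.4,0,0.8]
  ]
}}

```text
time_s: 62.75
tool_pos: [0.6036, 0.0144, 0.0993]
tcp_rot: [-178.8, 1.4, 0.4]
contact_force: [0.1, -0.2, -1.4]
grip_width: 0.0682
```

>>> {"fn": "play_rows", "kwargs": {
  "increments": [
    [0,0,-0.7,0,0.8],
    [0,0,-1.6,0,0.8],
    [0,0,-2.5,0,0.8],
    [0,0,-2.5,0,0.8]
  ]
}}

```text
time_s: 63.15
tool_pos: [0.6112, 0.0109, 0.2345]
tcp_rot: [-178.9, 0.5, 0.4]
contact_force: [2.0, -0.3, 0.5]
grip_width: 0.0682
```

>>> {"fn": "play_rows", "kwargs": {
  "increments": [
    [0,0,0,0,0.8],
    [0,0,0,0,0.8],
    [0,0,0,0,0.8]
  ]
}}

```text
time_s: 63.45
tool_pos: [0.6107, 0.011, 0.2338]
tcp_rot: [-178.9, 0.6, 0.4]
contact_force: [0.1, -0.7, -0.2]
grip_width: 0.0683
```

```bash
python3 - <<'E'
from h import *
c=ring(.092,.603,.014,name='pics/p1.png')
cv2.imwrite('pics/p3.png',c.bgr)
s=Cam('scene'); cv2.imwrite('pics/p2.png',cv2.resize(s.bgr[160:270,250:400],None,fx=5,fy=5,interpolation=cv2.INTER_CUBIC))
im=c.rectify(.52,.02,.063,.12,600); cv2.imwrite('pics/p4.png',im)
goal(.484,.001,.15)
E
```

```text
no ring
F [ 0.2  0.4 -0. ] w 0.0682 rot [-178.9    0.6    0.4]
shift units [-2.517  0.213  1.689] turn 0 cur yaw 0.4 pos [0.6107 0.011  0.2333] q6 -10.7 t 63.65
```

View pics/p1.png

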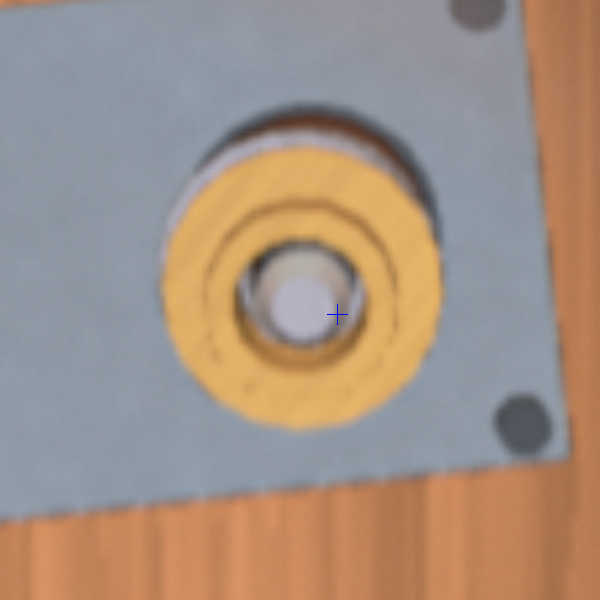

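View pics/p2.png

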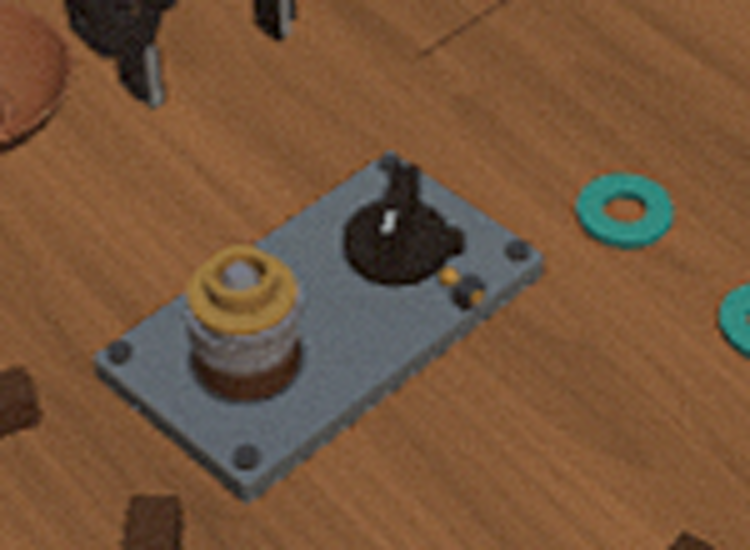

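View pics/p4.png

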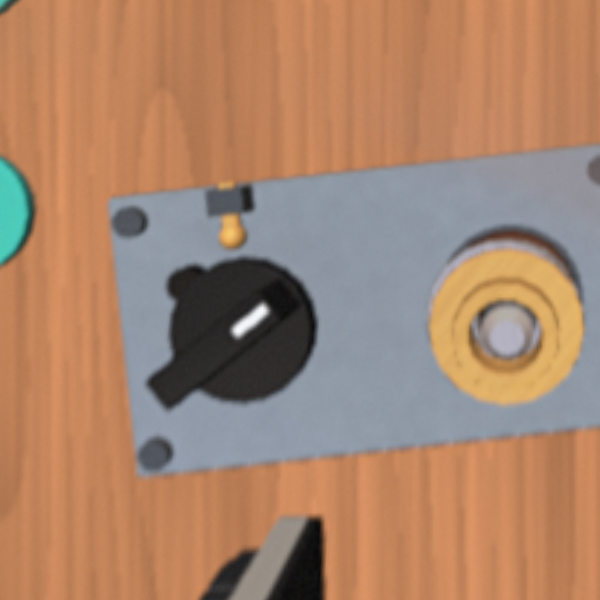

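>>> {"fn": "play_rows", "kwargs": {
  "increments": [
    [-0.5,0.05,0.2,8,0.5],
    [-1.0,0.1,0.4,16,0.5],
    [-1.5,0.1,0.7,24,0.5],
    [-2.0,0.15,0.9,32,0.5],
    [-2.4,0.2,1.1,40,0.5]
  ]
}}

```text
time_s: 64.15
tool_pos: [0.4885, 0.0013, 0.1781]
tcp_rot: [-179.6, 1.3, -39.9]
contact_force: [0.5, 0.2, 1.1]
grip_width: 0.0426
```

```bash
python3 - <<'E'
from h import *
goal(.4849,.0008,.15,-52)
E
```

```text
shift units [-0.036  0.057  0.563] turn 12.12 cur yaw -39.9 pos [0.4885 0.0013 0.1781] q6 25.9 t 64.15
```

>>> {"fn": "play_rows", "kwargs": {
  "increments": [
    [-0.03,0.05,0.2,7,0.5],
    [-0.03,0.05,0.4,12,0.5],
    [-0.03,0.05,0.5,12,0.5],
    [-0.03,0.05,0.5,12,0.5],
    [-0.03,0.05,0.5,12,0.5]
  ]
}}

```text
time_s: 64.65
tool_pos: [0.4857, 0.0008, 0.1533]
tcp_rot: [-179.9, 1.3, -51.8]
contact_force: [1.0, 0.4, -0.0]
grip_width: 0.0426
```

```bash
python3 - <<'E'
from h import *
c=Cam('wrist');c=Cam('wrist');c=Cam('wrist');T=toolT()
cv2.imwrite('pics/q1.png',c.bgr)
im=c.rectify(T[0,3],T[1,3],.063,.06,600)
d=T[:2,0]*.04/.0002; cv2.line(im,(int(300-d[0]),int(300+d[1])),(int(300+d[0]),int(300-d[1])),(0,255,0),1)
cv2.imwrite('pics/q2.png',im); goal(.4849,.0008,.046,-52)
E
```

```text
shift units [0.036 0.021 2.153] turn 0.16 cur yaw -51.8 pos [0.4858 0.0008 0.1537] q6 37.7 t 64.8
```

View pics/q1.png

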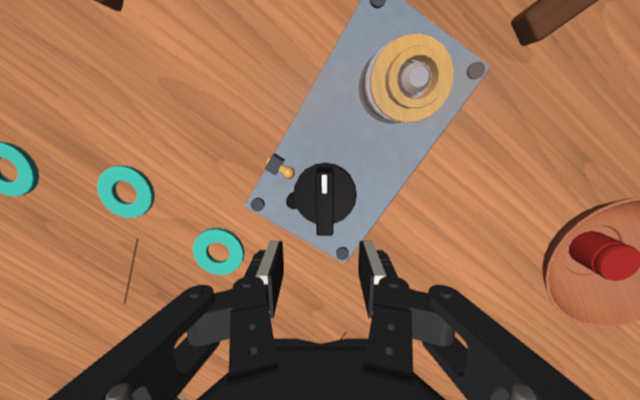

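View pics/q2.png

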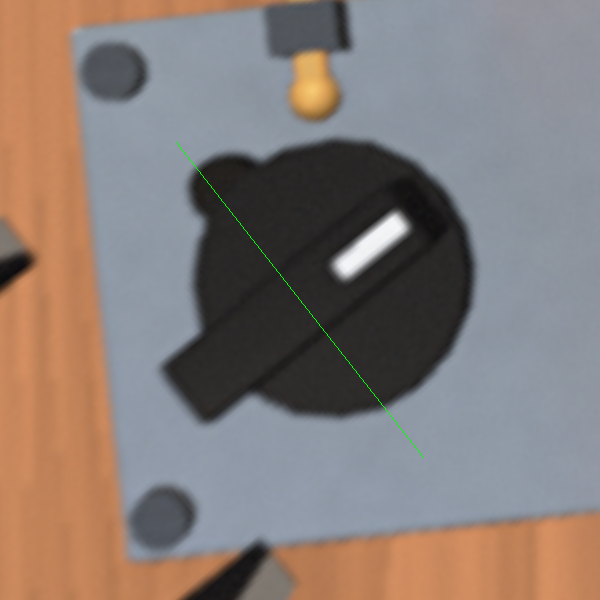

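>>> {"fn": "play_rows", "kwargs": {
  "increments": [
    [0.01,0.01,0.4,0,0.5],
    [0.02,0.01,0.9,0,0.5],
    [0.03,0.02,1.4,0,0.5],
    [0.03,0.02,1.8,0,0.5],
    [0.03,0.02,2.0,0,0.5]
  ]
}}

```text
time_s: 65.3
tool_pos: [0.484, 0.0011, 0.0522]
tcp_rot: [-179.9, 1.4, -51.8]
contact_force: [-0.5, 0.5, 0.3]
grip_width: 0.0427
```

>>> {"fn": "play_rows", "kwargs": {
  "increments": [
    [0,0,0.1,0,0.5],
    [0,0,0.15,0,0.5],
    [0,0,0.15,0,0.5]
  ]
}}

```text
time_s: 65.6
tool_pos: [0.4844, 0.0012, 0.0452]
tcp_rot: [-179.9, 1.3, -51.8]
contact_force: [0.3, -0.0, -0.9]
grip_width: 0.043
```

>>> {"fn": "play_rows", "kwargs": {
  "increments": [
    [0,0,0,0,0.3],
    [0,0,0,0,0],
    [0,0,0,0,0],
    [0,0,0,0,0],
    [0,0,0,0,0]
  ]
}}

```text
time_s: 66.1
tool_pos: [0.4861, -0.0001, 0.0466]
tcp_rot: [-179.8, 1.1, -51.8]
contact_force: [0.6, -4.8, 0.8]
grip_width: 0.0143
```

```bash
python3 - <<'E'
from h import *
c=Cam('wrist')
cv2.imwrite('pics/q3.png',c.bgr); goal(.4849,.0008,.046); print(r.get_obs()['contact_force'],r.get_obs()['moment'])
E
```

```text
shift units [-0.029  0.008  0.012] turn 0 cur yaw -51.8 pos [ 4.861e-01 -1.000e-04  4.660e-02] q6 37.4 t 66.15
[ 1.98527745 -4.75916565  0.6843501 ] [-0.90545563 -0.34567071  0.12625891]
```

View pics/q3.png

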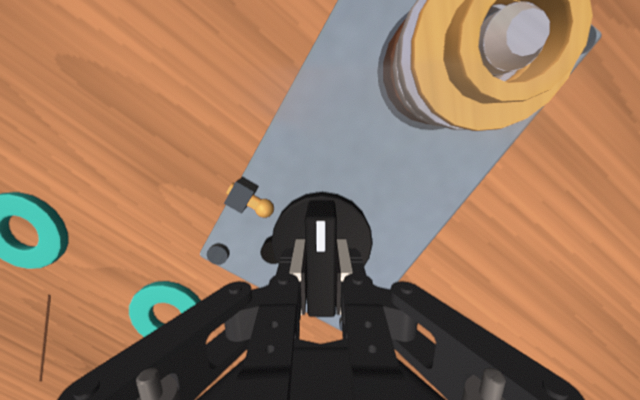

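>>> {"fn": "play_rows", "kwargs": {
  "increments": [
    [0,0,0,6,0],
    [0,0,0,12,0],
    [0,0,0,18,0],
    [0,0,0,24,0],
    [0,0,0,30,0]
  ]
}}

```text
time_s: 66.65
tool_pos: [0.4864, -0.0006, 0.0466]
tcp_rot: [179.7, 0.9, -82.0]
contact_force: [1.8, -2.9, -3.8]
grip_width: 0.0145
```

>>> {"fn": "play_rows", "kwargs": {
  "increments": [
    [0,0,0,6,0],
    [0,0,0,12,0],
    [0,0,0,18,0],
    [0,0,0,24,0],
    [0,0,0,30,0]
  ]
}}

```text
time_s: 67.15
tool_pos: [0.4866, -0.0011, 0.0466]
tcp_rot: [179.3, 0.6, -112.2]
contact_force: [0.2, -3.4, -3.4]
grip_width: 0.0145
```

>>> {"fn": "play_rows", "kwargs": {
  "increments": [
    [0,0,0,3,0],
    [0,0,0,5,0],
    [0,0,0,5,0],
    [0,0,0,5,0]
  ]
}}

```text
time_s: 67.55
tool_pos: [0.4866, -0.0012, 0.0466]
tcp_rot: [179.3, 0.5, -117.1]
contact_force: [-0.3, -1.2, -2.7]
grip_width: 0.0144
```

>>> {"fn": "play_rows", "kwargs": {
  "increments": [
    [0,0,0,0,0.2],
    [0,0,0,0,0.45],
    [0,0,0,0,0.5],
    [0,0,0,0,0.5],
    [0,0,0,0,0.5]
  ]
}}

```text
time_s: 68.05
tool_pos: [0.4867, -0.0012, 0.0468]
tcp_rot: [179.3, 0.6, -117.1]
contact_force: [0.8, 0.1, 0.2]
grip_width: 0.0425
```

>>> {"fn": "play_rows", "kwargs": {
  "increments": [
    [0,0,-0.3,0,0.5],
    [0,0,-0.8,0,0.5],
    [0,0,-1.6,0,0.5],
    [0,0,-2.4,0,0.5],
    [0,0,-3.0,0,0.5]
  ]
}}

```text
time_s: 68.55
tool_pos: [0.4883, -0.0034, 0.1995]
tcp_rot: [179.5, 0.6, -117.1]
contact_force: [0.5, -0.8, -0.2]
grip_width: 0.0424
```

>>> {"fn": "play_rows", "kwargs": {
  "increments": [
    [0,0,-0.4,0,0.5],
    [-0.2,0.3,-0.8,0,0.5],
    [-0.2,0.3,-0.8,0,0.5],
    [-0.2,0.3,-0.8,0,0.5]
  ]
}}

```text
time_s: 68.95
tool_pos: [0.4796, 0.0119, 0.2395]
tcp_rot: [179.5, 0.6, -117.1]
contact_force: [0.1, -0.4, -0.3]
grip_width: 0.0426
```

```bash
python3 - <<'E'
from h import *
c=Cam('wrist');c=Cam('wrist')
cv2.imwrite('pics/r1.png',c.bgr); cv2.imwrite('pics/r2.png',c.rectify(.52,.02,.063,.12,600))
s=Cam('scene'); cv2.imwrite('pics/r3.png',cv2.resize(s.bgr[110:350,130:500],None,fx=2.1,fy=2.1,interpolation=cv2.INTER_CUBIC))
print(r.get_obs())
E
```

```text
{'time_s': 69.1, 'q': array([-12.58376281,  -9.76413569, 113.03132967,   0.72664259,
        77.24638254, 104.39745474]), 'joint_velocities': array([-0.07876766,  0.14497343, -0.17370721,  0.10601826,  0.0536392 ,
        0.05691479]), 'tau': array([ 1.33345407e-01, -2.58983231e+01, -3.29256213e+01,  3.32741893e-02,
        1.69749674e-02, -1.81885553e-03]), 'tool_pos': array([0.47900548, 0.01166511, 0.23808002]), 'tcp_rot': array([ 179.32570255,    0.55708386, -117.14808702]), 'contact_force': array([-0.37263474,  0.44822764,  0.15125018]), 'moment': array([-0.01431151, -0.04030184, -0.00543534]), 'grip_width': 0.042999043794678636}
```

View pics/r1.png

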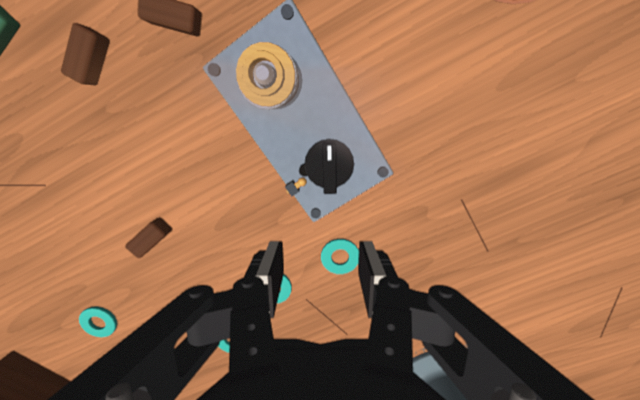

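View pics/r2.png

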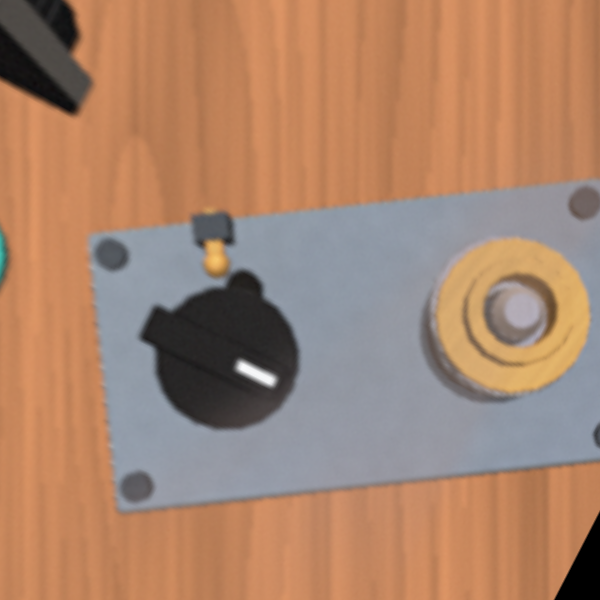

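View pics/r3.png

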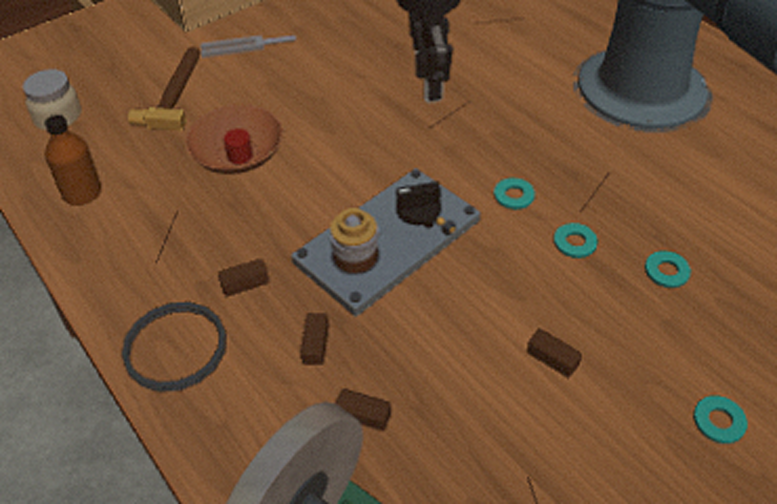

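```bash
python3 - <<'E'
from workcell import r
print(r.sign_off())
E
```

```text
the job is handed in; nothing more can be done
None
```

The job is done and handed in at about 69 s of the 210 s allowed; `sign_off` gave no verdict.

- **Stack:** I moved the cap to the copper bowl. I then threaded the rosewood spacer, all four steel washers and the brass bushing (flange down) onto the bolt.
- **Knob:** I gripped its bar, turned it about 65° clockwise (about 1.14 rad) and released it.

**Last checks:**
- The cap sits in the middle of the bowl.
- The stack looks flat and in order. My camera measurements put each part within 1–3 mm of the bolt's axis.
- The knob bar stayed at its turned angle after release, with its tab past the pin. I read that angle from pictures, not from the joint.
- The blocks, hammer and fork looked unmoved, and the gripper was clear at hand-in.

**What disagreed:**
- The tool tilted by up to about 3° over the run. I brought it back to about 1–2° and corrected for it when placing parts.
- The automatic circle fit on the parts was sometimes missing or off by about 5 mm. I relied on direct image measurements instead.

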